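# Mount the gauge rod between the bench centres

### The job

Open the case's lid fully until it rests on its stop and lift out the gauge rod by the end that is free in the finger well; park it in the wooden vee cradle, let go, and take it again by its middle. Lay it in the saddles of the bench centres and slide the tailstock up until the rod is held firmly between both points. Leave the lid open and the other things on the bench undisturbed.

Things in the scene. Friction and masses are not known exactly. Their poses are not given: they have to be found in the camera images.
- rod: Plain bright aluminium gauge rod, 150 mm long, 24 mm diameter, about 0.15 to 0.27 kg, the same at both ends. Origin at its middle, its y axis along its length. Each end face has a round centre hole 16 mm wide and 13 mm deep. It starts inside the closed case, sunk in the insert.
- case: Black case fixed on the bench, outer 132 mm (x) by 170 mm (y) by 52 mm high, walls and floor 6 mm; origin at the centre of its underside, front towards -x. The rod lies along its y axis, middle at the case's centre, axis 32 mm above the bench. A grey insert, level with the rod's top (44 mm), fills the case from its -y end to y = +24 mm but for a 27 mm slot for the rod.
- well (a point): Middle of the stretch of rod that is free in the finger well, 50 mm from the rod's middle towards the case's +y, 32 mm above the bench. The well is open from y = 24 to 79 mm and x = -60 to +60 mm of the case, down to its 6 mm floor: grip the rod across here. Nowhere else can fingers get beside it.
- lid (a joint): Lid angle in rad: 0 closed, 1.65 open against its stop. The grey lid (132 by 170 mm, 8 mm thick) is hinged along the case's far (+x) upper rim and swings up and away from the robot; its stiff hinge keeps it wherever it is left (about 1 to 3 N at the knob).
- lid_handle (a point): Centre of the head of the round steel knob on the lid: head 28 mm across and 16 mm thick, on a 12 mm stem; the knob stands square to the lid, 43 mm high. This point lies 35 mm above the lid's top face and 30 mm from its front edge, and moves with the lid.
- lid_hinge (a point): Point on the hinge line, at its middle (52 mm above the bench, at the case's +x rim); the hinge line runs along the case's y axis. With the lid closed the knob point is 102 mm from it towards the case's -x and 43 mm higher.
- cradle: Wooden parking cradle fixed on the bench, base 110 by 60 mm; two upright vee posts, each 8 mm thick and 48 mm wide, stand at x = -27 and +27 mm of its frame and hold a rod along the cradle's x axis. Origin at the centre of its underside. Fingers can go beside a parked rod between the posts (46 mm gap) and outside them.
- cradle_mid (a point): Where the rod's middle belongs when parked in the cradle: midway between the posts, 45 mm above the bench (the axis of a rod lying in the vees). The vees open upwards at 45 degrees; the post tops are at this height.
- centres: Bench centres fixed on the bench: grey bed 90 mm wide, 291 mm long, 20 mm high, axis along its y. Blue headstock with a steel cone point at the +y end, sliding blue tailstock with a facing point at the -y end, each 60 mm wide, 36 mm long, 88 mm high. Two black vee saddles stand between them. Origin under the seat, on the bed's underside.
- saddles (a point): Midway between the two saddles, at their top height, 64 mm above the bench. Each saddle is 64 mm wide across and reaches from 36 to 60 mm from this point along the axis; its 90 degree vee carries the rod less than 1 mm below the axis of the points. Fingers fit beside the rod only between the saddles (72 mm gap).
- seat (a point): Where the rod's middle ends up when held between both points: on the axis, 65 mm above the bench, axes as the bench centres' (y along the axis, towards the headstock).
- head_tip (a point): Tip of the headstock's fixed cone point (60 degree cone, 18 mm wide at its root, 12 mm long), pointing to -y of the bench centres.
- tail_tip (a point): Tip of the tailstock's cone point, pointing to +y; moves with the tailstock. As found, the tips are 163 to 171 mm apart: the 150 mm rod goes down into the saddles between them, then the tailstock pushes it along the saddles onto the headstock's point.
- tailstock (a joint): How far the tailstock has been slid towards the headstock (along +y of the bench centres), in m: 0 fully back, 0.056 its limit with no rod. With the rod seated on both points it reads about 0.042. It slides with about 4 N (some N more with the rod) and stays where it is left.
- tail_knob (a point): Grip point of the black upright post on top of the tailstock: 18 mm diameter, from 88 to 125 mm above the bench; this point is on its axis, 110 mm above the bench.
- dish: White round parts dish, 84 mm wide, 14 mm high; a loose bystander, to be left where it is. Origin at the centre of its underside.
- cushion: Black cushion with three watch heads, 50 by 150 mm, 29 mm high; a loose bystander, to be left where it is. Origin at the centre of its underside.
- loupe: Black eye loupe, 38 mm wide, 40 mm high; a loose bystander, to be left where it is. Origin at the centre of its underside.
- driver: Screwdriver lying down, 140 mm long, origin near its middle; a loose bystander, to be left where it is.
- oiler: Amber jar with black cap, 44 mm wide, 90 mm high; a loose bystander, to be left where it is. Origin at the centre of its underside.
- block: Wooden block 60 by 35 by 30 mm; a loose bystander, to be left where it is. Origin at the centre of its underside.
- gasket_ring: Black rubber ring, 60 mm wide, 12 mm high; a loose bystander, to be left where it is. Origin at the centre of its underside.
Things that resemble listed ones, but are neither listed nor needed, are in the scene too. There is more than one size of the case; the one meant has the size given above.

How it is judged:
On the way, in this order (a step that is already met when the one before it is completed fails the run):
1. the lid is open on its stop (within 0.1 rad) (value of joint lid above 1.55 rad), for 0.2 s.
2. the rod lies in the cradle's vees, its middle within 20 mm of the cradle's middle, let go and still (horizontal distance between rod and cradle_mid below 0.02 m and z of rod in the frame of cradle between 0.041 and 0.049 m and angle between the y axis of rod and the x axis of cradle, either way round below 0.08 rad and contact force between rod and the fingers below 0.2 N and linear speed of rod below 0.02 m/s), for 0.2 s.
At the end, for the whole second after the job is handed in: The lid is open on its stop (joint above 1.55 rad); the rod is at rest between the points: its middle within 3 mm sideways and in height and 5 mm lengthwise of the seat, in line with the axis within 0.03 rad; the tailstock is slid up to it (joint 0.038 to 0.046 m) (value of joint lid above 1.55 rad and x of rod in the frame of seat between -0.003 and 0.003 m and z of rod in the frame of seat between -0.003 and 0.003 m and y of rod in the frame of seat between -0.005 and 0.005 m and angle between the y axis of rod and the y axis of centres, either way round below 0.03 rad and value of joint tailstock between 0.038 and 0.046 m and linear speed of rod below 0.02 m/s); the robot touches nothing.
It fails at once if a bystander is pushed more than 40 mm from its place (distance of any of dish, cushion, loupe, driver, oiler, block, gasket_ring from where it was at the start of the episode above 0.04 m).
It also fails if it takes over 72 s, if anything falls off the work surface, if the arm or the gripper's body presses on something with over 40 N, if the wrist force passes 120 N, or if a joint passes its speed limit or range.

### The arm

A 7-joint arm with a two-finger parallel gripper is mounted at the origin on the work surface. World frame = base frame: x ahead of the robot, y to its left, z up, the work surface at z = 0. Lengths are in m, angles in rad, forces in N, time in s.
With the tool pointing down it reaches from about 0.35 to 0.9 m from the base axis. Payload 8.1 kg.
Tool frame: the origin (TCP) lies on the centre line of the jaws, within the pads' length; the fingertips stand 14 mm ahead of it and the grasp point (between the pads) lies 5 mm behind it; z points along the fingers, y is the direction in which the jaws open and shut (so a half turn about z gives the same grasp; the last joint's range is limited). The gripper opens to 92 mm and grips with 3 to 60 N. Pads are 19 mm wide; open, the fingers measure 130 mm over their backs; the gripper's body (75 mm by 190 mm) begins 47 mm behind the grasp point.
Start: joints at [-1.422, 0.434, 0.025, 1.573, -0.012, 1.134, -0.075], TCP at [0.156, 0.605, 0.241] pointing down, gripper open.
Joint ranges: [-2.62, 2.62], [-0.44, 2.09], [-1.27, 1.32], [0.08, 2.57], [-1.32, 4.46], [0.12, 2], [-2.74, 2.74]. Speed limits (rad/s): [2.22, 2.22, 3.01, 3.01, 3.14, 3.14, 3.14].

### API

Orientations are given as a rotation vector (axis times angle).
In Python, from cell import observe, eyes, arm gives the robot as it stands.
- The arm moves only by the tool step_arm, never from a script. Its argument "series" is a list that holds one entry, the list of rows, each a list of 5 numbers: the finger opening in m, from 0 to 0.0918, then the shift along the world's x, y, z in m, then the turn about the world's z in degrees. In form: [[[hand, dx, dy, dz, spin], ...]]. A call has 1 to 20 rows; each row is the pose to reach, as a shift and turn from the pose measured when the call began; what a row does not reach only later rows make up. A row lasts 1/12 s, in which the tool goes at most 41.7 mm and 7.16 degrees, less where a joint would pass 70% of its speed; a pose out of reach is approached as far as the arm can. A call with a gripper value outside its range is refused whole. The fingers move at their own pace and stop on an object; "squeeze" is the grip in N (left out, the last holds). Time passes only in rows, so rows that repeat a pose let the fingers close. It gives the time, the measured TCP pose, the force and the opening at its end, in the units of the state.
- observe(): the state, without advancing time (a new reading comes with each control period).
- eyes.get_image(name): name is "scene" or "top" or "wrist"; returns (picture, depth): 480x640x3 uint8, red, green, blue; 480x640 float32, m along the optical axis (not along the pixel's ray), 0 where there is no reading.
- eyes.camera_params(name): a dict with "intrinsics" (3x3 intrinsics, pixels), "position" and "attitude" of the camera in the world. Camera axes: x right, y down, z forward; pixel columns grow to the right and rows downward; lengths in m; the calibration is good to about 2 mm. A picture is of the moment at which its call begins: read the wrist's pose just before it. camera_params takes no time and is no camera call; for the wrist camera it gives the pose at the moment of the call.
- arm.sign_off(): hands the job in, once; it reports no verdict.
The state is a dict: "clock": time; "joints": joint angles; "dq": joint speeds; "joint_efforts": joint torques, N m; "position": TCP position; "ee_rot": TCP orientation; "force": force on the tool from outside, world axes, zero at the start; "ft_torque": the same for the moment, N m; "width": opening from 0.0 (shut) to 1.0 (fully open).
Only numpy, scipy, OpenCV 4.12 (cv2) and the standard library are available. Lean on these libraries where they do the work, as an engineer would, in place of code of your own. Each camera call takes 0.05 s, during which the arm holds its last target.

## Working session

There is one attempt and no reset: what is moved stays moved. The work goes in short steps, Python scripts to look and compute and a tool call to move; the robot and the scene stay as the last step left them, time stands still between calls to the robot, and variables do not carry over. Pictures are saved under pics/ and viewed, and the job is handed in when it is done.

Besides the shell and the picture viewer there is one more tool, called by a JSON object that holds its "op" and its "data", one argument or row to a line. step_arm: Moves the arm, as the interface text tells. Its arguments: {"type":"object","properties":{"series":{"type":"array"},"squeeze":{"type":"number"}},"required":["series"]}

```bash
mkdir -p pics; ls; python3 - <<'E'
from cell import observe, eyes, arm
import cv2, numpy as np
print(observe())
for n in ["scene","top","wrist"]:
    p=eyes.camera_params(n); print(n,p)
    im,d=eyes.get_image(n)
    cv2.imwrite(f"pics/{n}0.png",im[:,:,::-1]); np.savez(f"pics/{n}0.npz",im=im,d=d,K=p["intrinsics"],t=p["position"],R=np.array(p["attitude"]))
E
```

```text
pics
{'clock': 0.0, 'joints': array([-1.42162107,  0.43523058,  0.02497577,  1.57411745, -0.0115993 ,
        1.13396877, -0.07508463]), 'dq': array([ 2.24578684e-03,  5.80014010e-04, -1.73266505e-03, -1.26857519e-03,
        3.27525169e-04,  4.88885703e-05,  1.55447007e-03]), 'joint_efforts': array([ 2.58644795e-04, -6.67844868e+01,  9.85176712e-01, -3.14454854e+01,
       -6.05620793e-02,  4.26256971e-02,  1.55927246e-04]), 'position': array([0.15563557, 0.6048045 , 0.23993239]), 'ee_rot': array([-3.94525747e-01, -3.11666705e+00,  2.47905371e-03]), 'force': array([0.21072606, 0.81879635, 0.22689004]), 'ft_torque': array([-0.01546002, -0.01410578, -0.01562057]), 'width': 0.9987115377372738}
scene {'intrinsics': array([[604.01539315,   0.        , 313.37686563],
       [  0.        , 604.01539315, 237.97042986],
       [  0.        ,   0.        ,   1.        ]]), 'position': array([1.29801875, 0.1030832 , 1.25075835]), 'attitude': array([-1.74596789, -2.07343845,  0.61939638])}
top {'intrinsics': array([[584.83242126,   0.        , 317.03557161],
       [  0.        , 584.83242126, 240.17605331],
       [  0.        ,   0.        ,   1.        ]]), 'position': array([ 0.35051037, -0.02270772,  1.68535977]), 'attitude': array([-2.13284419,  2.18286279, -0.14179296])}
wrist {'intrinsics': array([[371.17489014,   0.        , 319.78208019],
       [  0.        , 371.17489014, 241.47238588],
       [  0.        ,   0.        ,   1.        ]]), 'position': array([0.08561688, 0.62267836, 0.38283376]), 'attitude': array([2.30660533, 1.7881785 , 0.23895584])}
```

View pics/scene0.png

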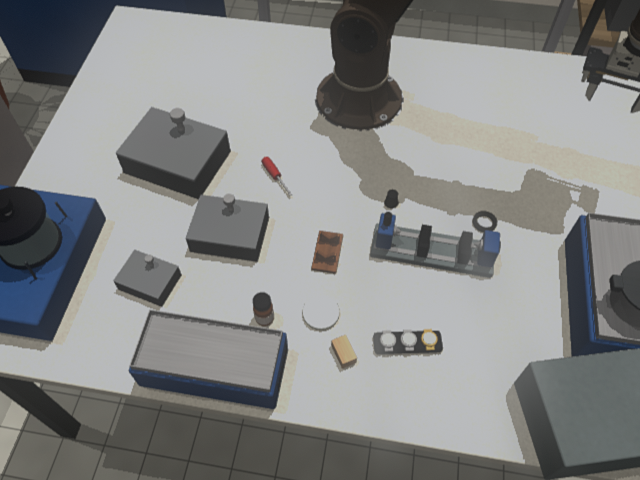

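View pics/top0.png

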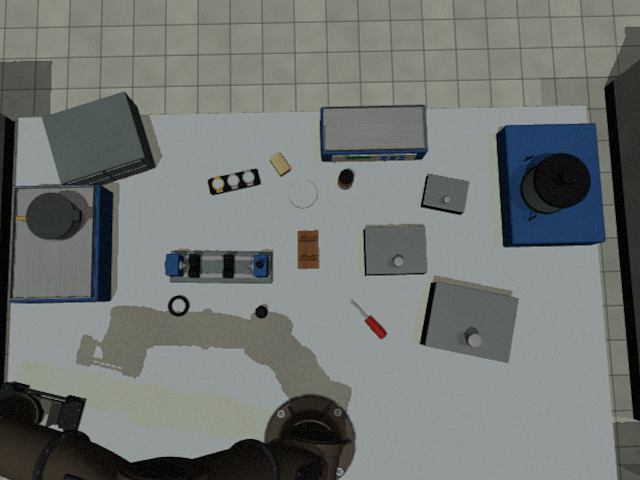

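```bash
cat > h.py <<'E'
import numpy as np, cv2
from scipy.spatial.transform import Rotation as Ro
def load(n):
    z=np.load(f"pics/{n}.npz"); return z["im"],z["d"],z["K"],z["t"],Ro.from_rotvec(z["R"]).as_matrix()
def cloud(n):
    im,d,K,t,R=load(n)
    v,u=np.mgrid[0:480,0:640]
    p=np.stack([(u-K[0,2])/K[0,0]*d,(v-K[1,2])/K[1,1]*d,d],-1)
    P=p@R.T+t; P[d==0]=np.nan
    return im,P
def proj(n,X):
    im,d,K,t,R=load(n); c=(np.atleast_2d(X)-t)@R
    return np.c_[c[:,0]/c[:,2]*K[0,0]+K[0,2],c[:,1]/c[:,2]*K[1,1]+K[1,2]]
def snap(name,tag):
    from cell import eyes
    p=eyes.camera_params(name); im,d=eyes.get_image(name)
    cv2.imwrite(f"pics/{tag}.png",im[:,:,::-1]); np.savez(f"pics/{tag}.npz",im=im,d=d,K=p["intrinsics"],t=p["position"],R=np.array(p["attitude"]))
def crop(tag,u0,v0,w,h,s):
    im=cv2.imread(f"pics/{tag}.png")[v0:v0+h,u0:u0+w]
    cv2.imwrite(f"pics/{tag}_c{u0}_{v0}.png",cv2.resize(im,None,fx=s,fy=s,interpolation=cv2.INTER_CUBIC))
E
python3 - <<'E'
from h import *
np.set_printoptions(precision=4,suppress=True)
im,P=cloud("top0")
for nm,(u,v) in dict(midcase=(385,240),knob=(398,260),big=(470,310),small=(440,190),cradle=(308,250),table=(300,330)).items(): print(nm,P[v,u])
def rect(msk,n):
    pts=P[...,:2][msk].astype(np.float32)
    r=cv2.minAreaRect(pts); print(n,r,len(pts),np.nanmedian(P[...,2][msk]))
U=np.zeros((480,640),bool)
for n,(u0,u1,v0,v1,z0,z1) in dict(mid=(355,435,215,285,.05,.07),knob=(385,410,250,270,.085,.12),small=(415,475,165,220,.03,.06),big=(415,525,270,370,.05,.1),cradle_base=(290,325,220,275,.005,.06),cradle_posts=(290,325,220,275,.03,.06),bed=(155,285,235,295,.01,.03),stocks=(155,285,235,295,.08,.1),saddle=(155,285,235,295,.05,.07),post=(155,285,235,295,.115,.14)).items():
    m=U.copy(); m[v0:v1,u0:u1]=1; m&=(P[...,2]>z0)&(P[...,2]<z1)
    if m.sum()>5: rect(m,n)
    if n in("stocks","saddle"):
        k,l,s,c=cv2.connectedComponentsWithStats(m.astype(np.uint8))
        for i in range(1,k):
            if s[i,4]>20: rect(l==i,f"{n}{i} {c[i]}")
crop("top0",150,200,320,180,2.5)
crop("scene0",170,170,340,130,2.35)
E
```

```text
midcase [ 0.5542 -0.2235  0.0553]
knob [ 0.4931 -0.2514  0.0991]
big [ 0.3534 -0.4445  0.0817]
small [ 0.6956 -0.3871  0.0469]
cradle [ 0.5356 -0.0061  0.0137]
table [0.3085 0.0217 0.0038]
mid ((0.5107424259185791, -0.26115286350250244), (0.16175314784049988, 0.1879204660654068), 0.39145541191101074) 2746 0.05969941667958911
knob ((0.4887448847293854, -0.252155601978302), (0.026267528533935547, 0.02541152946650982), 87.94419860839844) 84 0.10230579183015265
small ((0.6873067021369934, -0.4059329032897949), (0.12142255902290344, 0.09556934982538223), 77.87217712402344) 1317 0.041760247264237105
big ((0.3414856791496277, -0.4236263036727905), (0.29124945402145386, 0.20492865145206451), 77.0345458984375) 5530 0.08066192376074088
cradle_base ((0.5456863045692444, -0.0031502097845077515), (0.09859025478363037, 0.15707814693450928), 88.54061126708984) 836 0.012144659627110643
cradle_posts ((0.537943959236145, -0.006503265351057053), (0.04537130147218704, 0.06248701736330986), 88.87718200683594) 93 0.04039092122070631
bed ((0.4997269809246063, 0.24972379207611084), (0.3597937226295471, 0.16
[... 411 characters left out ...]
243547573685646), (0.03640363737940788, 0.05892986059188843), 89.50670623779297) 241 0.08694460831501605
saddle ((0.49153757095336914, 0.24283067882061005), (0.27180010080337524, 0.06410326808691025), 87.62540435791016) 426 0.06082334612122475
saddle1 [193.1878 264.7403] ((0.4945754110813141, 0.31414178013801575), (0.024689776822924614, 0.06428958475589752), 89.01007080078125) 181 0.06081796580926069
saddle2 [227.7989 266.257 ] ((0.49112823605537415, 0.2182043343782425), (0.02442231960594654, 0.06252018362283707), 88.63591003417969) 179 0.061290516492624736
post ((0.4883393347263336, 0.12438979744911194), (0.016700420528650284, 0.015083585865795612), 43.69882583618164) 36 0.12349272021204027
```

View pics/top0_c150_200.png

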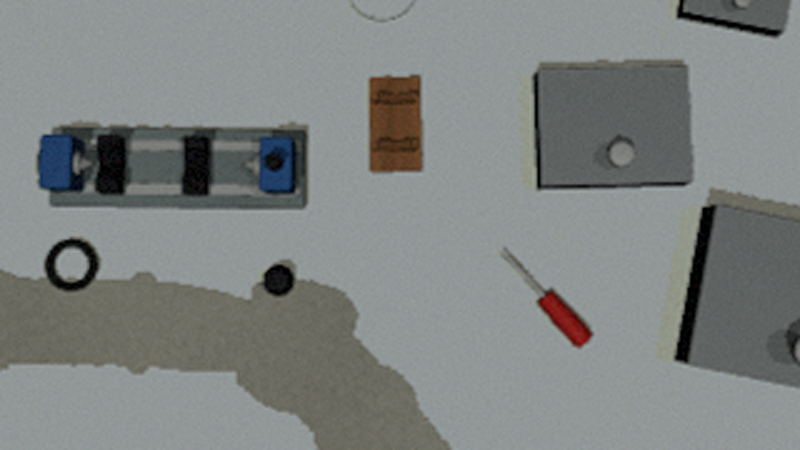

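View pics/scene0_c170_170.png

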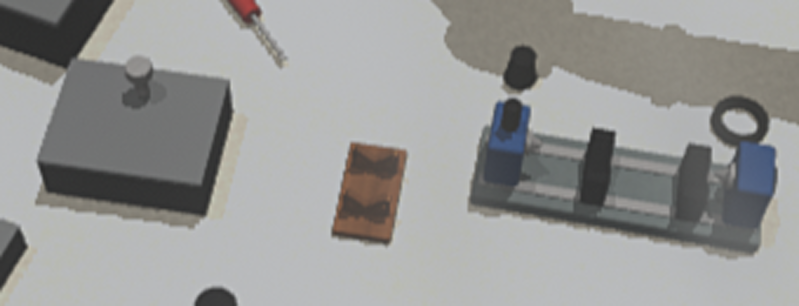

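```bash
python3 - <<'E'
from h import *
np.set_printoptions(precision=3,suppress=True)
crop("scene0",520,0,120,140,5)
im,P=cloud("top0")
im2,P2=cloud("scene0")
R=Ro.from_rotvec([-3.94525747e-01, -3.11666705e+00,  2.47905371e-03]).as_matrix(); t=np.array([0.15563557, 0.6048045 , 0.23993239])
Q=np.r_[P.reshape(-1,3),P2.reshape(-1,3)]; Q=(Q-t)@R
Q=Q[np.linalg.norm(Q,axis=1)<.3]
for z in np.arange(-.16,.03,.01):
    q=Q[(Q[:,2]>z)&(Q[:,2]<z+.01)]
    if len(q): print(round(z,2),len(q),q.min(0),q.max(0))
E
```

```text
-0.16 443 [-0.042 -0.051 -0.16 ] [ 0.036  0.008 -0.15 ]
-0.15 291 [-0.042 -0.053 -0.15 ] [ 0.036  0.013 -0.14 ]
-0.14 76 [-0.037 -0.052 -0.14 ] [ 0.023  0.011 -0.13 ]
-0.13 181 [-0.029 -0.051 -0.13 ] [ 0.02  0.01 -0.12]
-0.12 170 [-0.034 -0.052 -0.12 ] [ 0.021  0.014 -0.11 ]
-0.11 242 [-0.029 -0.094 -0.11 ] [ 0.021  0.062 -0.1  ]
-0.1 1350 [-0.046 -0.098 -0.1  ] [ 0.038  0.095 -0.09 ]
-0.09 335 [-0.041 -0.096 -0.09 ] [ 0.039  0.093 -0.08 ]
-0.08 336 [-0.043 -0.094 -0.08 ] [ 0.035  0.091 -0.07 ]
-0.07 372 [-0.042 -0.087 -0.07 ] [-0.019  0.083 -0.06 ]
-0.06 80 [-0.04  -0.088 -0.06 ] [ 0.032  0.074 -0.05 ]
-0.05 5 [-0.036 -0.086 -0.05 ] [ 0.028 -0.058 -0.046]
-0.04 17 [-0.017 -0.063 -0.036] [-0.009  0.046 -0.03 ]
-0.03 52 [-0.015 -0.064 -0.03 ] [ 0.008  0.057 -0.02 ]
-0.02 54 [-0.018 -0.063 -0.02 ] [ 0.01   0.057 -0.01 ]
-0.01 61 [-0.016 -0.063 -0.01 ] [ 0.012  0.06  -0.   ]
0.0 50 [-0.015 -0.059  0.   ] [0.007 0.062 0.01 ]
0.01 11 [-0.013 -0.05   0.01 ] [0.009 0.053 0.016]
```

View pics/scene0_c520_0.png

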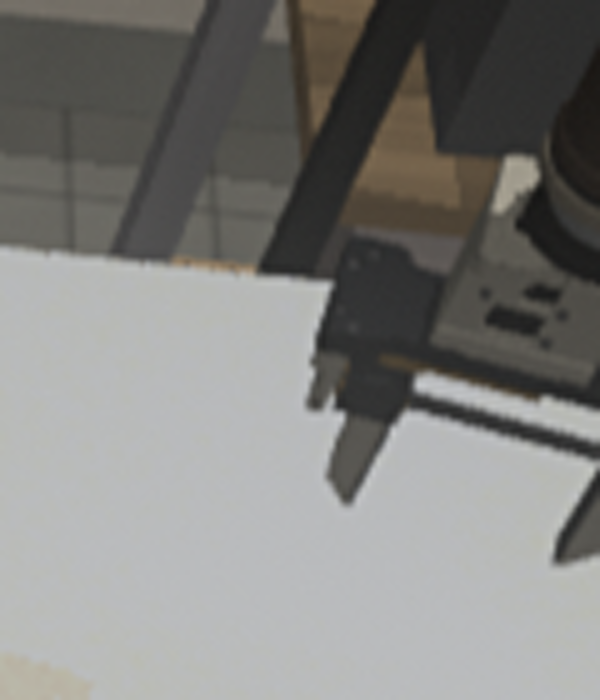

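View pics/wrist0.png

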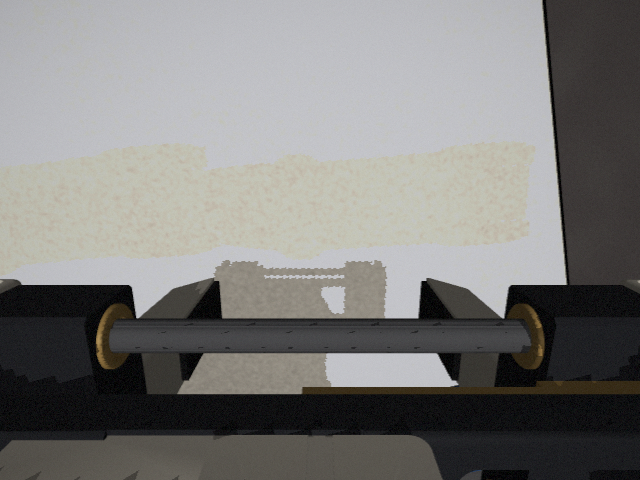

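```bash
cat > fit.py <<'E'
from h import *
from scipy.ndimage import binary_erosion
np.set_printoptions(precision=4,suppress=True)
def rob(tag,box,z0,z1,name,lo=1,hi=99):
    im,P=cloud(tag); u0,u1,v0,v1=box
    m=np.zeros((480,640),bool); m[v0:v1,u0:u1]=1; m&=(P[...,2]>z0)&(P[...,2]<z1)
    k,l,s,c=cv2.connectedComponentsWithStats(m.astype(np.uint8))
    out=[]
    for i in range(1,k):
        if s[i,4]<25: continue
        p=P[l==i][:,:2]; zz=np.median(P[l==i][:,2])
        best=None
        for a in np.arange(-25,25.1,.25):
            r=np.deg2rad(a); e=np.array([[np.cos(r),np.sin(r)],[-np.sin(r),np.cos(r)]]); q=p@e.T
            A=np.percentile(q,lo,0);B=np.percentile(q,hi,0); ar=np.prod(B-A)
            if best is None or ar<best[0]: best=(ar,a,(A+B)/2@e,B-A)
        out.append(best); print(tag,name,"yaw",best[1],"c",best[2],"size",best[3],"z",round(float(zz),4),s[i,4])
    return out
if __name__=="__main__":
    rob("top0",(355,435,215,285),.054,.066,"case lid")
    rob("scene0",(180,280,180,270),.054,.066,"case lid")
    rob("scene0",(180,280,180,270),.08,.12,"knob")
    rob("top0",(155,285,235,295),.015,.025,"bed")
    rob("top0",(155,285,235,295),.08,.095,"stock"); rob("top0",(155,285,235,295),.055,.068,"saddle")
    rob("scene0",(360,510,205,290),.08,.095,"stock"); rob("scene0",(360,510,205,290),.055,.068,"saddle")
    rob("scene0",(360,510,205,290),.11,.14,"post")
    rob("top0",(290,325,220,275),.007,.02,"crbase")
    rob("scene0",(305,350,225,280),.007,.02,"crbase")
    rob("scene0",(305,350,225,280),.025,.06,"crposts");rob("top0",(290,325,220,275),.025,.06,"crposts")
E
python3 fit.py
```

```text
top0 case lid yaw 0.75 c [ 0.5247 -0.2523] size [0.1291 0.1669] z 0.0598 2440
scene0 case lid yaw 2.5 c [ 0.4263 -0.3754] size [0.0167 0.0462] z 0.0589 52
scene0 case lid yaw 0.0 c [ 0.526  -0.2511] size [0.1298 0.1667] z 0.0607 3118
scene0 knob yaw -12.0 c [ 0.4911 -0.2505] size [0.0266 0.0263] z 0.1029 121
top0 bed yaw -1.75 c [0.4923 0.239 ] size [0.0883 0.2811] z 0.0201 1620
top0 stock yaw -2.25 c [0.4963 0.3666] size [0.0578 0.0396] z 0.0867 291
top0 stock yaw -1.75 c [0.4881 0.1248] size [0.0581 0.0359] z 0.0869 238
top0 saddle yaw -1.25 c [0.5126 0.3137] size [0.0277 0.0243] z 0.0618 74
top0 saddle yaw -2.75 c [0.5085 0.2171] size [0.026  0.0227] z 0.0623 69
top0 saddle yaw 4.0 c [0.4765 0.3143] size [0.0257 0.0229] z 0.0609 58
top0 saddle yaw -2.25 c [0.4717 0.2187] size [0.0239 0.0241] z 0.0625 69
scene0 stock yaw -2.0 c [0.4904 0.1259] size [0.0588 0.0358] z 0.0876 264
scene0 stock yaw -2.25 c [0.4976 0.3667] size [0.0605 0.0352] z 0.0873 367
scene0 saddle yaw -5.25 c [0.4728 0.2199] size [0.0272 0.023 ] z 0.0618 100
scene0 saddle yaw -2.0 c [0.4757 0.3154] size [0.0264 0.0
[... 219 characters left out ...]
 0.058 ] z 0.0614 74
scene0 saddle yaw -7.5 c [0.5158 0.3147] size [0.0251 0.0241] z 0.0627 94
scene0 post yaw 7.75 c [0.4891 0.1252] size [0.0162 0.0159] z 0.1225 65
top0 crbase yaw -1.25 c [ 0.5375 -0.0061] size [0.1074 0.0578] z 0.0122 574
scene0 crbase yaw -9.0 c [ 0.4869 -0.0135] size [0.0104 0.0407] z 0.0123 36
scene0 crbase yaw -0.5 c [ 0.5409 -0.0051] size [0.1043 0.0591] z 0.0123 640
scene0 crposts yaw 2.75 c [ 0.5114 -0.0043] size [0.0129 0.0461] z 0.0367 116
scene0 crposts yaw 0.5 c [ 0.5645 -0.0051] size [0.0112 0.0459] z 0.0355 118
top0 crposts yaw 0.25 c [ 0.5645 -0.0069] size [0.0084 0.0456] z 0.0393 55
top0 crposts yaw 0.75 c [ 0.5104 -0.0059] size [0.0081 0.0453] z 0.0394 51
```

{"op": "step_arm", "data": {
  "series": [
    [[0.09,0.04,-0.1,0,3],[0.09,0.2,-0.5,0,14.8],[0.09,0.2,-0.5,0,14.8],[0.09,0.2,-0.5,0,14.8],[0.09,0.2,-0.5,0,14.8],[0.09,0.2,-0.5,0,14.8],[0.09,0.2,-0.5,0,14.8],[0.09,0.2,-0.5,0,14.8],[0.09,0.2,-0.5,0,14.8],[0.09,0.2,-0.5,0,14.8],[0.09,0.2,-0.5,0,14.8],[0.09,0.334,-0.856,-0.06,14.8],[0.09,0.334,-0.856,-0.06,14.8],[0.09,0.334,-0.856,-0.06,14.8],[0.09,0.334,-0.856,-0.06,14.8],[0.09,0.334,-0.856,-0.06,14.8],[0.09,0.334,-0.856,-0.06,14.8],[0.09,0.334,-0.856,-0.06,14.8],[0.09,0.334,-0.856,-0.06,14.8],[0.09,0.334,-0.856,-0.06,14.8]]
  ],
  "squeeze": 10
}}

```text
clock: 1.82
position: [0.4583, -0.1698, 0.1914]
ee_rot: [-0.011, 3.141, -0.002]
force: [1.6, 0.5, 0.3]
width: 0.982
```

{"op": "step_arm", "data": {
  "series": [
    [[0.075,0.032,-0.082,-0.03,0],[0.075,0.032,-0.082,-0.03,0],[0.075,0.032,-0.082,-0.03,0],[0.075,0.032,-0.082,-0.03,0],[0.075,0.032,-0.082,-0.03,0]]
  ]
}}

```text
clock: 2.23
position: [0.4897, -0.2519, 0.1608]
ee_rot: [0.009, -3.14, 0.001]
force: [0.1, 0.4, -0.2]
width: 0.814
```

```bash
python3 - <<'E'
from h import *
from cell import observe
o=observe(); print(o["position"],o["ee_rot"],o["joints"])
snap("wrist","w1")
im,P=cloud("w1"); m=(P[...,2]>.095)&(P[...,2]<.108)&(np.hypot(P[...,0]-.49,P[...,1]+.25)<.05)
print(m.sum(), np.nanmedian(P[m],0), P[m].min(0),P[m].max(0))
E
```

```text
[ 0.4897117  -0.25191585  0.16084634] [ 8.74416937e-03 -3.14030720e+00  1.13386240e-03] [-0.04406958  0.43503478  0.57934974  1.88818046 -0.29615819  0.90504523
  2.2542383 ]
1753 [ 0.48492357 -0.25273529  0.10198939] [ 0.47273778 -0.26611865  0.09505292] [ 0.49944358 -0.23932693  0.10488218]
```

View pics/w1.png

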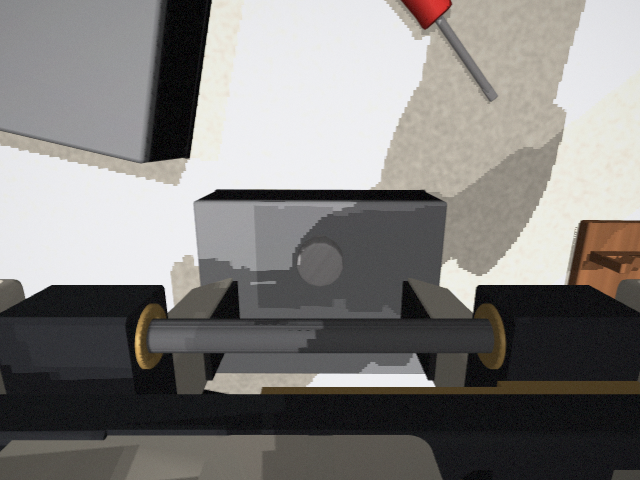

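{"op": "step_arm", "data": {
  "series": [
    [[0.075,-0.001,0,-0.033,0],[0.075,-0.001,0,-0.064,0],[0.06,-0.001,0,-0.064,0],[0.02,-0.001,0,-0.064,0],[0.02,-0.001,0,-0.064,0],[0.02,-0.001,0,-0.064,0],[0.02,-0.001,0,-0.064,0],[0.02,-0.001,0,-0.064,0]]
  ]
}}

```text
clock: 2.95
position: [0.4896, -0.2509, 0.0985]
ee_rot: [-0.012, 3.14, -0.001]
force: [-0.6, -0.5, -0.3]
width: 0.433
```

```bash
python3 -c "
import numpy as np
x,z=-.1019,.0450
for t in np.deg2rad(np.arange(0,101,7)):
    print(round(np.rad2deg(t)),np.round([x*np.cos(t)+z*np.sin(t)-x,-x*np.sin(t)+z*np.cos(t)-z],3))"
```

```text
0 [0. 0.]
7 [0.006 0.012]
14 [0.014 0.023]
21 [0.023 0.034]
28 [0.033 0.043]
35 [0.044 0.05 ]
42 [0.056 0.057]
49 [0.069 0.061]
56 [0.082 0.065]
63 [0.096 0.066]
70 [0.109 0.066]
77 [0.123 0.064]
84 [0.136 0.061]
91 [0.149 0.056]
98 [0.161 0.05 ]
```

{"op": "step_arm", "data": {
  "series": [
    [[0.02,0,0,-0.002,0],[0.02,0,0,-0.002,0],[0.02,0,0,-0.002,0]]
  ]
}}

```text
clock: 3.2
position: [0.4901, -0.2522, 0.097]
ee_rot: [-0.011, 3.139, -0.004]
force: [1.0, -3.7, 1.0]
width: 0.298
```

{"op": "step_arm", "data": {
  "series": [
    [[0.02,0.003,0,0.006,0],[0.02,0.006,0,0.012,0],[0.02,0.014,0,0.023,0],[0.02,0.023,0,0.034,0],[0.02,0.033,0,0.043,0],[0.02,0.044,0,0.05,0],[0.02,0.056,0,0.057,0],[0.02,0.069,0,0.061,0],[0.02,0.069,0,0.061,0]]
  ],
  "squeeze": 14
}}

```text
clock: 3.95
position: [0.5615, -0.2521, 0.1602]
ee_rot: [-0.013, 3.137, -0.005]
force: [-3.1, 2.2, 11.7]
width: 0.298
```

{"op": "step_arm", "data": {
  "series": [
    [[0.02,0.012,0,0.002,0],[0.02,0.025,0,0.003,0],[0.02,0.038,0,0.003,0],[0.02,0.052,0,0.001,0],[0.02,0.065,0,-0.002,0],[0.02,0.078,0,-0.007,0],[0.02,0.088,0,-0.012,0],[0.02,0.092,0,-0.014,0],[0.02,0.092,0,-0.014,0],[0.02,0.092,0,-0.014,0]]
  ]
}}

```text
clock: 4.78
position: [0.6523, -0.2519, 0.1462]
ee_rot: [-0.012, 3.14, -0.003]
force: [-4.5, -0.2, 2.5]
width: 0.29
```

```bash
python3 - <<'E'
from h import *
snap("scene","s2")
crop("s2",130,130,280,180,2.8)
E
```

```text
(no output)
```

View pics/s2_c130_130.png

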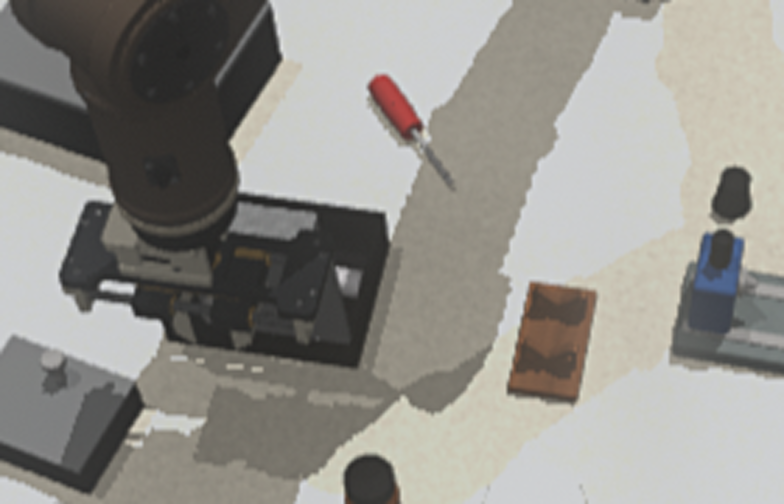

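{"op": "step_arm", "data": {
  "series": [
    [[0.02,0.006,0,-0.003,0],[0.02,0.01,0,-0.006,0],[0.02,0.01,0,-0.006,0]]
  ]
}}

```text
clock: 5.08
position: [0.663, -0.2509, 0.1398]
ee_rot: [-0.014, 3.14, -0.002]
force: [-0.2, 0.3, 0.3]
width: 0.219
```

```bash
python3 - <<'E'
from h import *
from cell import observe
snap("wrist","w2");o=observe(); print(o["position"],o["force"],o["joints"])
E
```

```text
[ 0.66279823 -0.25115146  0.13997953] [-0.75401871 -0.21430454 -0.69390057] [-0.02764192  0.69775919  0.53627662  1.48842985 -0.38507111  1.05904884
  2.17435819]
```

View pics/w2.png

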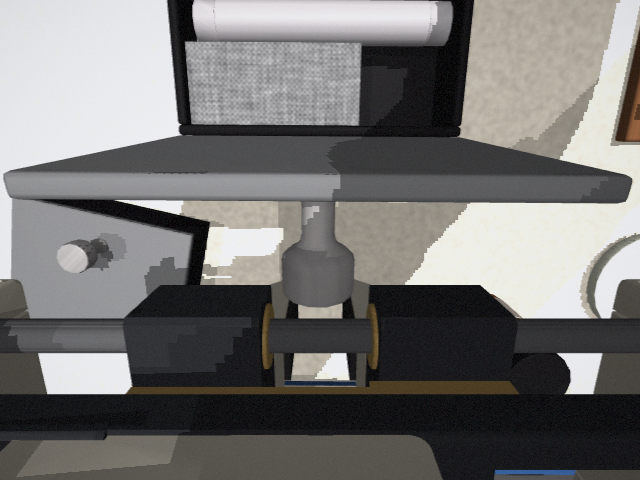

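{"op": "step_arm", "data": {
  "series": [
    [[0.06,0,0,0,0],[0.06,0,0,0,0],[0.06,0,0,0,0],[0.06,0,0,0.04,0],[0.06,0,0,0.08,0],[0.06,0,0,0.12,0],[0.06,0,0.03,0.16,-7],[0.06,0,0.06,0.2,-14],[0.06,0,0.1,0.24,-21],[0.06,0,0.14,0.28,-28],[0.06,0,0.18,0.32,-35],[0.06,0,0.2,0.36,-42],[0.06,0,0.2,0.4,-49],[0.06,0,0.2,0.4,-56],[0.06,0,0.2,0.4,-63],[0.06,0,0.2,0.4,-70],[0.06,0,0.2,0.4,-77],[0.06,0,0.2,0.4,-84],[0.06,0,0.2,0.4,-90],[0.06,0,0.2,0.4,-90]]
  ]
}}

```text
clock: 6.8
position: [0.6628, -0.0511, 0.54]
ee_rot: [2.217, 2.225, -0.004]
force: [-0.5, 0.5, 0.2]
width: 0.652
```

```bash
python3 - <<'E'
from h import *
from cell import observe
np.set_printoptions(precision=4,suppress=True)
o=observe(); print(o["clock"],o["position"],o["joints"]); print(Ro.from_rotvec(o["ee_rot"]).as_matrix())
snap("scene","s3")
crop("s3",130,130,280,180,2.8)
E
```

```text
6.8 [ 0.6628 -0.0511  0.54  ] [-0.4177  0.5684  1.0028  0.8442 -0.5015  1.9222  0.3225]
[[-0.0038  1.     -0.0017]
 [ 1.      0.0038 -0.0022]
 [-0.0022 -0.0017 -1.    ]]
```

View pics/s3_c130_130.png

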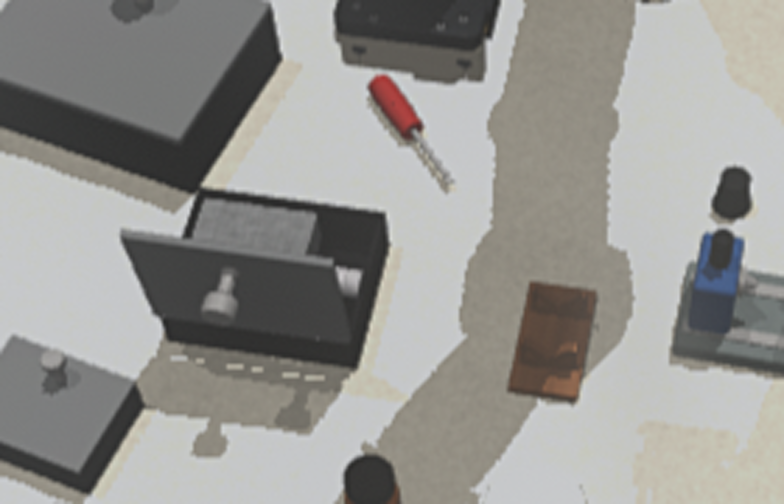

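```bash
python3 - <<'E'
from h import *
im,P=cloud("s3")
m=(P[...,2]>.075)&(P[...,2]<.175)&(P[...,0]>.585)&(P[...,0]<.65)&(P[...,1]>-.33)&(P[...,1]<-.175)
q=P[m]; 
for _ in range(5):
    c=q.mean(0); n=np.linalg.svd(q-c)[2][2]; r=(q-c)@n; q=q[abs(r)<.004]
n*=np.sign(n[0]); print(len(q),c,n,"angle open", np.pi/2+np.arctan2(-n[2],n[0]), "yaw",np.rad2deg(np.arctan2(n[1],n[0])))
E
```

```text
666 [ 0.60275853 -0.25037534  0.11065201] [ 9.93857363e-01 -8.32364278e-04 -1.10665486e-01] angle open 1.6816889895169738 yaw -0.0479857078057238
```

{"op": "step_arm", "data": {
  "series": [
    [[0.06,0.0,0,0.04,0],[0.06,0.0,0,0.08,0],[0.06,0.0,0,0.12,0],[0.06,0.0,0,0.16,0]]
  ]
}}

```text
clock: 7.18
position: [0.6542, -0.0492, 0.5935]
ee_rot: [2.196, 2.228, 0.011]
force: [1.6, -0.7, -2.8]
width: 0.655
```

```bash
cat > st.py <<'E'
from h import *
from cell import observe
np.set_printoptions(precision=4,suppress=True)
o=observe(); print(o["clock"],o["position"],"J",o["joints"],"F",o["force"]); print(Ro.from_rotvec(o["ee_rot"]).as_matrix())
E
python3 st.py
```

```text
7.1833 [ 0.6542 -0.0492  0.5935] J [-0.1216  0.4929  0.2897  0.6454 -0.147   2.0016  0.0859] F [ 1.5919 -0.6941 -2.814 ]
[[-0.0144  0.9998  0.0145]
 [ 0.9999  0.0144 -0.0041]
 [-0.0043  0.0144 -0.9999]]
```

{"op": "step_arm", "data": {
  "series": [
    [[0.06,0.0,0,0.08,0],[0.06,0.0,0,0.12,0],[0.06,0.0,0,0.16,0],[0.06,0.0,0,0.16,0]]
  ]
}}

```text
clock: 7.52
position: [0.6163, -0.0452, 0.649]
ee_rot: [2.157, 2.185, 0.103]
force: [0.9, 1.6, -1.7]
width: 0.652
```

```bash
python3 st.py
```

```text
7.5167 [ 0.6163 -0.0452  0.649 ] J [-0.2659  0.4018  0.5656  0.6864 -0.2579  2.0015  0.1448] F [ 0.8686  1.6099 -1.7046]
[[-0.0129  0.9952  0.0966]
 [ 0.9999  0.0131 -0.0014]
 [-0.0027  0.0965 -0.9953]]
```

{"op": "step_arm", "data": {
  "series": [
    [[0.06,0.04,0,0.08,0],[0.06,0.04,0,0.16,0],[0.06,0.04,0,0.2,0],[0.06,0.04,0,0.2,0],[0.06,0.04,0,0.2,0],[0.06,0.04,0,0.2,0]]
  ]
}}

```text
clock: 8.02
position: [0.6029, -0.0411, 0.6777]
ee_rot: [2.129, 2.16, 0.151]
force: [-0.3, -1.2, 0.6]
width: 0.654
```

```bash
python3 st.py
```

```text
8.0167 [ 0.6029 -0.0411  0.6777] J [-0.1964  0.353   0.3696  0.6588 -0.1571  2.002   0.0813] F [-0.2595 -1.1865  0.5778]
[[-0.0142  0.9894  0.1444]
 [ 0.9999  0.0148 -0.0033]
 [-0.0054  0.1443 -0.9895]]
```

{"op": "step_arm", "data": {
  "series": [
    [[0.06,0.0,0,0.15,0],[0.06,0.0,0,0.3,0],[0.06,0.0,0,0.4,0],[0.06,0.0,0,0.4,0]]
  ]
}}

```text
clock: 8.35
position: [0.5669, -0.0387, 0.7122]
ee_rot: [2.1, 2.131, 0.2]
force: [0.0, 0.7, 0.2]
width: 0.651
```

```bash
python3 st.py
```

```text
8.35 [ 0.5669 -0.0387  0.7122] J [-0.2481  0.2723  0.3998  0.6881 -0.1366  2.0022  0.073 ] F [0.0344 0.7401 0.2006]
[[-0.0136  0.9809  0.1943]
 [ 0.9999  0.015  -0.0057]
 [-0.0086  0.1942 -0.9809]]
```

{"op": "step_arm", "data": {
  "series": [
    [[0.06,0.0,0,0.15,0],[0.06,0.0,0,0.3,0],[0.06,0.0,0,0.4,0],[0.06,0.0,0,0.4,0]]
  ]
}}

```text
clock: 8.68
position: [0.5393, -0.0364, 0.7411]
ee_rot: [2.072, 2.101, 0.247]
force: [-0.1, 0.7, 0.5]
width: 0.652
```

{"op": "step_arm", "data": {
  "series": [
    [[0.06,0.0,0,0.15,0],[0.06,0.0,0,0.3,0],[0.06,0.0,0,0.4,0],[0.06,0.0,0,0.4,0]]
  ]
}}

```text
clock: 9.02
position: [0.5177, -0.0344, 0.7664]
ee_rot: [2.043, 2.072, 0.291]
force: [0.8, -0.1, 0.6]
width: 0.656
```

```bash
python3 st.py
```

```text
9.0167 [ 0.5177 -0.0344  0.7664] J [-0.4255  0.1624  0.5644  0.7046 -0.1218  2.0021  0.0667] F [ 0.7745 -0.0936  0.6142]
[[-0.0119  0.957   0.2897]
 [ 0.9998  0.0157 -0.0108]
 [-0.0149  0.2895 -0.9571]]
```

{"op": "step_arm", "data": {
  "series": [
    [[0.06,0.0,0,0.15,0],[0.06,0.0,0,0.3,0],[0.06,0.0,0,0.4,0],[0.06,0.0,0,0.4,0]]
  ]
}}

```text
clock: 9.35
position: [0.5007, -0.0328, 0.7897]
ee_rot: [2.015, 2.043, 0.334]
force: [0.2, 0.2, 0.2]
width: 0.659
```

{"op": "step_arm", "data": {
  "series": [
    [[0.06,0.0,0,0.15,0],[0.06,0.0,0,0.3,0],[0.06,0.0,0,0.4,0],[0.06,0.0,0,0.4,0]]
  ]
}}

```text
clock: 9.68
position: [0.4876, -0.0316, 0.8118]
ee_rot: [1.987, 2.014, 0.376]
force: [-0.3, -0.2, -0.8]
width: 0.652
```

{"op": "step_arm", "data": {
  "series": [
    [[0.06,0.0,0,0.15,0],[0.06,0.0,0,0.3,0],[0.06,0.0,0,0.4,0],[0.06,0.0,0,0.4,0]]
  ]
}}

```text
clock: 10.02
position: [0.4777, -0.0308, 0.8331]
ee_rot: [1.958, 1.985, 0.417]
force: [-1.0, 0.2, -0.4]
width: 0.651
```

```bash
python3 st.py
```

```text
10.0167 [ 0.4777 -0.0308  0.8331] J [-0.8318  0.0689  0.9417  0.6593 -0.0876  2.0021  0.0556] F [-1.0193  0.2327 -0.3701]
[[-0.0085  0.9058  0.4236]
 [ 0.9997  0.0174 -0.017 ]
 [-0.0228  0.4233 -0.9057]]
```

```bash
python3 - <<'E'
from h import *
snap("top","t4"); snap("scene","s4")
crop("t4",340,200,120,100,6)
E
```

```text
(no output)
```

View pics/t4.png

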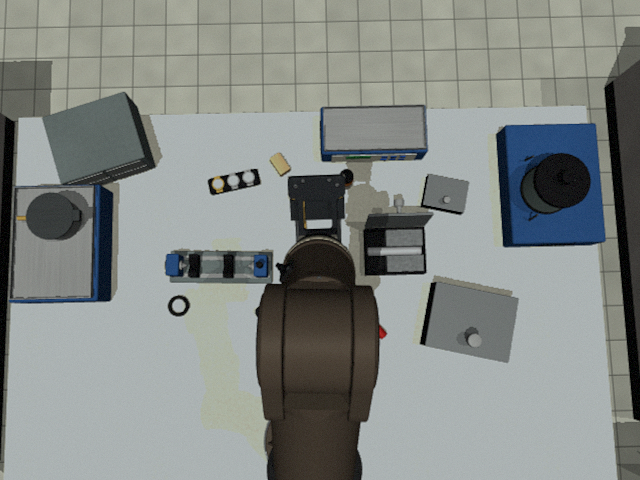

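View pics/t4_c340_200.png

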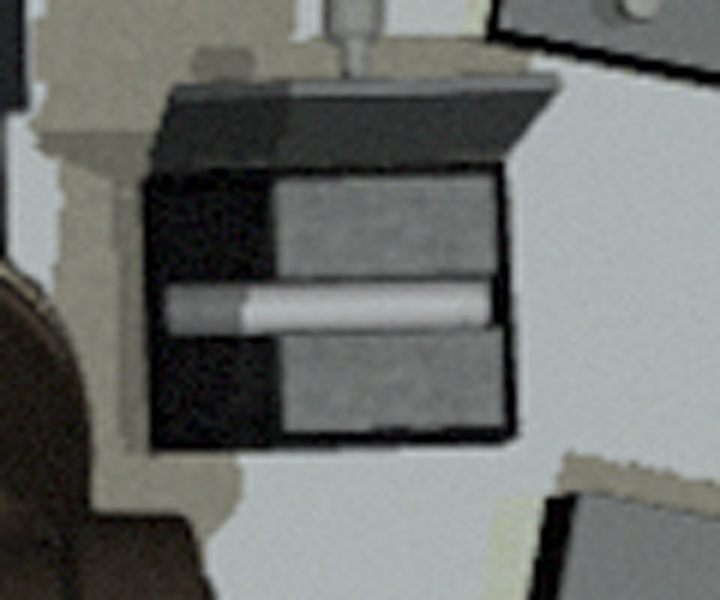

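```bash
python3 - <<'E'
from h import *
im,d,K,t,R=load("t4")
def ray(u,v,z):
    r=R@np.array([(u-K[0,2])/K[0,0],(v-K[1,2])/K[1,1],1]); return t+r*(z-t[2])/r[2]
# crop px centre mapping
f=lambda a,b:((a+.5)/6+340-.5,(b+.5)/6+200-.5)
a=ray(*f(164,309.5),.032);b=ray(*f(491,303),.032);print(a,b,(a+b)/2,np.hypot(*(a-b)[:2]),np.rad2deg(np.arctan2(-(a-b)[0],(a-b)[1])))
for tag,box in(("t4",(340,440,200,300)),("s4",(170,290,180,290)),("s3",(170,290,180,290)),("w2",(170,470,0,60))):
    im,P=cloud(tag); m=np.zeros((480,640),bool); m[box[2]:box[3],box[0]:box[1]]=1
    m&=(P[...,2]>.036)&(P[...,2]<.05)&(abs(P[...,0]-.525)<.018)&(abs(P[...,1]+.252)<.09)&(im.min(-1)>150)
    if m.sum()>20:
        q=P[m]; print(tag,m.sum(),np.percentile(q,[2,50,98],axis=0))
E
```

```text
[ 0.52635138 -0.17367976  0.032     ] [ 0.52587569 -0.32885676  0.032     ] [ 0.52611354 -0.25126826  0.032     ] 0.15517772933467033 -0.1756376616146422
t4 163 [[ 0.51791418 -0.3201123   0.03692333]
 [ 0.52411855 -0.26303551  0.04283365]
 [ 0.53041178 -0.21511869  0.04889651]]
s3 40 [[ 0.52174116 -0.19444566  0.0375829 ]
 [ 0.52708839 -0.18530501  0.04332469]
 [ 0.53430786 -0.17656522  0.04827502]]
w2 10126 [[ 0.51333183 -0.32428163  0.03802365]
 [ 0.52489351 -0.26060197  0.04204852]
 [ 0.54219004 -0.1894622   0.04403111]]
```

{"op": "step_arm", "data": {
  "series": [
    [[0.036,0.005,-0.03,-0.04,-0.9],[0.036,0.01,-0.06,-0.08,-0.9],[0.036,0.015,-0.09,-0.12,-0.9],[0.036,0.02,-0.12,-0.16,-0.9],[0.036,0.025,-0.15,-0.2,-0.9],[0.036,0.027,-0.17,-0.24,-0.9],[0.036,0.027,-0.17,-0.28,-0.9],[0.036,0.027,-0.17,-0.32,-0.9],[0.036,0.027,-0.17,-0.36,-0.9],[0.036,0.027,-0.17,-0.4,-0.9],[0.036,0.027,-0.17,-0.44,-0.9],[0.036,0.027,-0.17,-0.48,-0.9],[0.036,0.027,-0.17,-0.52,-0.9],[0.036,0.027,-0.17,-0.56,-0.9],[0.036,0.027,-0.17,-0.58,-0.9],[0.036,0.027,-0.17,-0.58,-0.9],[0.036,0.027,-0.17,-0.58,-0.9]]
  ]
}}

```text
clock: 11.53
position: [0.4891, -0.1906, 0.2596]
ee_rot: [1.965, 1.971, 0.407]
force: [-0.7, 0.1, 0.6]
width: 0.396
```

```bash
python3 st.py; python3 - <<'E'
from h import *
snap("wrist","w5"); snap("scene","s5")
crop("s5",120,60,250,190,3.1)
E
```

```text
11.5333 [ 0.4891 -0.1906  0.2596] J [-1.2546 -0.4373  1.3166  2.1912  0.6398  0.6959 -0.2866] F [-0.7398  0.061   0.5608]
[[ 0.0034  0.9059  0.4234]
 [ 0.9996  0.0095 -0.0283]
 [-0.0297  0.4233 -0.9055]]
```

View pics/w5.png

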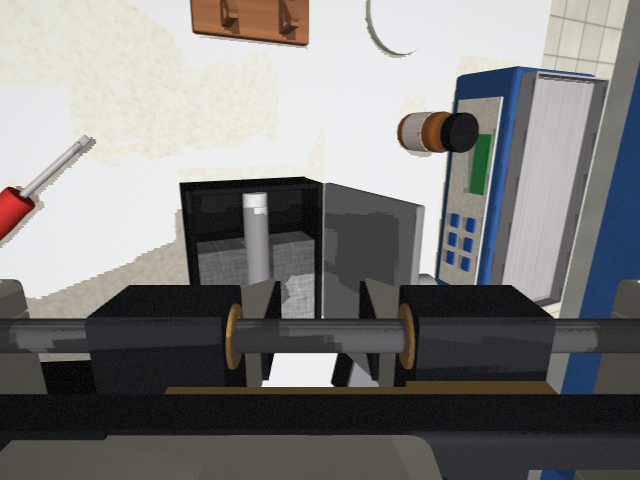

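View pics/s5_c120_60.png

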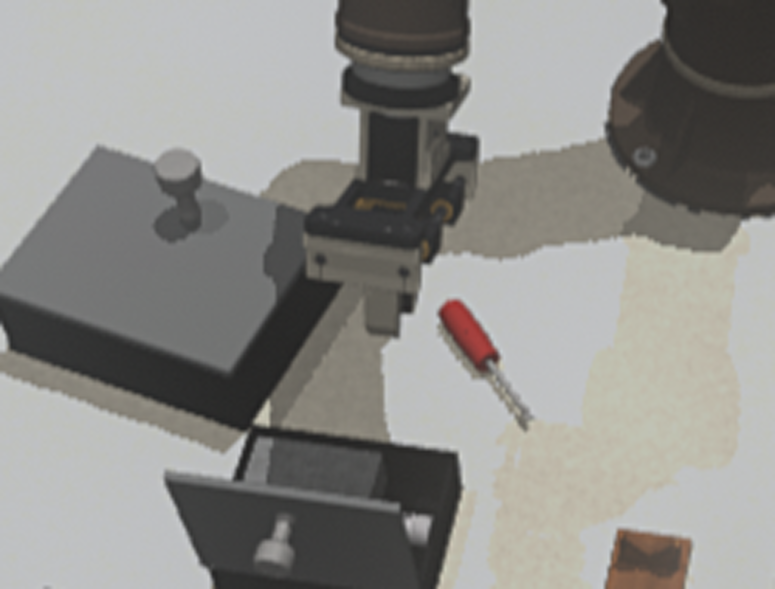

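{"op": "step_arm", "data": {
  "series": [
    [[0.036,0.006,-0.006,-0.03,0],[0.036,0.014,-0.011,-0.06,0],[0.036,0.014,-0.011,-0.06,0]]
  ]
}}

```text
clock: 11.88
position: [0.4734, -0.1879, 0.2343]
ee_rot: [1.959, 1.946, 0.411]
force: [-0.9, -0.2, -0.7]
width: 0.388
```

```bash
python3 st.py
```

```text
11.8833 [ 0.4734 -0.1879  0.2343] J [-1.2366 -0.4375  1.3173  2.2753  0.7267  0.6152 -0.3782] F [-0.8819 -0.1825 -0.7374]
[[ 0.0155  0.8984  0.4389]
 [ 0.9991  0.0029 -0.0413]
 [-0.0384  0.4391 -0.8976]]
```

```bash
cat > kin.py <<'E'
from h import *
from scipy.optimize import least_squares
import itertools
# (joints, pos, rotvec)
D=[([-1.42162107,0.43523058,0.02497577,1.57411745,-0.0115993,1.13396877,-0.07508463],[0.15563557,0.6048045,0.23993239],[-3.94525747e-01,-3.11666705e+00,2.47905371e-03]),
([-0.04406958,0.43503478,0.57934974,1.88818046,-0.29615819,0.90504523,2.2542383],[0.4897117,-0.25191585,0.16084634],[8.74416937e-03,-3.14030720,1.13386240e-03]),
([-0.02764192,0.69775919,0.53627662,1.48842985,-0.38507111,1.05904884,2.17435819],[0.66279823,-0.25115146,0.13997953],[-0.014,3.14,-.002])]
M=[([-0.4177,0.5684,1.0028,0.8442,-0.5015,1.9222,0.3225],[0.6628,-0.0511,0.54],[[-.0038,1,-.0017],[1,.0038,-.0022],[-.0022,-.0017,-1]]),
([-0.2481,0.2723,0.3998,0.6881,-0.1366,2.0022,0.073],[0.5669,-0.0387,0.7122],[[-.0136,.9809,.1943],[.9999,.015,-.0057],[-.0086,.1942,-.9809]]),
([-0.4255,0.1624,0.5644,0.7046,-0.1218,2.0021,0.0667],[0.5177,-0.0344,0.7664],[[-.0119,.957,.2897],[.9998,.0157,-.0108],[-.0149,.2895,-.9571]]),
([-0.8318,0.0689,0.9417,0.6593,-0.0876,2.0021,0.0556],[0.4777,-0.0308,0.8331],[[-.0085,.9058,.4236],[.9997,.0174,-.017],[-.0228,.4233,-.9057]]),
([-1.2546,-0.4373,1.3166,2.1912,0.6398,0.6959,-0.2866],[0.4891,-0.1906,0.2596],[[.0034,.9059,.4234],[.9996,.0095,-.0283],[-.0297,.4233,-.9055]]),
([-1.2366,-0.4375,1.3173,2.2753,0.7267,0.6152,-0.3782],[0.4734,-0.1879,0.2343],[[.0155,.8984,.4389],[.9991,.0029,-.0413],[-.0384,.4391,-.8976]])]
data=[(np.array(q),np.array(p),Ro.from_rotvec(r)) for q,p,r in D]+[(np.array(q),np.array(p),Ro.from_matrix(r)) for q,p,r in M]
def fk(q,x,sg,full=False):
    off=x[:24].reshape(8,3); T=np.eye(3); p=off[0].copy(); ax=[];og=[]
    for i in range(7):
        a=np.array([[0,0,1.],[0,1.,0]][i%2])*sg[i]
        ax.append(T@a); og.append(p.copy())
        T=T@Ro.from_rotvec(a*q[i]).as_matrix(); p=p+T@off[i+1]
    T=T@Ro.from_rotvec(x[24:27]).as_matrix()
    return (p,T,np.array(ax),np.array(og)) if full else (p,T)
def res(x,sg):
    r=[]
    for q,p,R in data:
        a,b=fk(q,x,sg); r+=list((a-p)*10)+list((Ro.from_matrix(b.T)*R).as_rotvec()*3)
    return np.array(r+list(1e-3*(x-x0)))
x0=np.zeros(27); x0[2]=.2;x0[5]=.1;x0[8]=.2;x0[11]=.2;x0[14]=.2;x0[17]=.2;x0[20]=0;x0[23]=.2
if __name__=="__main__":
    np.set_printoptions(precision=4,suppress=True)
    best=None
    for sg in itertools.product([1,-1],repeat=4):
        s=[sg[0],1,sg[1],1,sg[2],1,sg[3]]
        for w in ([0,0,0],[0,0,1.57],[0,0,-1.57],[0,0,3.1]):
            xi=x0.copy(); xi[24:27]=w
            o=least_squares(res,xi,args=(s,),max_nfev=60)
            if best is None or o.cost<best[0]: best=(o.cost,s,o.x); print(o.cost,s)
    o=least_squares(res,best[2],args=(best[1],),max_nfev=1000)
    print(o.cost,best[1]);print(o.x[:24].reshape(8,3),o.x[24:])
    for q,p,R in data:
        a,b=fk(q,o.x,best[1]); print((a-p)*1000,(Ro.from_matrix(b.T)*R).as_rotvec())
    np.savez("kin.npz",x=o.x,sg=best[1])
E
python3 kin.py
```

```text
80.62450344350245 [1, 1, 1, 1, 1, 1, 1]
56.525127817180405 [1, 1, 1, 1, 1, 1, -1]
51.60388885096049 [1, 1, 1, 1, -1, 1, -1]
51.60388445636167 [1, 1, 1, 1, -1, 1, -1]
45.42497469893173 [1, 1, -1, 1, -1, 1, -1]
45.42497469449149 [1, 1, -1, 1, -1, 1, -1]
45.42497468945772 [1, 1, -1, 1, -1, 1, -1]
17.726891315744165 [-1, 1, 1, 1, 1, 1, -1]
17.726891315702865 [-1, 1, 1, 1, 1, 1, -1]
17.726891315512344 [-1, 1, 1, 1, 1, 1, -1]
3.548292642938375e-06 [-1, 1, -1, 1, -1, 1, -1]
3.5482926425376e-06 [-1, 1, -1, 1, -1, 1, -1]
3.5482926425376e-06 [-1, 1, -1, 1, -1, 1, -1]
[[-0.      0.      0.1861]
 [ 0.0002 -0.0182  0.0861]
 [-0.0001 -0.0182  0.2787]
 [ 0.     -0.0082  0.2787]
 [-0.0001 -0.0082  0.2138]
 [ 0.0001 -0.0003  0.2139]
 [ 0.     -0.0003  0.0782]
 [ 0.0001 -0.      0.2781]] [-0.0001 -0.      1.5708]
[0.0007 0.0018 0.0301] [ 0.0001 -0.      0.    ]
[ 0.0103  0.0012 -0.0207] [ 0.0001 -0.      0.    ]
[-0.0112 -0.0025 -0.0053] [-0.0004  0.0004 -0.0001]
[-0.0022  0.0057  0.0097] [ 0.0002 -0.      0.0001]
[ 0.0209 -0.001  -0.012 ] [ 0. -0.  0.]
[-0.0265 -0.0013 -0.0176] [-0.     -0.0001 -0.    ]
[ 0.0115 -0.0037  0.0166] [ 0.     -0.0001  0.    ]
[ 0.0161 -0.0004  0.006 ] [ 0.0001 -0.      0.0001]
[-0.0195  0.0002 -0.0068] [ 0.     -0.0001 -0.    ]
```

```bash
cat > sim.py <<'E'
from kin import *
z=np.load("kin.npz"); X=z["x"]; SG=z["sg"]
LO=np.array([-2.62,-.44,-1.27,.08,-1.32,.12,-2.74]);HI=np.array([2.62,2.09,1.32,2.57,4.46,2,2.74])
def jac(q):
    p,T,ax,og=fk(q,X,SG,True); return p,T,np.r_[np.cross(ax,p-og).T,ax.T]
def pinvgo(q,waypts,lam=.0,n=20):
    q=np.array(q,float)
    for (P,R) in waypts:
        p0,T0,_=jac(q); rv=Ro.from_matrix(R@T0.T).as_rotvec()
        for k in range(1,n+1):
            pt=p0+(P-p0)*k/n; Rt=Ro.from_rotvec(rv*k/n).as_matrix()@T0
            for _ in range(2):
                p,T,J=jac(q); e=np.r_[pt-p,Ro.from_matrix(Rt@T.T).as_rotvec()]
                q=q+J.T@np.linalg.solve(J@J.T+lam*np.eye(6),e); q=np.clip(q,LO,HI)
    return q
E
python3 - <<'E'
from sim import *
np.set_printoptions(precision=3,suppress=True)
# start -> w1
print(pinvgo(data[0][0],[(data[1][1],data[1][2].as_matrix())]),data[1][0])
R=data[1][2].as_matrix()
print(pinvgo(data[1][0],[(np.array([.561,-.252,.16]),R),(np.array([.652,-.252,.146]),R),(data[2][1],data[2][2].as_matrix())]),data[2][0])
Rz=Ro.from_euler('z',-45,degrees=True).as_matrix()
print(pinvgo(data[2][0],[(np.array([.6628,-.251,.26]),R),(np.array([.6628,-.051,.54]),Rz@R),(data[3][1],data[3][2].as_matrix())]),data[3][0])
print(pinvgo(data[6][0],[(np.array([.5027,-.18,.633]),data[6][2].as_matrix()),(data[7][1],data[7][2].as_matrix())]),data[7][0])
E
```

```text
[-0.013  0.427  0.533  1.886 -0.271  0.901  2.228] [-0.044  0.435  0.579  1.888 -0.296  0.905  2.254]
[-0.026  0.698  0.534  1.488 -0.383  1.06   2.173] [-0.028  0.698  0.536  1.488 -0.385  1.059  2.174]
[-0.415  0.567  0.995  0.844 -0.497  1.921  0.32 ] [-0.418  0.568  1.003  0.844 -0.501  1.922  0.323]
[-1.124 -0.191  1.32   2.195  0.16   0.556  0.199] [-1.255 -0.437  1.317  2.191  0.64   0.696 -0.287]
```

```bash
cat > plan.py <<'E'
from sim import *
from cell import observe
np.set_printoptions(precision=3,suppress=True)
Rz=lambda a:Ro.from_euler('z',a,degrees=True).as_matrix()
def go(q,P,dpsi,dt=True):
    """pinv path, returns q, min margin, rows"""
    q=np.array(q,float); p0,T0,_=jac(q); P=np.array(P)
    rows=max(np.linalg.norm(P-p0)/.040,abs(dpsi)/7.,1); n=int(np.ceil(rows)); mm=9
    for k in range(1,n+1):
        pt=p0+(P-p0)*k/n; Rt=Rz(dpsi*k/n)@T0
        for _ in range(2):
            p,T,J=jac(q); e=np.r_[pt-p,Ro.from_matrix(Rt@T.T).as_rotvec()]
            q=q+np.linalg.pinv(J,rcond=1e-3)@e
        mm=min(mm,np.min(q-LO),np.min(HI-q))
        if mm<-.3 or np.linalg.norm(e)>.05: return q,-1,n
    return q,mm,n
E
cat > p1.py <<'E'
from plan import *
o=observe(); q0=np.array(o["joints"]); p,T,_=jac(q0); print(p,T)
yaw0=np.rad2deg(np.arctan2(T[1,1],T[0,1])); print("jaw yaw",yaw0)
W=np.array([.5255,-.2015,.032]); pre=W+.035*np.array([-.43,0,.9])
rng=np.random.default_rng(0); best=[]
for it in range(1500):
    nw=rng.integers(1,4); q=q0; tot=0; wp=[]; psi=0; first=None; mm=9
    for k in range(nw):
        P=np.array([rng.uniform(.4,.75),rng.uniform(-.3,.4),rng.uniform(.2,.6)]); s=rng.uniform(-90,90)
        q,m,n=go(q,P,s-psi); psi=s; tot+=n; wp.append((P,s))
        mm=min(mm,m) if k>0 else 9
        if m==-1: break
        if k==0 : mm=9 if q[2]<1.3 else -1
        if mm<.02: break
    if mm<.02 or m==-1: continue
    f=-yaw0+.2
    q,m,n=go(q,pre+[0,0,.25],f-psi);tot+=n
    if m<.05: continue
    q,m2,n=go(q,pre,0);tot+=n
    q,m3,n=go(q,W,0);tot+=n
    m=min(m,m2,m3)
    if m<.05: continue
    best.append((m-.002*tot,m,tot,q,wp))
best.sort(key=lambda b:-b[0])
for b in best[:6]: print(b[0],b[1],b[2],b[3]); [print("    ",w) for w in b[4]]
E
time python3 p1.py
```

```text
[ 0.473 -0.188  0.234] [[ 0.015  0.898  0.439]
 [ 0.999  0.003 -0.041]
 [-0.038  0.439 -0.898]]
jaw yaw 0.18667223406342362
real	0m36.828s
user	0m37.258s
sys	0m0.100s
```

```bash
cat > p2.py <<'E'
from plan import *
o=observe(); q0=np.array(o["joints"]); _,T,_=jac(q0)
def ik(P,R,seed):
    f=lambda q:np.r_[(fk(q,X,SG)[0]-P)*10,Ro.from_matrix(R@fk(q,X,SG)[1].T).as_rotvec()*5,(q-seed)*1e-4]
    s=least_squares(f,np.clip(seed,LO+1e-3,HI-1e-3),bounds=(LO,HI),max_nfev=100); return s.x,s.cost
if __name__=="__main__":
    W=np.array([.5255,-.2015,.032]); rng=np.random.default_rng(1)
    for sp in(0,180):
      for up in(0,.1,.25):
        R=Rz(sp)@T; S=[]
        for i in range(25):
            q,c=ik(W+[0,0,up],R,rng.uniform(LO,HI))
            if c<1e-6: S.append((min(np.min(q-LO),np.min(HI-q)),*q))
        S=sorted(S,key=lambda s:-s[0]); print(sp,up,len(S)); print(np.array(S[:4]))
E
python3 p2.py
```

```text
0 0 19
[[ 0.219  0.941  0.653 -0.793  2.257  1.815  0.339 -1.389]
 [ 0.197  0.918  0.641 -0.761  2.259  1.833  0.317 -1.415]
 [ 0.186  0.02   0.551  0.427  2.329  4.274  0.361  2.292]
 [ 0.153  0.868  0.617 -0.69   2.262  1.883  0.273 -1.478]]
0 0.1 17
[[ 0.253  1.108  0.487 -0.982  2.177  1.033  0.373 -0.652]
 [ 0.237  1.089  0.475 -0.954  2.178  1.007  0.357 -0.63 ]
 [ 0.237  1.089  0.475 -0.954  2.178  1.006  0.357 -0.629]
 [ 0.229  1.145  0.514 -1.041  2.175  1.084  0.409 -0.695]]
0 0.25 15
[[ 0.464 -0.014  0.069  0.38   2.066 -0.259  0.584  0.539]
 [ 0.461  0.997  0.153 -0.724  1.998  0.018  0.581  0.283]
 [ 0.46   0.989  0.151 -0.715  1.999  0.013  0.58   0.286]
 [ 0.459  0.343  0.085 -0.005  2.042 -0.196  0.579  0.473]]
180 0 14
[[ 0.058  0.816  1.152 -1.17   1.466  0.843  1.642  2.682]
 [ 0.048 -0.012  0.857  0.415  1.552 -0.213  1.243 -2.692]
 [ 0.028  0.007  0.851  0.383  1.55  -0.191  1.241 -2.712]
 [ 0.026  0.797  1.117 -1.107  1.467  0.8    1.603  2.714]]
180 0.1 18
[[ 0.337 -0.269  0.885  0.934  1.522 -0.46   1.482 -2.403]
 [ 0.313 -0.254  0.87   0.898  1.521 -0.437  1.472 -2.427]
 [ 0.246 -0.209  0.83   0.795  1.517 -0.374  1.449 -2.494]
 [ 0.245 -0.208  0.83   0.793  1.517 -0.373  1.448 -2.495]]
180 0.25 8
[[ 0.158 -0.174  0.664  0.742  1.352 -0.238  1.702 -2.582]
 [ 0.116 -0.135  0.645  0.662  1.348 -0.202  1.696 -2.624]
 [ 0.112 -0.131  0.643  0.654  1.347 -0.199  1.695 -2.628]
 [ 0.1   -0.119  0.638  0.63   1.346 -0.189  1.694 -2.64 ]]
```

```bash
cat > p3.py <<'E'
from p2 import *
W=np.array([.5255,-.2015,.032]); rng=np.random.default_rng(1)
base=np.array([[0,1,0],[1,0,0],[0,0,-1.]])
for th in (18,20,22,24,26):
  R=Ro.from_euler('y',-th,degrees=True).as_matrix()@base
  if th==18: print(R)
  for up in(0,.06,.15):
    S=[]
    for i in range(30):
        q,c=ik(W+[-.45*up,0,up],R,rng.uniform(LO,HI))
        if c<1e-6: S.append((min(np.min(q-LO),np.min(HI-q)),*q))
    S=sorted(S,key=lambda s:-s[0]); print(th,up,len(S)); print(np.array([s for s in S if abs(s[5])<1.2][:3]))
E
python3 p3.py
```

```text
[[ 0.     0.951  0.309]
 [ 1.     0.     0.   ]
 [ 0.     0.309 -0.951]]
18 0 19
[[ 0.333  0.975  0.69  -0.874  2.131  1.168  0.453 -0.747]
 [ 0.231  0.872  0.629 -0.719  2.139  1.04   0.351 -0.645]
 [ 0.195  0.828  0.609 -0.656  2.142  0.975  0.315 -0.59 ]]
18 0.06 21
[[ 0.316  1.025  0.525 -0.871  2.147  0.793  0.436 -0.408]
 [ 0.302  1.004  0.514 -0.841  2.149  0.761  0.422 -0.379]
 [ 0.301  1.088  0.566 -0.969  2.143  0.892  0.488 -0.495]]
18 0.15 13
[[ 0.399  0.991  0.243 -0.692  2.138  0.105  0.519  0.254]
 [ 0.399  0.99   0.243 -0.691  2.138  0.104  0.519  0.254]
 [ 0.394  1.138  0.285 -0.876  2.129  0.24   0.536  0.128]]
20 0 18
[[ 0.188  0.882  0.626 -0.716  2.166  1.162  0.308 -0.758]
 [ 0.173  0.865  0.618 -0.692  2.167  1.141  0.293 -0.742]
 [ 0.151  0.84   0.607 -0.657  2.169  1.108  0.271 -0.714]]
20 0.06 15
[[ 0.24   1.004  0.501 -0.82   2.176  0.793  0.36  -0.404]
 [ 0.215  1.156  0.602 -1.055  2.167  1.03   0.495 -0.613]
 [ 0.202  1.163  0.609 -1.068  2.166  1.041  0.505 -0.622]]
20 0.15 20
[[ 0.36   1.126  0.263 -0.836  2.156  0.174  0.48   0.198]
 [ 0.349  0.996  0
[... 742 characters left out ...]
5 ]
 [ 0.222  1.182  0.592 -1.048  2.22   1.191  0.404 -0.753]
 [ 0.117  0.262  0.365  0.157  2.287 -1.133  0.237  1.477]]
24 0.15 19
[[ 0.285  0.238  0.138  0.213  2.271 -0.542  0.405  0.909]
 [ 0.28  -0.058  0.141  0.552  2.29  -0.661  0.434  1.04 ]
 [ 0.273  1.287  0.288 -0.995  2.201  0.256  0.393  0.142]]
26 0 15
[]
26 0.06 21
[[ 0.122  1.076  0.51  -0.864  2.253  1.182  0.242 -0.757]
 [ 0.107  1.058  0.501 -0.84   2.255  1.159  0.227 -0.738]
 [ 0.092  1.038  0.491 -0.812  2.256  1.132  0.212 -0.714]]
26 0.15 17
[[ 0.255  0.228  0.132  0.238  2.298 -0.659  0.375  1.035]
 [ 0.249  0.291  0.133  0.168  2.294 -0.633  0.369  1.008]
 [ 0.232  0.49   0.142 -0.054  2.279 -0.543  0.352  0.916]]
```

```bash
cat > cem.py <<'E'
from plan import *
import sys
def soft(q): 
    m=np.minimum(q-LO,HI-q); return m
def path(q,P,dpsi,acc,lim=.05,free=False):
    q=np.array(q,float); p0,T0,_=jac(q); P=np.array(P)
    n=int(np.ceil(max(np.linalg.norm(P-p0)/.038,abs(dpsi)/6.5,1)))
    for k in range(1,n+1):
        pt=p0+(P-p0)*k/n; Rt=Rz(dpsi*k/n)@T0
        for _ in range(2 if k%4==0 or k==n else 1):
            p,T,J=jac(q); e=np.r_[pt-p,Ro.from_matrix(Rt@T.T).as_rotvec()]
            dq=J.T@np.linalg.solve(J@J.T+1e-6*np.eye(6),e); q=q+np.clip(dq,-.3,.3)
        m=np.min(np.minimum(q-LO,HI-q))
        if not free: acc[0]+=max(0,lim-m)
        acc[2]=min(acc[2],m) if not free else acc[2]
        acc[0]+=max(0,np.linalg.norm(e)-.02)
    acc[1]+=n; return q
def cem(cost,mu,sd,N=100,it=25,el=12,seed=0):
    rng=np.random.default_rng(seed); best=(1e9,None)
    for i in range(it):
        S=mu+sd*rng.standard_normal((N,len(mu))); S[0]=mu
        c=np.array([cost(s) for s in S]); o=np.argsort(c)
        if c[o[0]]<best[0]: best=(c[o[0]],S[o[0]].copy())
        E=S[o[:el]]; mu=.3*mu+.7*E.mean(0); sd=.4*sd+.6*E.std(0)
    return best
E
cat > p4.py <<'E'
from cem import *
from multiprocessing import Pool
o=observe(); q0=np.array(o["joints"]); p,T,_=jac(q0)
yaw0=np.rad2deg(np.arctan2(T[1,1],T[0,1]))
W=np.array([.5255,-.2015,.032]); pre=W+.035*np.array([-.43,0,.9]); NW=4
A=np.array([.38,-.35,.25,-120]);B=np.array([.75,.45,.65,120])
def cost(s,full=False):
    s=s.reshape(NW,4); q=q0; acc=[0,0,9]; psi=0; pen=0; Q=[]
    for k in range(NW):
        w=np.clip(s[k],A,B); pen+=np.sum(np.abs(s[k]-w)/(B-A))
        q=path(q,w[:3],w[3]-psi,acc,free=(k==0)); psi=w[3]; Q.append(q)
        if k==0: acc[0]+=3*max(0,.05-np.min(np.minimum(q-LO,HI-q)))
    for P in (pre+[0,0,.22],pre,W):
        q=path(q,P,-yaw0+.2-psi,acc); psi=-yaw0+.2; Q.append(q)
    c=acc[0]+pen+.002*acc[1]-0.2*min(.3,acc[2])
    return (c,acc,Q) if full else c
def run(seed):
    rng=np.random.default_rng(seed)
    mu=A+(B-A)*rng.uniform(.2,.8,(NW,4)); return cem(cost,mu.ravel(),np.tile((B-A)*.3,NW),N=60,it=18,el=9,seed=seed)
if __name__=="__main__":
    import os; print(os.cpu_count())
    with Pool() as p: r=p.map(run,range(8))
    r.sort(key=lambda b:b[0])
    for b in r[:3]:
        c,acc,Q=cost(b[1],True); print(c,acc); print(b[1].reshape(NW,4)); print(np.array(Q))
E
time OMP_NUM_THREADS=1 timeout 560 python3 p4.py
```

```text
4
1.269424149599029 [np.float64(1.1310267898977586), 42, np.float64(-0.2719867985063514)]
[[  0.465   0.122   0.401 -13.111]
 [  0.636   0.211   0.408 -17.608]
 [  0.68    0.163   0.356 -16.507]
 [  0.706  -0.201   0.276  -9.15 ]]
[[-1.114 -0.152  0.404  1.951  0.498  1.131 -1.113]
 [-1.01   0.262  0.542  1.548  0.249  1.091 -0.902]
 [-0.882  0.32   0.542  1.603  0.186  0.937 -0.771]
 [-0.088  0.366  0.383  1.717 -0.217  0.634  0.22 ]
 [ 0.036  0.043  0.332  2.087 -0.242  0.586  0.532]
 [ 0.63   0.456 -0.35   2.294 -0.951 -0.049  1.301]
 [ 0.694  0.557 -0.456  2.273 -0.931 -0.152  1.3  ]]
1.2694981594510668 [np.float64(1.1269993920470127), 44, np.float64(-0.27249383702027047)]
[[  0.4     0.053   0.446 -10.987]
 [  0.536   0.251   0.341 -11.409]
 [  0.707  -0.026   0.311  -7.939]
 [  0.625  -0.223   0.411  -1.796]]
[[-0.927 -0.341  0.226  1.975  0.476  1.267 -0.993]
 [-0.976  0.151  0.245  1.818  0.428  0.977 -1.15 ]
 [-0.381  0.294  0.347  1.721  0.051  0.707 -0.246]
 [ 0.003  0.155  0.358  1.645 -0.191  0.911  0.39 ]
 [ 0.035  0.043  0.334  2.087 -0.242  0.586  0.532]
 [ 0.631  0.456 -0.35   2.294 -0.954 -0.05   1.305]
 [ 0.695  0.557 -0.457  2.273 -0.934 -0.152  1.303]]
1.2873543539004684 [np.float64(1.1534915624905642), 41, np.float64(-0.25931395704952087)]
[[  0.396   0.065   0.496 -17.135]
 [  0.473   0.191   0.426 -22.286]
 [  0.609   0.145   0.374 -19.612]
 [  0.712   0.035   0.287 -12.557]]
[[-0.904 -0.302  0.162  1.841  0.466  1.412 -1.081]
 [-0.93  -0.004  0.137  1.772  0.459  1.264 -1.305]
 [-0.756  0.175  0.271  1.708  0.373  1.015 -1.003]
 [-0.45   0.336  0.279  1.717  0.198  0.709 -0.555]
 [ 0.092  0.046  0.274  2.083 -0.237  0.585  0.526]
 [ 0.62   0.454 -0.336  2.295 -0.859 -0.045  1.208]
 [ 0.668  0.551 -0.423  2.275 -0.845 -0.139  1.209]]
real	1m57.114s
user	7m16.570s
sys	0m0.298s
```

```bash
cat > p5.py <<'E'
from cem import *
from p2 import ik
from multiprocessing import Pool
base=np.array([[0,1,0],[1,0,0],[0,0,-1.]]); NW=3
qs=np.array([-1.114,-0.152,0.404,1.951,0.498,1.131,-1.113])
A=np.array([.38,-.35,.15,-100]);B=np.array([.75,.45,.6,100])
def setup(th):
    R=Ro.from_euler('y',-th,degrees=True).as_matrix()@base
    tz=R[:,2]; W=np.array([.5255,-.2015,.032])-.005*tz; pre=W-.035*tz
    q0,c=ik(np.array([.465,.122,.4]),Rz(-13)@R,qs); return q0,W,pre
def cost(s,ctx,full=False):
    q0,W,pre=ctx
    s=s.reshape(NW,4); q=q0; acc=[0,0,9]; psi=-13; pen=0; Q=[]
    for k in range(NW):
        w=np.clip(s[k],A,B); pen+=np.sum(np.abs(s[k]-w)/(B-A))
        q=path(q,w[:3],w[3]-psi,acc); psi=w[3]; Q.append(q)
    for P in (pre+[0,0,.2],pre,W):
        q=path(q,P,-psi,acc); psi=0; Q.append(q)
    c=acc[0]+pen+.002*acc[1]-0.3*min(.2,acc[2])
    return (c,acc,Q) if full else c
def run(a):
    th,seed=a; ctx=setup(th)
    rng=np.random.default_rng(seed)
    mu=A+(B-A)*rng.uniform(.2,.8,(NW,4)); b=cem(lambda s:cost(s,ctx),mu.ravel(),np.tile((B-A)*.3,NW),N=60,it=14,el=9,seed=seed)
    return th,b,cost(b[1],ctx,True)
if __name__=="__main__":
    with Pool() as p: r=p.map(run,[(t,s) for t in(20,22,24) for s in range(4)],chunksize=1)
    for t in(20,22,24):
        g=min([x for x in r if x[0]==t],key=lambda x:x[1][0]); print(t,g[2][0],g[2][1]); print(g[1][1].reshape(NW,4)); print(np.array(g[2][2]))
E
time OMP_NUM_THREADS=1 timeout 570 python3 p5.py
```

```text
20 0.2137260790739092 [np.float64(0.20004837927844366), 22, np.float64(0.10107433401511479)]
[[  0.498   0.125   0.408 -10.325]
 [  0.544   0.112   0.386  -9.971]
 [  0.646  -0.006   0.32   -5.637]]
[[-1.162 -0.09   0.615  1.843  0.312  1.123 -0.822]
 [-1.117  0.012  0.72   1.82   0.209  1.026 -0.655]
 [-0.739  0.261  0.799  1.774 -0.209  0.842  0.025]
 [-0.368  0.125  0.824  2.034 -0.358  0.732  0.67 ]
 [ 0.077  0.443  0.361  2.236 -1.08   0.319  1.393]
 [ 0.176  0.511  0.224  2.223 -1.219  0.243  1.525]]
22 0.2985172124030609 [np.float64(0.2561583812173782), 25, np.float64(0.02547056271439105)]
[[  0.484   0.144   0.411 -13.359]
 [  0.557   0.152   0.38  -12.246]
 [  0.689   0.034   0.345  -8.961]]
[[-1.124 -0.098  0.488  1.857  0.37   1.14  -0.982]
 [-1.065  0.066  0.6    1.797  0.24   1.001 -0.786]
 [-0.685  0.298  0.656  1.652 -0.118  0.877 -0.182]
 [-0.255  0.099  0.691  2.059 -0.349  0.681  0.659]
 [ 0.214  0.428  0.195  2.256 -1.14   0.242  1.466]
 [ 0.342  0.503  0.019  2.237 -1.294  0.145  1.622]]
24 0.5110539884391531 [np.float64(0.4254301451541349), 26, np.float64(-0.1120794776167271)]
[[  0.474   0.152   0.396 -10.566]
 [  0.541   0.195   0.366 -11.824]
 [  0.684   0.078   0.288  -9.527]]
[[-1.133 -0.122  0.446  1.925  0.419  1.082 -1.02 ]
 [-1.107  0.069  0.522  1.838  0.319  0.968 -0.943]
 [-0.704  0.319  0.557  1.766 -0.029  0.708 -0.352]
 [-0.156  0.081  0.583  2.084 -0.36   0.633  0.67 ]
 [ 0.369  0.423  0.011  2.273 -1.248  0.164  1.591]
 [ 0.583  0.52  -0.28   2.244 -1.432  0.009  1.796]]
real	2m6.262s
user	7m39.630s
sys	0m0.460s
```

{"op": "step_arm", "data": {
  "series": [
    [[0.036,0,0.04,0.025,-1.6],[0.036,0,0.08,0.05,-3.2],[0.036,0,0.12,0.075,-4.8],[0.036,0,0.16,0.1,-6.4],[0.036,-0.002,0.2,0.12,-8],[0.036,-0.004,0.24,0.14,-10],[0.036,-0.006,0.28,0.16,-12],[0.036,-0.008,0.31,0.167,-13],[0.036,-0.008,0.31,0.167,-13]]
  ]
}}

```text
clock: 12.63
position: [0.4658, 0.129, 0.4045]
ee_rot: [2.148, 1.703, 0.356]
force: [-0.0, 0.2, -0.8]
width: 0.399
```

```bash
python3 st.py
```

```text
12.6333 [0.4658 0.129  0.4045] J [-1.1036 -0.1474  0.387   1.9403  0.4905  1.133  -1.109 ] F [-0.0184  0.1505 -0.764 ]
[[ 0.2355  0.8762  0.4205]
 [ 0.9713 -0.1972 -0.1332]
 [-0.0338  0.4398 -0.8975]]
```

```bash
cat > bsim.py <<'E'
from plan import *
from scipy.optimize import lsq_linear
VM=np.array([2.22,2.22,3.01,3.01,3.14,3.14,3.14])*.7/12
LO2=np.array([-2.6,-.4375,-1.267,.082,-1.317,.122,-2.738]);HI2=np.array([2.617,2.087,1.317,2.567,4.457,2.002,2.738])
def step(q,Pt,Rt,lam=1e-3,it=3,wr=1.):
    q1=q.copy()
    for _ in range(it):
        p,T,J=jac(q1); e=np.r_[Pt-p,Ro.from_matrix(Rt@T.T).as_rotvec()]
        w=np.r_[1,1,1,wr,wr,wr]
        A=np.r_[J*w[:,None],lam*np.eye(7)]; b=np.r_[e*w,np.zeros(7)]
        lo=np.maximum(LO2-q1,q-VM-q1)-1e-9; hi=np.minimum(HI2-q1,q+VM-q1)+1e-9
        q1=q1+lsq_linear(A,b,(np.minimum(lo,hi-1e-7),hi)).x
    return q1
def call(q,rows,**k):
    p0,T0,_=jac(q); pc=p0.copy(); ac=0.
    for dx,dy,dz,s in rows:
        tgt=p0+[dx,dy,dz]; d=tgt-pc; n=np.linalg.norm(d); pc=pc+d*min(1,.0417/max(n,1e-9)); ac+=np.clip(s-ac,-7.16,7.16)
        q=step(q,pc,Rz(ac)@T0,**k)
    return q
def show(q):
    p,T,_=jac(q); return f"pos {p} tilt {np.rad2deg(np.arctan2(T[2,1],np.hypot(T[0,1],T[1,1]))):.2f} roll {np.rad2deg(T[2,0]):.2f} yaw {np.rad2deg(np.arctan2(T[1,1],T[0,1])):.2f} q {q}"
if __name__=="__main__":
    for wr in (1.,.3,.1):
        q=data[3][0].copy()
        for rows in ([(0,0,.04,0),(0,0,.08,0),(0,0,.12,0),(0,0,.16,0)],[(0,0,.08,0),(0,0,.12,0),(0,0,.16,0),(0,0,.16,0)],[(.04,0,.08,0),(.04,0,.16,0)]+[(.04,0,.2,0)]*4,[(0,0,.15,0),(0,0,.3,0),(0,0,.4,0),(0,0,.4,0)]):
            q=call(q,rows,wr=wr); print(wr,show(q))
E
python3 bsim.py
```

```text
1.0 pos [ 0.625 -0.047  0.628] tilt 3.22 roll -0.48 yaw 0.22 q [-0.147  0.419  0.3    0.677 -0.132  2.002  0.07 ]
1.0 pos [ 0.581 -0.042  0.677] tilt 7.26 roll -0.93 yaw 0.27 q [-0.187  0.313  0.3    0.71  -0.096  2.002  0.052]
1.0 pos [ 0.57  -0.036  0.72 ] tilt 12.30 roll -1.41 yaw 0.37 q [-0.211  0.272  0.3    0.662 -0.078  2.002  0.034]
1.0 pos [ 0.54  -0.035  0.758] tilt 16.31 roll -1.54 yaw 0.47 q [-0.444  0.213  0.652  0.676 -0.169  2.002  0.089]
0.3 pos [ 0.647 -0.049  0.676] tilt 10.33 roll -1.26 yaw 0.27 q [-0.132  0.432  0.3    0.539 -0.139  2.002  0.063]
0.3 pos [ 0.627 -0.046  0.794] tilt 24.33 roll -2.40 yaw 0.66 q [-0.137  0.366  0.3    0.356 -0.127  2.002  0.045]
0.3 pos [ 0.632 -0.044  0.914] tilt 42.22 roll -3.58 yaw 2.05 q [-0.135  0.398  1.003  0.082 -0.81   1.954  0.063]
0.3 pos [ 0.611 -0.042  1.017] tilt 57.15 roll -4.52 yaw 5.00 q [-0.193  0.308  1.009  0.082 -0.752  1.78   0.065]
0.1 pos [ 0.659 -0.05   0.702] tilt 14.28 roll -1.59 yaw 0.34 q [-0.12   0.444  0.3    0.456 -0.148  2.002  0.06 ]
0.1 pos [ 0.655 -0.05   0.853] tilt 34.25 roll -3.10 yaw 1.38 q [-0.107  0.445  0.651  0.114 -0.492  2.002  0.059]
0.1 pos [ 0.689 -0.047  1.039] tilt 64.85 roll -4.89 yaw 7.96 q [-0.151  0.369  1.002  0.082 -0.786  1.582  0.068]
0.1 pos [ 0.685 -0.045  1.196] tilt 84.40 roll -5.50 yaw 75.59 q [-0.179  0.328  1.001  0.082 -0.751  1.21   0.069]
```

```bash
cat > p6.py <<'E'
from bsim import *
q0=np.array(observe()["joints"])
def to(q,P,yaw,rows,wr):
    p,T,_=jac(q); y=np.rad2deg(np.arctan2(T[1,1],T[0,1])); d=np.array(P)-p
    n=max(rows,int(np.ceil(max(np.linalg.norm(d)/.04,abs(yaw-y)/7))))
    return call(q,[(*(d*min(1,k/(n-1))),(yaw-y)*min(1,k/(n-1))) for k in range(1,n+1)],wr=wr)
if __name__=="__main__":
  for wr in(1.,2.):
    print(wr); q=q0
    for P,yaw in (([.5,.13,.41],-10),([.65,0,.33],-5),([.51,-.2015,.29],.2),([.51,-.2015,.13],.2),([.51,-.2015,.07],.2),([.51,-.2015,.07],.2),([.51,-.2015,.07],.2),([.5236,-.2015,.0367],.2),([.5236,-.2015,.0367],.2)):
        q=to(q,P,yaw,4,wr); print(show(q))
E
python3 p6.py
```

```text
1.0
pos [0.5  0.13 0.41] tilt 26.09 roll -1.94 yaw -10.00 q [-1.091 -0.103  0.455  1.891  0.45   1.085 -0.975]
pos [0.65 0.   0.33] tilt 26.09 roll -1.94 yaw -5.00 q [-0.746  0.192  0.705  1.841 -0.021  0.71  -0.162]
pos [ 0.51  -0.202  0.29 ] tilt 26.09 roll -1.94 yaw 0.20 q [-0.425  0.014  0.819  2.101 -0.256  0.608  0.566]
pos [ 0.51  -0.201  0.13 ] tilt 26.09 roll -1.94 yaw 0.20 q [ 0.067  0.298  0.356  2.285 -1.066  0.269  1.378]
pos [ 0.514 -0.206  0.083] tilt 25.68 roll -1.75 yaw 0.18 q [ 0.379  0.396 -0.017  2.282 -1.317  0.122  1.65 ]
pos [ 0.513 -0.205  0.079] tilt 25.37 roll -1.61 yaw 0.19 q [ 0.379  0.402 -0.018  2.282 -1.317  0.122  1.65 ]
pos [ 0.512 -0.204  0.077] tilt 25.14 roll -1.50 yaw 0.19 q [ 0.379  0.406 -0.019  2.283 -1.317  0.122  1.65 ]
pos [ 0.532 -0.21   0.058] tilt 24.39 roll -1.15 yaw 0.18 q [ 0.377  0.467 -0.019  2.236 -1.317  0.122  1.65 ]
pos [ 0.53  -0.207  0.052] tilt 23.84 roll -0.90 yaw 0.19 q [ 0.377  0.477 -0.021  2.237 -1.317  0.122  1.651]
2.0
pos [0.5  0.13 0.41] tilt 26.09 roll -1.94 yaw -10.00 q [-1.091 -0.103  0.455  1.891  0.45   1.085 -0.
[... 187 characters left out ...]
0.819  2.101 -0.256  0.608  0.566]
pos [ 0.512 -0.199  0.139] tilt 26.02 roll -1.96 yaw 0.20 q [ 0.024  0.281  0.395  2.276 -0.984  0.285  1.287]
pos [ 0.515 -0.207  0.085] tilt 25.89 roll -1.90 yaw 0.19 q [ 0.376  0.391 -0.013  2.282 -1.317  0.122  1.649]
pos [ 0.514 -0.206  0.084] tilt 25.78 roll -1.85 yaw 0.20 q [ 0.376  0.393 -0.013  2.282 -1.317  0.122  1.649]
pos [ 0.514 -0.206  0.083] tilt 25.68 roll -1.80 yaw 0.20 q [ 0.376  0.395 -0.014  2.282 -1.317  0.122  1.649]
pos [ 0.536 -0.213  0.069] tilt 25.39 roll -1.67 yaw 0.19 q [ 0.374  0.448 -0.013  2.235 -1.317  0.122  1.649]
pos [ 0.535 -0.212  0.066] tilt 25.13 roll -1.55 yaw 0.19 q [ 0.374  0.453 -0.014  2.236 -1.317  0.122  1.649]
```

```bash
cat > p7.py <<'E'
from p6 import *
for P0 in ([.5,.05,.25],[.48,-.08,.22]):
  for push in ((-.3,0,0),(-.2,0,-.2),(0,0,-.3)):
   for wr in(1.5,):
    q=to(q0,P0,-3,4,wr); print(P0,push,show(q))
    for i in range(5):
        q=call(q,[(*(np.array(push)*min(1,k/2)),0) for k in (1,2,3,4)],wr=wr)
        if i%2==0: print("  ",i,show(q))
E
python3 p7.py
```

```text
[0.5, 0.05, 0.25] (-0.3, 0, 0) pos [0.5  0.05 0.25] tilt 26.09 roll -1.94 yaw -3.00 q [-1.01  -0.033  0.658  2.249  0.445  0.553 -0.747]
   0 pos [0.333 0.05  0.25 ] tilt 26.09 roll -1.94 yaw -3.00 q [-1.023 -0.376  0.235  2.479  0.619  0.84  -1.23 ]
   2 pos [0.02  0.094 0.225] tilt 26.02 roll -2.33 yaw -2.98 q [-1.308 -0.393 -0.902  2.475  0.038  1.226 -2.204]
   4 pos [-0.16   0.077  0.314] tilt 24.39 roll -2.40 yaw -2.71 q [-1.463 -0.171 -1.267  2.08  -0.044  1.527 -2.738]
[0.5, 0.05, 0.25] (-0.2, 0, -0.2) pos [0.5  0.05 0.25] tilt 26.09 roll -1.94 yaw -3.00 q [-1.01  -0.033  0.658  2.249  0.445  0.553 -0.747]
   0 pos [0.392 0.049 0.149] tilt 25.85 roll -1.93 yaw -2.98 q [-0.75   0.005  0.252  2.567  0.939  0.326 -1.422]
   2 pos [0.321 0.179 0.03 ] tilt 24.09 roll -3.07 yaw -3.05 q [-0.241  0.641 -1.063  2.567  1.499  0.969 -2.629]
   4 pos [ 0.308  0.197 -0.151] tilt 21.95 roll -3.81 yaw -1.81 q [-0.152  1.588 -1.267  2.519  1.917  1.789 -2.738]
[0.5, 0.05, 0.25] (0, 0, -0.3) pos [0.5  0.05 0.25] tilt 26.09 roll -1.94 yaw -3.00 q [-1.01  -0.033  0.658  2.249  0.445  0.553 -0.7
[... 1132 characters left out ...]
0.115] tilt 22.84 roll -1.32 yaw -3.15 q [ 0.258  0.112  0.091  2.567 -0.938  0.122  1.202]
   4 pos [ 0.218 -0.27   0.054] tilt 20.73 roll 0.01 yaw -3.18 q [ 1.294  0.325 -0.302  2.567 -1.317  0.206  2.252]
[0.48, -0.08, 0.22] (0, 0, -0.3) pos [ 0.48 -0.08  0.22] tilt 26.09 roll -1.94 yaw -3.00 q [-1.1   -0.101  1.104  2.351  0.367  0.403 -0.345]
   0 pos [ 0.461 -0.051  0.144] tilt 25.58 roll -2.37 yaw -3.02 q [-0.829  0.15   0.858  2.485 -0.366  0.122  0.289]
   2 pos [ 0.554 -0.047  0.054] tilt 21.86 roll -2.39 yaw -3.21 q [-0.409  0.483  0.445  2.289 -1.317  0.122  1.18 ]
   4 pos [ 0.704 -0.044 -0.128] tilt 18.03 roll -2.53 yaw -3.40 q [-0.237  0.94   0.269  1.882 -1.317  0.122  1.121]
```

```bash
cat > p8.py <<'E'
from p6 import *
for P0 in ([.5,-.09,.2],[.46,-.09,.2],[.5,-.09,.15]):
  for tgt in ([.45,-.1,-.1],[.35,-.12,-.05],[.5,-.1,-.15]):
    q=to(q0,[.6,.03,.35],-5,4,1.5); q=to(q,P0,0,4,1.5); print(P0,tgt,show(q))
    for i in range(6):
        p=jac(q)[0]; d=np.array(tgt)-p
        q=call(q,[(*(d*min(1,k/3)),0) for k in (1,2,3)],wr=1.5)
        if i%1==0: print("  ",i,show(q))
E
python3 p8.py
```

```text
[0.5, -0.09, 0.2] [0.45, -0.1, -0.1] pos [ 0.5  -0.09  0.2 ] tilt 26.09 roll -1.94 yaw 0.00 q [-0.535  0.074  0.658  2.321 -0.185  0.31   0.265]
   0 pos [ 0.491 -0.097  0.129] tilt 25.40 roll -1.81 yaw -0.06 q [-0.163  0.221  0.3    2.391 -0.702  0.122  0.787]
   1 pos [ 0.499 -0.103  0.098] tilt 24.09 roll -1.57 yaw -0.20 q [-0.142  0.309  0.308  2.384 -1.24   0.122  1.336]
   2 pos [ 0.505 -0.119  0.076] tilt 22.64 roll -1.21 yaw -0.24 q [-0.02   0.371  0.217  2.353 -1.317  0.122  1.45 ]
   3 pos [ 0.509 -0.127  0.056] tilt 21.13 roll -0.79 yaw -0.27 q [ 0.045  0.423  0.167  2.326 -1.317  0.122  1.47 ]
   4 pos [ 0.51  -0.13   0.037] tilt 19.61 roll -0.36 yaw -0.29 q [ 0.077  0.468  0.139  2.307 -1.317  0.122  1.479]
   5 pos [ 0.51  -0.129  0.019] tilt 18.07 roll 0.10 yaw -0.29 q [ 0.094  0.509  0.121  2.294 -1.317  0.122  1.483]
[0.5, -0.09, 0.2] [0.35, -0.12, -0.05] pos [ 0.5  -0.09  0.2 ] tilt 26.09 roll -1.94 yaw 0.00 q [-0.535  0.074  0.658  2.321 -0.185  0.31   0.265]
   0 pos [ 0.442 -0.106  0.138] tilt 25.57 roll -1.82 yaw -0.04 q [-0.17   0.129  0.343  2.478 -0.684  0.12
[... 5835 characters left out ...]
   0 pos [ 0.526 -0.096  0.107] tilt 24.89 roll -1.78 yaw -0.12 q [-0.165  0.319  0.304  2.332 -0.998  0.122  1.066]
   1 pos [ 0.551 -0.112  0.068] tilt 23.50 roll -1.49 yaw -0.17 q [-0.062  0.434  0.231  2.274 -1.317  0.122  1.41 ]
   2 pos [ 0.571 -0.124  0.036] tilt 21.90 roll -1.11 yaw -0.21 q [ 0.01   0.521  0.174  2.213 -1.317  0.122  1.429]
   3 pos [ 0.582 -0.13   0.006] tilt 20.25 roll -0.71 yaw -0.24 q [ 0.048  0.592  0.144  2.171 -1.317  0.122  1.44 ]
   4 pos [ 0.584 -0.132 -0.02 ] tilt 18.57 roll -0.27 yaw -0.26 q [ 0.068  0.647  0.125  2.145 -1.317  0.122  1.446]
   5 pos [ 0.58  -0.13  -0.042] tilt 16.88 roll 0.17 yaw -0.26 q [ 0.078  0.69   0.113  2.132 -1.317  0.122  1.448]
```

{"op": "step_arm", "data": {
  "series": [
    [[0.036,0.034,-0.025,-0.014,1.5],[0.036,0.068,-0.05,-0.028,3],[0.036,0.1,-0.075,-0.042,5],[0.036,0.134,-0.099,-0.055,7.7],[0.036,0.108,-0.13,-0.09,9],[0.036,0.08,-0.165,-0.13,11],[0.036,0.055,-0.195,-0.17,12],[0.036,0.034,-0.215,-0.2,12.7],[0.036,0.034,-0.215,-0.2,12.7]]
  ]
}}

```text
clock: 13.38
position: [0.5061, -0.081, 0.2137]
ee_rot: [1.962, 1.945, 0.419]
force: [0.5, 0.8, -1.6]
width: 0.393
```

```bash
cat > sh.py <<'E'
from bsim import *
o=observe(); print(o["clock"],show(np.array(o["joints"])),"F",o["force"],"w",o["width"]*.0918)
E
python3 sh.py
```

```text
13.3833 pos [ 0.506 -0.081  0.214] tilt 26.21 roll -1.87 yaw -0.03 q [-0.742  0.05   0.847  2.304 -0.128  0.348  0.197] F [ 0.497  0.817 -1.573] w 0.036059879001481596
```

Now push downward against the j6 limit to trim the tilt.

{"op": "step_arm", "data": {
  "series": [
    [[0.036,-0.02,-0.01,-0.1,0],[0.036,-0.04,-0.02,-0.2,0],[0.036,-0.05,-0.02,-0.3,0]]
  ]
}}

```text
clock: 13.63
position: [0.4999, -0.0765, 0.1557]
ee_rot: [1.955, 1.952, 0.44]
force: [0.4, 0.7, -0.6]
width: 0.39
```

{"op": "step_arm", "data": {
  "series": [
    [[0.036,-0.02,0.0,-0.1,0],[0.036,-0.04,0.0,-0.2,0],[0.036,-0.05,0.0,-0.25,0]]
  ]
}}

```text
clock: 13.88
position: [0.4987, -0.0727, 0.1204]
ee_rot: [1.961, 1.964, 0.438]
force: [1.9, 0.4, 0.3]
width: 0.391
```

```bash
python3 sh.py
```

```text
13.8833 pos [ 0.499 -0.072  0.12 ] tilt 26.08 roll -0.90 yaw 0.30 q [-0.312  0.252  0.423  2.41  -1.232  0.128  1.278] F [1.865 0.395 0.287] w 0.03586715457960749
```

{"op": "step_arm", "data": {
  "series": [
    [[0.036,-0.03,-0.01,-0.1,0],[0.036,-0.05,-0.03,-0.2,0],[0.036,-0.06,-0.03,-0.2,0]]
  ]
}}

```text
clock: 14.13
position: [0.492, -0.0986, 0.0851]
ee_rot: [1.991, 2.006, 0.407]
force: [-0.1, -0.8, 0.5]
width: 0.392
```

{"op": "step_arm", "data": {
  "series": [
    [[0.036,-0.03,-0.01,-0.1,0],[0.036,-0.05,-0.03,-0.2,0],[0.036,-0.06,-0.03,-0.2,0]]
  ]
}}

```text
clock: 14.38
position: [0.4901, -0.1309, 0.0473]
ee_rot: [2.022, 2.048, 0.382]
force: [0.4, 0.5, 0.2]
width: 0.387
```

```bash
python3 sh.py
```

```text
14.3833 pos [ 0.49  -0.131  0.047] tilt 20.34 roll 0.82 yaw 0.56 q [ 0.186  0.427  0.046  2.342 -1.318  0.119  1.535] F [0.406 0.533 0.195] w 0.035560103602565236
```

```bash
python3 - <<'E'
from sim import *
np.set_printoptions(precision=3,suppress=True)
for tag,d in(("s3",data[3]),("t4",data[6]),("s4",data[6]),("s5",data[7])):
    im,P=cloud(tag); Q=(P.reshape(-1,3)-d[1])@d[2].as_matrix(); Q=Q[np.linalg.norm(Q,axis=1)<.2]
    print(tag)
    for z in np.arange(-.12,.02,.01):
        q=Q[(Q[:,2]>z)&(Q[:,2]<z+.01)]
        if len(q)>3: print(round(z,2),len(q),np.percentile(q[:,1],[1,99]),np.percentile(q[:,0],[1,99]))
E
cat > p9.py <<'E'
from p6 import *
q=q0; tz=jac(q0)[1][:,2]; print(tz)
W=np.array([.5255,-.2015,.032])-.007*tz; pre=W-.035*tz; print("W",W,"pre",pre)
for P,n in ((jac(q0)[0]+[0,0,.1],4),([pre[0],-.2015,.2],5),(pre,6),(W,4)):
    q=to(q,P,.2,n,1.5); print(show(q))
print("lift");
for P in (pre,pre+[0,0,.1],pre+[0,.05,.2]): q=to(q,P,.2,4,1.5); print(show(q))
E
python3 p9.py
```

```text
s3
-0.12 223 [-0.008  0.019] [-0.021  0.027]
-0.11 210 [-0.014  0.018] [-0.023  0.027]
-0.1 1638 [-0.087  0.096] [-0.034  0.037]
-0.09 375 [-0.078  0.097] [-0.035  0.037]
-0.08 634 [-0.08   0.094] [-0.035  0.037]
-0.07 462 [-0.084  0.089] [-0.035  0.037]
-0.06 212 [-0.081  0.089] [-0.035  0.037]
-0.03 36 [-0.034 -0.028] [-0.01   0.004]
-0.02 30 [-0.035 -0.028] [-0.01   0.009]
-0.01 32 [-0.048  0.049] [-0.01   0.012]
-0.0 7 [0.044 0.047] [-0.005  0.012]
t4
-0.11 22 [0.014 0.018] [-0.024  0.025]
-0.1 1834 [0.018 0.096] [-0.035  0.035]
-0.09 157 [0.023 0.096] [-0.036  0.036]
-0.08 859 [0.033 0.061] [-0.035  0.036]
-0.07 140 [-0.     0.061] [-0.036  0.034]
s4
s5
-0.12 138 [-0.045  0.024] [-0.022  0.026]
-0.11 137 [-0.043  0.023] [-0.025  0.025]
-0.1 641 [-0.089  0.1  ] [-0.035  0.036]
-0.09 282 [-0.079  0.101] [-0.036  0.036]
-0.08 298 [-0.08   0.097] [-0.034  0.036]
-0.07 290 [-0.079  0.093] [-0.035  0.036]
-0.06 134 [-0.078  0.093] [-0.036  0.036]
-0.03 48 [0.028 0.045] [-0.012  0.01 ]
-0.02 51 [0.025 0.044] [-0.012  0.01 ]
-0.01 54 [-0.017  0.041] [-0.012  0.01 ]
-0.0 50 [-0.026  0.03
[... 208 characters left out ...]
 0.606  2.287 -0.68   0.399  0.889]
pos [ 0.511 -0.202  0.2  ] tilt 20.34 roll 0.82 yaw 0.20 q [-0.204  0.229  0.693  2.126 -0.582  0.596  0.906]
pos [ 0.511 -0.202  0.071] tilt 20.34 roll 0.82 yaw 0.20 q [ 0.115  0.439  0.333  2.233 -1.076  0.33   1.407]
pos [ 0.523 -0.202  0.039] tilt 20.34 roll 0.82 yaw 0.20 q [ 0.208  0.507  0.202  2.22  -1.211  0.255  1.535]
lift
pos [ 0.511 -0.202  0.071] tilt 20.34 roll 0.82 yaw 0.20 q [ 0.113  0.439  0.336  2.233 -1.078  0.331  1.408]
pos [ 0.511 -0.202  0.171] tilt 20.34 roll 0.82 yaw 0.20 q [-0.162  0.279  0.661  2.158 -0.692  0.545  1.019]
pos [ 0.511 -0.152  0.271] tilt 20.34 roll 0.82 yaw 0.20 q [-0.501  0.07   0.832  2.074 -0.276  0.704  0.51 ]
```

{"op": "step_arm", "data": {
  "series": [
    [[0.036,0,0,0.04,0],[0.036,0,0,0.08,0],[0.036,0.005,-0.03,0.12,-0.4],[0.036,0.015,-0.065,0.13,-0.4],[0.036,0.019,-0.07,0.1,-0.4],[0.036,0.019,-0.07,0.07,-0.4],[0.036,0.019,-0.07,0.07,-0.4]]
  ]
}}

```text
clock: 14.97
position: [0.5114, -0.2028, 0.1166]
ee_rot: [2.027, 2.038, 0.382]
force: [-0.8, 0.8, -0.7]
width: 0.393
```

```bash
python3 sh.py;  python3 - <<'E'
from h import *
snap("wrist","w6"); snap("scene","s6")
crop("s6",120,80,250,190,3.1)
E
```

```text
14.9667 pos [ 0.511 -0.203  0.116] tilt 20.49 roll 0.76 yaw 0.16 q [-0.064  0.374  0.559  2.211 -0.936  0.447  1.263] F [-0.808  0.84  -0.674] w 0.036066104911941434
```

View pics/w6.png

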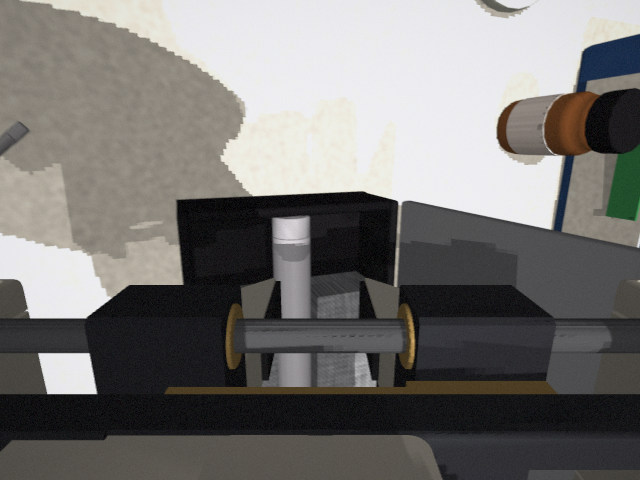

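View pics/s6_c120_80.png

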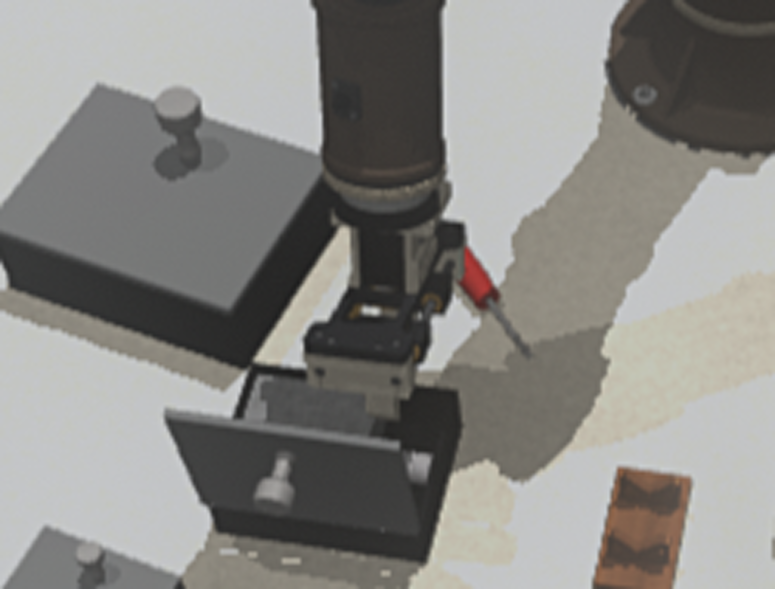

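```bash
python3 - <<'E'
from h import *
im,P=cloud("w6")
m=np.zeros((480,640),bool); m[235:285,265:318]=1; m&=(P[...,2]>.036)&(P[...,2]<.05)
q=P[m]; print(len(q),np.percentile(q,[3,50,97],axis=0))
for v in (245,260,275):
    r=P[v,260:330]; ok=(r[:,2]>.028)&(r[:,2]<.05); print(v,r[ok][:,0].min(),r[ok][:,0].max(),r[ok][:,1].mean(), r[ok][:,2].max())
E
```

```text
1617 [[ 0.51236746 -0.21747978  0.03674734]
 [ 0.5205991  -0.2019673   0.0412735 ]
 [ 0.53193715 -0.18718525  0.04328666]]
245 0.5106302743733686 0.533698754626817 -0.192957187705151 0.043301127773742676
260 0.5107611371196386 0.5332820291636977 -0.2026042033343435 0.043696237744097394
275 0.5106765071454823 0.5331996353600947 -0.21238328579871585 0.04336826880092873
```

{"op": "step_arm", "data": {
  "series": [
    [[0.036,-0.001,0.001,-0.025,0],[0.036,-0.001,0.001,-0.045,0],[0.036,-0.001,0.001,-0.045,0],[0.036,0.003,0.001,-0.056,0],[0.036,0.007,0.001,-0.067,0],[0.036,0.011,0.001,-0.078,0],[0.036,0.011,0.001,-0.078,0]]
  ]
}}

```text
clock: 15.65
position: [0.5223, -0.2005, 0.0399]
ee_rot: [2.029, 2.039, 0.384]
force: [0.4, -0.5, -1.0]
width: 0.391
```

```bash
python3 sh.py;  python3 - <<'E'
from h import *
snap("wrist","w7")
E
```

```text
15.65 pos [ 0.522 -0.2    0.04 ] tilt 20.43 roll 0.90 yaw 0.12 q [ 0.167  0.508  0.254  2.227 -1.262  0.279  1.58 ] F [ 0.449 -0.532 -1.005] w 0.03589221313047447
```

View pics/w7.png

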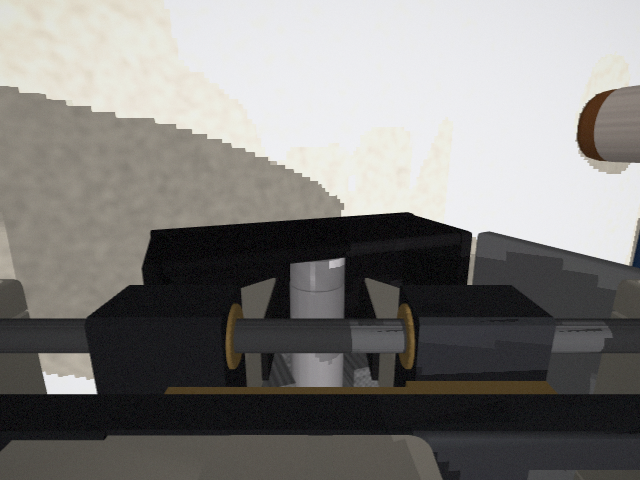

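{"op": "step_arm", "data": {
  "series": [
    [[0.036,0.001,0,-0.002,0],[0.015,0.001,0,-0.002,0],[0.015,0.001,0,-0.002,0],[0.015,0.001,0,-0.002,0],[0.015,0.001,0,-0.002,0],[0.015,0.001,0,-0.002,0]]
  ],
  "squeeze": 50
}}

```text
clock: 16.2
position: [0.523, -0.2005, 0.0388]
ee_rot: [2.029, 2.039, 0.384]
force: [-1.7, 1.4, 3.6]
width: 0.247
```

{"op": "step_arm", "data": {
  "series": [
    [[0.015,0,0,0.004,0],[0.015,0,0,0.01,0],[0.015,0,0,0.02,0],[0.015,0,0,0.035,0],[0.015,0,0,0.05,0],[0.015,0,0,0.05,0]]
  ]
}}

```text
clock: 16.7
position: [0.5239, -0.2009, 0.0909]
ee_rot: [2.027, 2.037, 0.386]
force: [1.1, -0.2, -1.9]
width: 0.249
```

```bash
python3 sh.py;  python3 - <<'E'
from h import *
snap("wrist","w8"); snap("scene","s8"); crop("s8",120,80,250,190,3.1)
E
```

```text
16.7 pos [ 0.524 -0.201  0.091] tilt 20.59 roll 0.86 yaw 0.12 q [ 0.007  0.426  0.459  2.205 -1.027  0.396  1.337] F [ 1.123 -0.206 -1.91 ] w 0.022840287850494648
```

View pics/s8_c120_80.png

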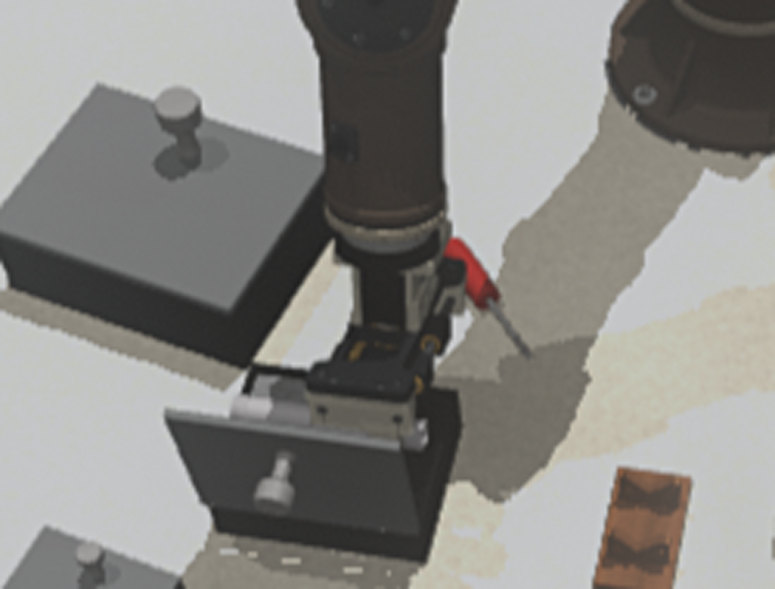

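View pics/w8.png

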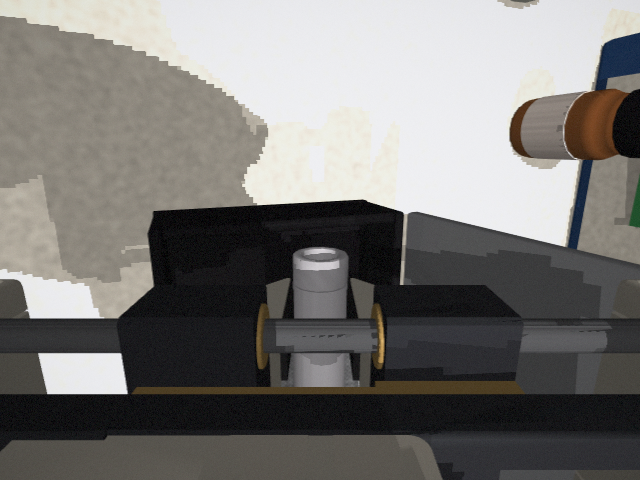

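```bash
cat > rodfit.py <<'E'
from h import *
def rodfit(tags,c,rad=.03,n=4000):
    """fit cylinder r=12mm axis from clouds near c with bright pixels"""
    from scipy.optimize import least_squares
    Q=[]
    for tag in tags:
        im,P=cloud(tag); m=(np.linalg.norm(P-c["p"],axis=-1)<.085)&(im.min(-1)>c.get("b",120))
        d=P-c["p"]; a=np.array(c["a"])/np.linalg.norm(c["a"]); t=d@a; r=np.linalg.norm(d-t[...,None]*a,axis=-1); m&=(r<.022)
        Q.append(P[m]); print(tag,m.sum())
    Q=np.vstack(Q)
    e1=np.cross(a,[0,0,1.]); e1/=np.linalg.norm(e1); e2=np.cross(e1,a)
    def f(x):
        p=c["p"]+x[0]*e1+x[1]*e2; u=a+x[2]*e1+x[3]*e2; u=u/np.linalg.norm(u); d=Q-p; return np.linalg.norm(d-(d@u)[:,None]*u,axis=1)-.012
    s=least_squares(f,np.zeros(4),loss="soft_l1",f_scale=.001); x=s.x
    p=c["p"]+x[0]*e1+x[1]*e2; u=a+x[2]*e1+x[3]*e2; u/=np.linalg.norm(u); d=Q-p; t=d@u; ok=abs(f(x))<.002
    print("p",p,"u",u,"pitch",np.rad2deg(np.arcsin(u[2])),"yaw",np.rad2deg(np.arctan2(u[1],u[0])),"ext",np.percentile(t[ok],[0.5,99.5]),"n",ok.sum(),len(Q))
    return p,u
E
python3 - <<'E'
from rodfit import *
np.set_printoptions(precision=4,suppress=True)
c=dict(p=np.array([.527,-.251,.083]),a=[0,1,0.])
rodfit(["s8"],c); rodfit(["w8"],c); rodfit(["w8","s8"],c)
E
```

```text
s8 104
p [ 0.5282 -0.251   0.0826] u [0.0175 0.9996 0.0212] pitch 1.2144985029777495 yaw 88.99568819261464 ext [-0.0728  0.0746] n 65 104
w8 1725
p [ 0.5249 -0.251   0.0816] u [0.0188 0.9995 0.0241] pitch 1.380801453207552 yaw 88.92173210952006 ext [0.0154 0.0745] n 1564 1725
w8 1725
s8 104
p [ 0.5255 -0.251   0.0819] u [0.0019 0.9999 0.0148] pitch 0.8477485300261948 yaw 89.89310743624729 ext [-0.0689  0.0745] n 1625 1829
```

```bash
cat > p10.py <<'E'
from p6 import *
def mp(q): return float(np.min(np.minimum(q-LO,HI-q)))
def seq(q,L,wr=1.5):
    for P,yaw in L:
        p,T,_=jac(q); d=np.array(P)-p; y=np.rad2deg(np.arctan2(T[1,1],T[0,1])); dy=yaw-y
        dy=(dy+180)%360-180
        n=int(np.ceil(max(np.linalg.norm(d)/.038,abs(dy)/6.8,2)))
        q=call(q,[(*(d*k/n),dy*k/n) for k in range(1,n+1)],wr=wr); p2=jac(q)[0]
        print(n,"err %.3f margin %.2f"%(np.linalg.norm(p2-P),mp(q)),show(q))
    return q
if __name__=="__main__":
  for nm,s,C in(("A",89.5,[.4878,-.0071]),("B",-91,[.5878,-.004])):
    print(nm)
    q=seq(q0,[([.52,-.2,.2],.12),([.53,-.1,.25],s/2),([*C,.2],s),([*C,.053],s),([*C,.16],s),([.5378,C[1],.16],s),([.5378,C[1],.053],s),([.5378,C[1],.2],s)])
    for s2 in (-1.8,178.2):
        print(" seat",s2); seq(q,[([.52,.15,.25],(s+s2)/2 if abs(s-s2)<120 else (s-180+s2)/2-0 if 0 else s),([.493,.2665,.25],s2),([.493,.2665,.073],s2),([.493,.2665,.2],s2),([.485,.07,.2],s2),([.485,.07,.11],s2)])
E
python3 p10.py
```

```text
A
3 err 0.000 margin 0.45 pos [ 0.52 -0.2   0.2 ] tilt 20.50 roll 0.89 yaw 0.12 q [-0.262  0.253  0.764  2.116 -0.631  0.611  0.945]
7 err 0.000 margin 0.61 pos [ 0.53 -0.1   0.25] tilt 20.50 roll 0.89 yaw 44.75 q [-0.174  0.232  0.576  1.956 -0.581  0.942  1.502]
7 err 0.000 margin 0.62 pos [ 0.488 -0.007  0.2  ] tilt 20.50 roll 0.89 yaw 89.50 q [-0.144  0.324  0.386  1.955 -0.541  1.056  2.106]
4 err 0.000 margin 0.37 pos [ 0.488 -0.007  0.053] tilt 20.50 roll 0.89 yaw 89.50 q [-0.052  0.548  0.284  2.076 -0.742  0.778  2.366]
3 err 0.000 margin 0.56 pos [ 0.488 -0.007  0.16 ] tilt 20.50 roll 0.89 yaw 89.50 q [-0.13   0.379  0.376  1.998 -0.591  0.98   2.175]
2 err 0.000 margin 0.59 pos [ 0.538 -0.007  0.16 ] tilt 20.50 roll 0.89 yaw 89.50 q [-0.129  0.45   0.374  1.882 -0.602  1.025  2.151]
3 err 0.000 margin 0.43 pos [ 0.538 -0.007  0.053] tilt 20.50 roll 0.89 yaw 89.50 q [-0.069  0.602  0.299  1.957 -0.728  0.836  2.313]
4 err 0.000 margin 0.64 pos [ 0.538 -0.007  0.2  ] tilt 20.50 roll 0.89 yaw 89.50 q [-0.151  0.402  0.399  1.842 -0.565  1.1    2.098]
 seat -1.8
7 err 0.012 ma
[... 3583 characters left out ...]
  1.753 -0.33   1.23  -1.575]
14 err 0.102 margin 0.00 pos [0.5   0.186 0.188] tilt 20.66 roll -0.12 yaw 179.65 q [-1.055  0.912  1.317  1.65  -0.769  1.654 -2.738]
4 err 0.008 margin 0.00 pos [0.491 0.26  0.069] tilt 20.66 roll -0.21 yaw 178.30 q [-1.134  1.133  1.317  1.702 -1.011  1.618 -2.738]
4 err 0.070 margin 0.00 pos [0.491 0.211 0.157] tilt 20.81 roll -0.95 yaw 179.17 q [-1.085  0.958  1.317  1.687 -0.837  1.637 -2.738]
4 err 0.000 margin 0.01 pos [0.485 0.07  0.2  ] tilt 20.81 roll -0.95 yaw 178.20 q [-0.916  0.829  1.313  1.739 -0.664  1.586 -2.596]
3 err 0.000 margin 0.09 pos [0.485 0.07  0.11 ] tilt 20.81 roll -0.95 yaw 178.20 q [-0.877  0.929  1.225  1.82  -0.765  1.452 -2.538]
```

{"op": "step_arm", "data": {
  "series": [
    [[0.015,0,0,0.035,0],[0.015,-0.002,0,0.075,0],[0.015,-0.002,0,0.115,0],[0.015,0,0,0.15,0],[0.015,0,0.015,0.17,6],[0.015,0.001,0.03,0.175,12],[0.015,0.003,0.045,0.175,19],[0.015,0.004,0.06,0.175,25],[0.015,0.005,0.075,0.17,32],[0.015,0.006,0.09,0.165,38],[0.015,0.006,0.1,0.16,44.6],[0.015,0,0.114,0.155,51],[0.015,-0.006,0.127,0.147,57],[0.015,-0.012,0.14,0.14,64],[0.015,-0.018,0.154,0.132,70],[0.015,-0.024,0.167,0.125,77],[0.015,-0.03,0.18,0.117,83],[0.015,-0.036,0.194,0.11,89.4],[0.015,-0.036,0.194,0.11,89.4],[0.015,-0.036,0.194,0.11,89.4]]
  ],
  "squeeze": 60
}}

```text
clock: 18.47
position: [0.487, -0.0055, 0.1977]
ee_rot: [-0.008, -3.075, -0.557]
force: [-0.0, -0.3, -2.4]
width: 0.248
```

```bash
python3 sh.py;  python3 - <<'E'
from h import *
snap("wrist","w9"); snap("scene","s9"); snap("top","t9"); crop("s9",220,80,250,190,3.1)
E
```

```text
18.4667 pos [ 0.487 -0.005  0.198] tilt 20.55 roll 1.00 yaw 89.49 q [-0.187  0.331  0.439  1.962 -0.561  1.061  2.128] F [-0.014 -0.319 -2.428] w 0.022749256592014103
```

View pics/s9_c220_80.png

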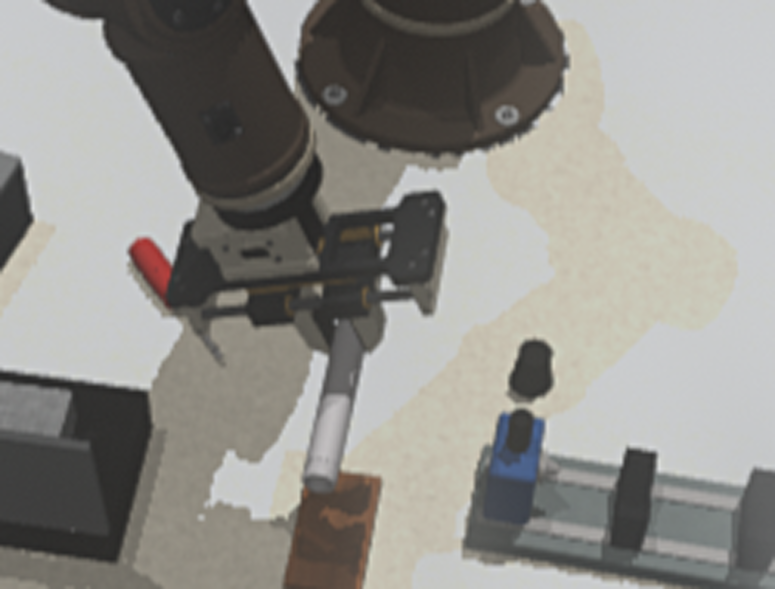

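View pics/t9.png

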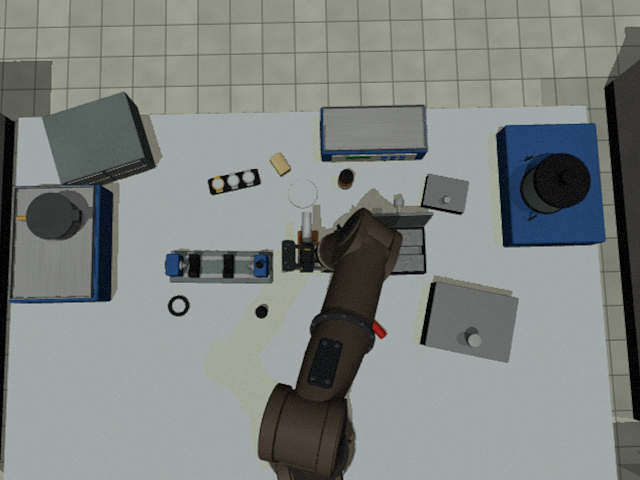

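```bash
python3 - <<'E'
from rodfit import *
np.set_printoptions(precision=4,suppress=True)
c=dict(p=np.array([.537,-.003,.19]),a=[1,0,0.])
for t in (["s9"],["t9"],["s9","t9"]):
    try: rodfit(t,c)
    except Exception as e: print(e)
E
```

```text
s9 300
p [ 0.537  -0.0043  0.1911] u [ 0.9996 -0.018  -0.0212] pitch -1.213302645356709 yaw -1.0338765606976577 ext [-0.0261  0.0762] n 229 300
t9 166
p [ 0.537  -0.0061  0.1905] u [ 0.9999 -0.0135 -0.0101] pitch -0.5803581108668483 yaw -0.773367013637909 ext [0.0139 0.0765] n 90 166
s9 300
t9 166
p [ 0.537  -0.0043  0.1909] u [ 0.9996 -0.0238 -0.0164] pitch -0.9405052644284271 yaw -1.366152681787805 ext [-0.0259  0.0764] n 315 466
```

{"op": "step_arm", "data": {
  "series": [
    [[0.015,0,0,-0.035,0],[0.015,0,0,-0.07,0],[0.015,0,0,-0.105,0],[0.015,0,0,-0.125,0],[0.015,0,0,-0.135,0],[0.015,0,0,-0.142,0],[0.015,0,0,-0.142,0]]
  ]
}}

```text
clock: 19.2
position: [0.4876, -0.0076, 0.0565]
ee_rot: [-0.014, -3.078, -0.556]
force: [0.1, 0.1, -2.2]
width: 0.249
```

{"op": "step_arm", "data": {
  "series": [
    [[0.015,0,0,-0.002,0],[0.015,0,0,-0.002,0]]
  ]
}}

```text
clock: 19.37
position: [0.4885, -0.0079, 0.0555]
ee_rot: [-0.015, -3.08, -0.556]
force: [-0.1, 0.9, -1.8]
width: 0.241
```

```bash
python3 sh.py;  python3 - <<'E'
from h import *
snap("wrist","w10"); snap("scene","s10"); crop("s10",220,120,200,150,3.9)
from rodfit import *
c=dict(p=np.array([.537,-.003,.047]),a=[1,0,0.])
rodfit(["s10"],c)
E
```

```text
19.3667 pos [ 0.488 -0.008  0.055] tilt 20.46 roll 0.77 yaw 89.31 q [-0.089  0.548  0.336  2.078 -0.769  0.795  2.39 ] F [-0.066  0.869 -1.805] w 0.022147484665962714
s10 238
p [ 0.537      -0.00609274  0.04830832] u [ 0.99985437 -0.01702437 -0.00118521] pitch -0.06790770943518493 yaw -0.9754723660950806 ext [-0.01317637  0.0786816 ] n 156 238
```

View pics/s10_c220_120.png

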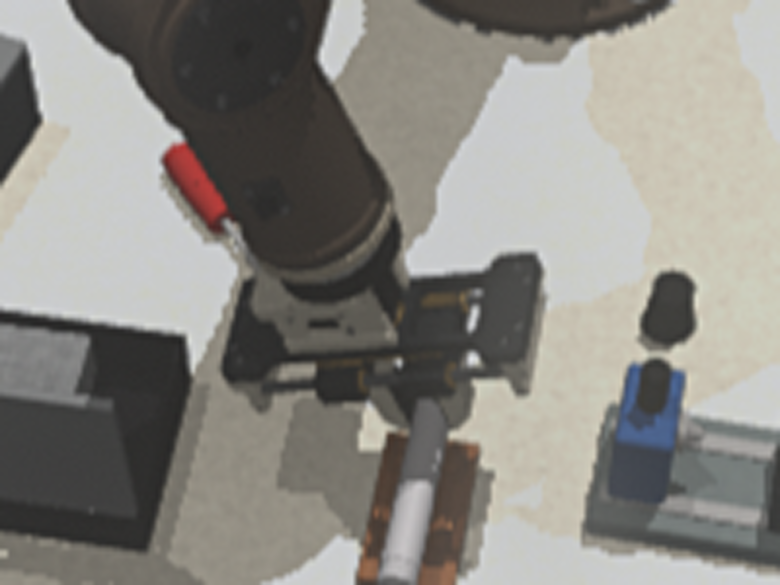

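{"op": "step_arm", "data": {
  "series": [
    [[0.015,-0.001,0.001,-0.002,0],[0.015,-0.001,0.001,-0.004,0],[0.015,-0.001,0.001,-0.004,0]]
  ]
}}

```text
clock: 19.72
position: [0.488, -0.007, 0.0522]
ee_rot: [-0.014, -3.081, -0.556]
force: [-2.4, -2.0, 5.7]
width: 0.244
```

```bash
python3 sh.py
```

```text
19.7167 pos [ 0.488 -0.007  0.052] tilt 20.47 roll 0.68 yaw 89.34 q [-0.087  0.553  0.331  2.083 -0.777  0.786  2.398] F [-2.368 -1.976  5.737] w 0.02242771433339695
```

{"op": "step_arm", "data": {
  "series": [
    [[0.03,0,0,0,0],[0.042,0,0,0,0],[0.042,0,0,0,0],[0.042,0,0,0,0],[0.042,0,0,0,0]]
  ]
}}

```text
clock: 20.13
position: [0.4879, -0.0068, 0.0521]
ee_rot: [-0.014, -3.081, -0.557]
force: [-0.7, 0.7, 0.3]
width: 0.455
```

```bash
python3 sh.py;  python3 - <<'E'
from h import *
snap("wrist","w11"); snap("scene","s11")
from rodfit import *
c=dict(p=np.array([.537,-.005,.047]),a=[1,0,0.])
rodfit(["s11"],c)
E
```

```text
20.1333 pos [ 0.488 -0.007  0.052] tilt 20.48 roll 0.69 yaw 89.35 q [-0.086  0.553  0.331  2.083 -0.777  0.786  2.398] F [-0.681  0.69   0.294] w 0.04178866797443968
s11 229
p [ 0.537      -0.00581539  0.04418244] u [0.99989381 0.00108132 0.01453238] pitch 0.8326733318478076 yaw 0.061961822161416893 ext [-0.03702316  0.07910999] n 153 229
```

View pics/w11.png

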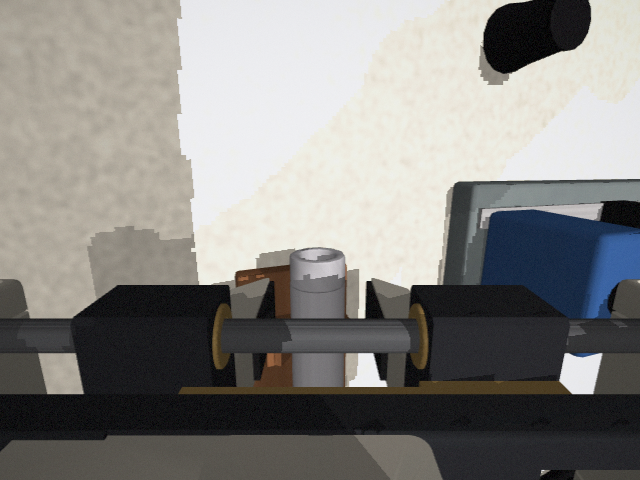

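{"op": "step_arm", "data": {
  "series": [
    [[0.042,0,-0.007,0.019,0],[0.042,0,-0.014,0.038,0],[0.042,0,-0.024,0.07,0],[0.042,-0.05,-0.02,0.1,0],[0.042,-0.05,-0.02,0.1,0]]
  ]
}}

```text
clock: 20.65
position: [0.4364, -0.0278, 0.1541]
ee_rot: [-0.016, -3.083, -0.557]
force: [-1.1, 0.1, 0.2]
width: 0.458
```

```bash
python3 sh.py;  python3 - <<'E'
from h import *
snap("scene","s12"); snap("top","t12"); snap("wrist","w12"); crop("s12",280,190,100,100,6)
from rodfit import *
c=dict(p=np.array([.537,-.005,.045]),a=[1,-.017,0.])
rodfit(["s12"],c);rodfit(["t12"],c)
E
```

```text
20.65 pos [ 0.436 -0.028  0.154] tilt 20.47 roll 0.62 yaw 89.30 q [-0.128  0.326  0.437  2.111 -0.598  0.947  2.265] F [-1.105  0.113  0.198] w 0.04205912095444596
s12 296
p [ 0.53699479 -0.00530656  0.0453439 ] u [ 9.99995961e-01 -2.81418485e-03  3.98619804e-04] pitch 0.022839233032723817 yaw -0.16124114056774866 ext [-0.07288442  0.07709895] n 187 296
t12 163
p [ 0.53695035 -0.00792038  0.04536606] u [ 0.99933523  0.03325205 -0.01494628] pitch -0.8563904609315586 yaw 1.9057664016813198 ext [-0.00061043  0.07565543] n 76 163
```

View pics/s12_c280_190.png

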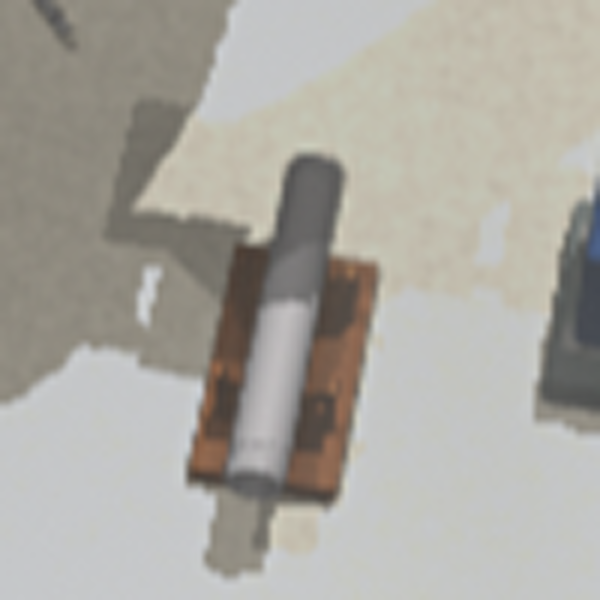

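{"op": "step_arm", "data": {
  "series": [
    [[0.042,0.035,0,0,-0.3],[0.042,0.07,0,0,-0.3],[0.042,0.1026,0.002,-0.02,-0.3],[0.042,0.1026,0.006,-0.05,-0.3],[0.042,0.1026,0.006,-0.064,-0.3],[0.042,0.1026,0.011,-0.078,-0.3],[0.042,0.1026,0.016,-0.092,-0.3],[0.042,0.1026,0.0205,-0.103,-0.3],[0.042,0.1026,0.0205,-0.105,-0.3],[0.042,0.1026,0.0205,-0.105,-0.3]]
  ]
}}

```text
clock: 21.63
position: [0.5396, -0.0061, 0.0473]
ee_rot: [-0.022, -3.082, -0.558]
force: [-0.4, -0.3, 1.0]
width: 0.458
```

```bash
python3 sh.py;  python3 - <<'E'
from h import *
snap("wrist","w13")
E
```

```text
21.6333 pos [ 0.54  -0.006  0.047] tilt 20.52 roll 0.70 yaw 89.03 q [-0.098  0.616  0.339  1.964 -0.771  0.836  2.346] F [-0.411 -0.332  0.967] w 0.042000578708245404
```

View pics/w13.png

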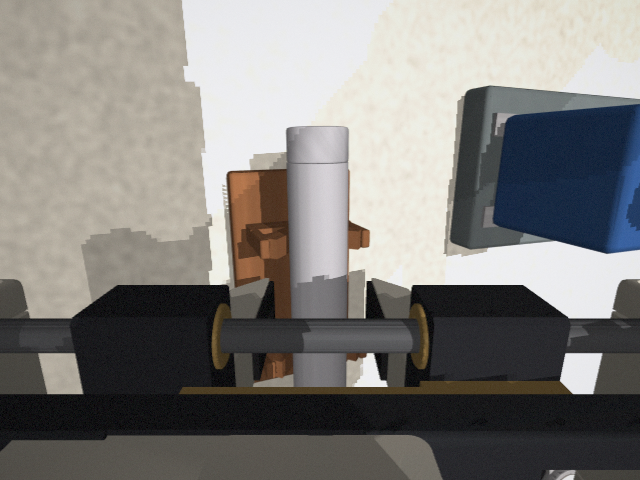

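Straddling the middle cleanly. Close and lift.

{"op": "step_arm", "data": {
  "series": [
    [[0.015,0,0,0,0],[0.015,0,0,0,0],[0.015,0,0,0,0],[0.015,0,0,0,0],[0.015,0,0,0,0],[0.015,0,0,0,0],[0.015,0,0,0.01,0],[0.015,0,0,0.04,0],[0.015,0,0,0.08,0],[0.015,0,0,0.12,0],[0.015,0,0,0.15,0],[0.015,0,0,0.15,0]]
  ],
  "squeeze": 50
}}

```text
clock: 22.68
position: [0.5427, -0.0072, 0.2043]
ee_rot: [0.021, 3.091, 0.559]
force: [0.5, -0.8, -1.6]
width: 0.25
```

```bash
python3 sh.py;  python3 - <<'E'
from h import *
snap("scene","s14"); snap("top","t14")
from rodfit import *
c=dict(p=np.array([.539,-.005,.195]),a=[1,-.017,0.])
rodfit(["s14"],c);rodfit(["t14"],c)
E
cat > p11.py <<'E'
from p10 import *
import sys
q=seq(q0,[([.54,.05,.25],60),([.55,.13,.25],30),([.5,.2665,.2],-1.8),([.493,.2665,.15],-1.8),([.493,.2665,.072],-1.8)])
E
python3 p11.py
```

```text
22.6833 pos [ 0.543 -0.007  0.204] tilt 20.49 roll 0.13 yaw 89.20 q [-0.19   0.401  0.453  1.842 -0.59   1.104  2.112] F [ 0.495 -0.751 -1.649] w 0.02295220654480315
s14 71
p [ 0.53898719 -0.00575374  0.20551739] u [ 9.97193215e-01  8.11192600e-04 -7.48667776e-02] pitch -4.293567702994328 yaw 0.04660872276565683 ext [0.02405669 0.07608801] n 59 71
t14 134
p [ 0.53896326 -0.00716129  0.19739648] u [ 0.99978121 -0.02041799  0.00454249] pitch 0.26026645029795 yaw -1.169958016825311 ext [-0.07332997  0.07571491] n 62 134
5 err 0.000 margin 0.61 pos [0.54 0.05 0.25] tilt 20.50 roll 0.49 yaw 60.00 q [-0.439  0.228  0.552  1.957 -0.572  0.924  1.477]
5 err 0.000 margin 0.53 pos [0.55 0.13 0.25] tilt 20.50 roll 0.49 yaw 30.00 q [-0.881  0.17   0.723  2.041 -0.389  0.669  0.61 ]
5 err 0.011 margin 0.23 pos [0.509 0.264 0.194] tilt 20.43 roll 0.54 yaw -1.77 q [-1.529  0.402  1.088  2.09  -0.332  0.562 -0.305]
2 err 0.000 margin 0.32 pos [0.493 0.266 0.15 ] tilt 20.43 roll 0.54 yaw -1.80 q [-1.482  0.443  0.996  2.161 -0.402  0.45  -0.281]
3 err 0.000 margin 0.13 pos [0.493 0.267 0.072] tilt 20.43 roll 0.54 yaw -1.80 q [-1.284  0.537  0.737  2.218 -0.547  0.254 -0.188]
```

```bash
python3 - <<'E'
from h import *
crop("t14",155,240,125,50,6.4)
crop("s14",365,205,140,75,5.5)
E
```

```text
(no output)
```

View pics/t14_c155_240.png

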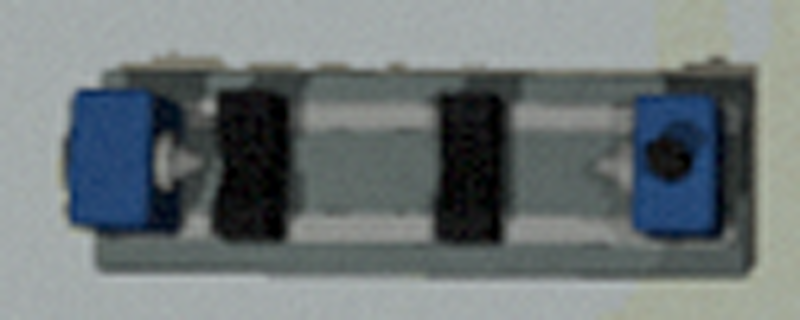

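View pics/s14_c365_205.png

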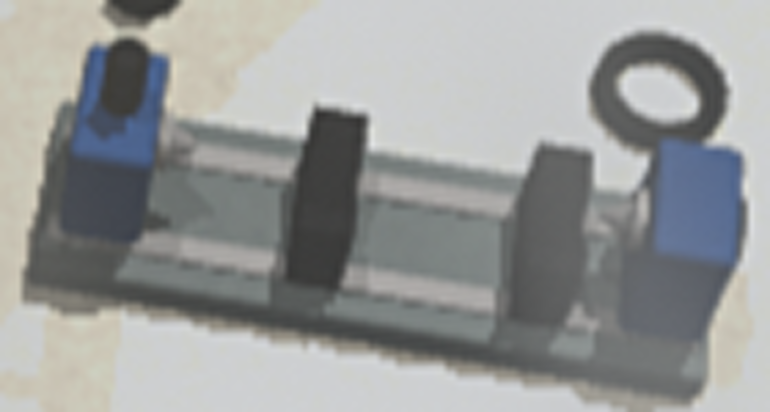

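```bash
python3 - <<'E'
from h import *
def ray(tag,u,v,z):
    im,d,K,t,R=load(tag); r=R@np.array([(u-K[0,2])/K[0,0],(v-K[1,2])/K[1,1],1]); return t+r*(z-t[2])/r[2]
f=lambda a,b,s,u0,v0:((a+.5)/s+u0-.5,(b+.5)/s+v0-.5)
for a,b in((203,162),(598,167)): print(ray("t14",*f(a,b,6.4,155,240),.065))
for a,b in((590,222),(192,146)): print(ray("s14",*f(a,b,5.5,365,205),.065))
# saddles in t14: edges
for a,b in((215,162),(288,165),(437,165),(502,167)): print("sad",ray("t14",*f(a,b,6.4,155,240),.062))
E
cat > fit2.py <<'E'
from fit import *
rob("t14",(155,285,235,295),.08,.095,"stock"); rob("t14",(155,285,235,295),.055,.068,"saddle")
rob("s14",(360,510,205,290),.08,.095,"stock"); rob("s14",(360,510,205,290),.055,.068,"saddle")
E
python3 fit2.py
```

```text
[0.4961013  0.33208439 0.065     ]
[0.48996716 0.16086258 0.065     ]
[0.5008857  0.32746966 0.065     ]
[0.49061128 0.15876089 0.065     ]
sad [0.4962504  0.32753101 0.062     ]
sad [0.49420993 0.29583046 0.062     ]
sad [0.4927139 0.231127  0.062    ]
sad [0.49118953 0.20290034 0.062     ]
t14 stock yaw -3.0 c [0.4963 0.3668] size [0.0583 0.0398] z 0.0873 292
t14 stock yaw -2.25 c [0.4879 0.1254] size [0.0578 0.0373] z 0.0871 238
t14 saddle yaw -2.25 c [0.5123 0.3138] size [0.0284 0.0239] z 0.0609 73
t14 saddle yaw -0.75 c [0.5087 0.2169] size [0.0258 0.0234] z 0.0606 71
t14 saddle yaw -0.75 c [0.4755 0.3146] size [0.0262 0.0228] z 0.0611 67
t14 saddle yaw -5.75 c [0.4721 0.2195] size [0.0253 0.0241] z 0.0618 74
s14 stock yaw -2.5 c [0.4896 0.1258] size [0.0589 0.0352] z 0.0876 263
s14 stock yaw -2.5 c [0.4973 0.3672] size [0.0604 0.0359] z 0.0876 370
s14 saddle yaw -0.5 c [0.4734 0.2198] size [0.0294 0.0234] z 0.0619 111
s14 saddle yaw -0.25 c [0.4765 0.3156] size [0.0267 0.0237] z 0.0623 106
s14 saddle yaw -3.25 c [0.5182 0.1253] size [0.0072 0.0335] z 0.0618 44
s14 saddle yaw 7.75 c [0.5125 0.2182] size [0.0262 0.023 ] z 0.0628 88
s14 saddle yaw -25.0 c [0.5148 0.3555] size [0.0229 0.0579] z 0.0622 80
s14 saddle yaw -3.75 c [0.5156 0.3147] size [0.0271 0.0238] z 0.0626 93
```

{"op": "step_arm", "data": {
  "series": [
    [[0.015,-0.001,0.012,0.01,-6],[0.015,-0.001,0.023,0.02,-12],[0.015,-0.002,0.035,0.03,-18],[0.015,-0.003,0.046,0.04,-24],[0.015,-0.003,0.057,0.046,-30],[0.015,-0.001,0.073,0.046,-36],[0.015,0.001,0.09,0.046,-42],[0.015,0.003,0.105,0.046,-48],[0.015,0.005,0.121,0.046,-54],[0.015,0.007,0.137,0.046,-60],[0.015,-0.005,0.16,0.036,-66],[0.015,-0.015,0.183,0.026,-72],[0.015,-0.025,0.206,0.016,-78],[0.015,-0.038,0.229,0.006,-84],[0.015,-0.051,0.2517,-0.004,-91.2],[0.015,-0.051,0.2517,-0.004,-91.2],[0.015,-0.051,0.2517,-0.004,-91.2]]
  ]
}}

```text
clock: 24.2
position: [0.4856, 0.2479, 0.1922]
ee_rot: [2.062, 1.993, 0.363]
force: [0.6, 0.6, -3.0]
width: 0.251
```

```bash
python3 sh.py
```

```text
24.2 pos [0.485 0.248 0.192] tilt 20.32 roll 0.29 yaw -2.01 q [-1.439  0.28   0.887  2.143 -0.023  0.527 -0.619] F [ 0.611  0.556 -3.04 ] w 0.023043326254726517
```

{"op": "step_arm", "data": {
  "series": [
    [[0.015,0.006,-0.0035,-0.03,0],[0.015,0.006,-0.0035,-0.06,0],[0.015,0.006,-0.0035,-0.067,0],[0.015,0.006,-0.0035,-0.067,0]]
  ]
}}

```text
clock: 24.53
position: [0.4892, 0.2423, 0.1222]
ee_rot: [2.063, 1.994, 0.351]
force: [-0.4, -0.7, -1.8]
width: 0.249
```

```bash
python3 sh.py; python3 - <<'E'
from h import *
snap("scene","s15"); snap("top","t15"); snap("wrist","w15")
crop("s15",340,160,180,130,4.3); crop("t15",150,225,140,80,5.7)
from rodfit import *
c=dict(p=np.array([.493,.246,.122]),a=[.035,1,0.])
for t in("s15","t15","w15"):
    try: rodfit([t],c)
    except Exception as e: print(e)
E
```

```text
24.5333 pos [0.489 0.242 0.122] tilt 20.03 roll -0.04 yaw -1.93 q [-1.277  0.4    0.737  2.206 -0.158  0.352 -0.512] F [-0.364 -0.712 -1.753] w 0.022844331270548156
s15 169
p [0.49093085 0.24607242 0.11844682] u [ 0.02754125  0.99958783 -0.00810186] pitch -0.464207457643798 yaw 88.42175096221156 ext [-0.07500401  0.07272272] n 109 169
t15 53
p [0.49417498 0.24595888 0.11984602] u [-0.0358902   0.99918541 -0.01845033] pitch -1.0571861240641003 yaw 92.05714895666627 ext [0.05098829 0.07256128] n 30 53
w15 9206
p [0.49202356 0.24603418 0.12039029] u [ 0.03189427  0.99946256 -0.00757215] pitch -0.4338565083329074 yaw 88.17223033122627 ext [-0.03365646  0.07349912] n 9190 9206
```

View pics/s15_c340_160.png

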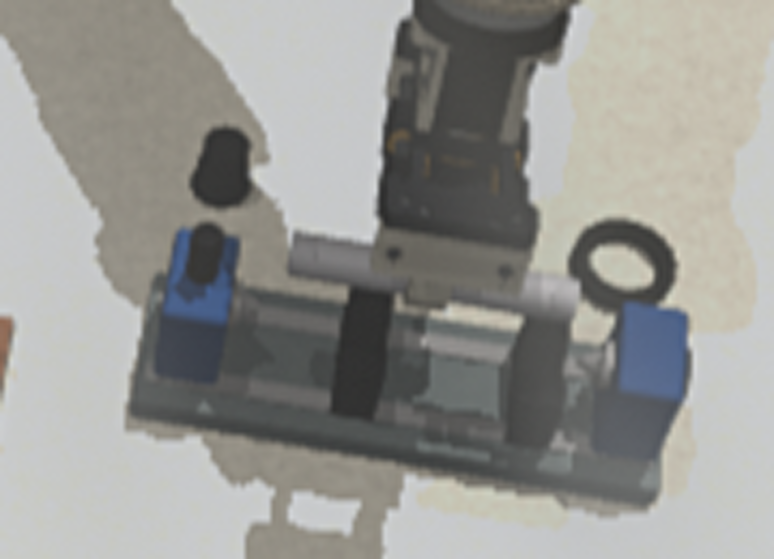

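View pics/t15_c150_225.png

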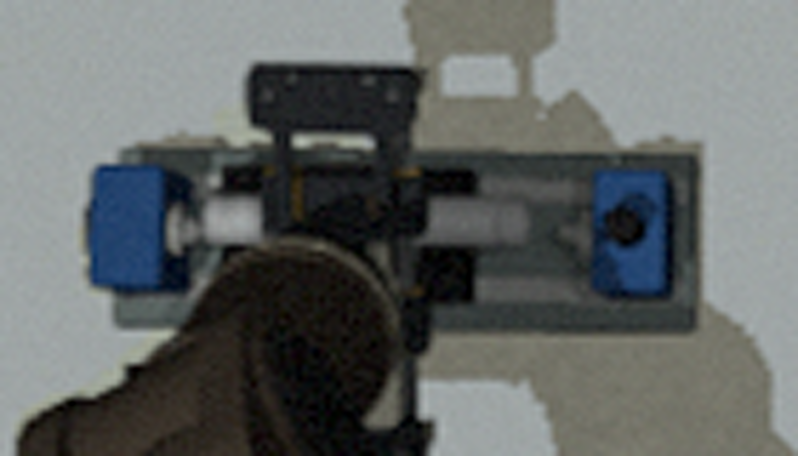

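View pics/w15.png

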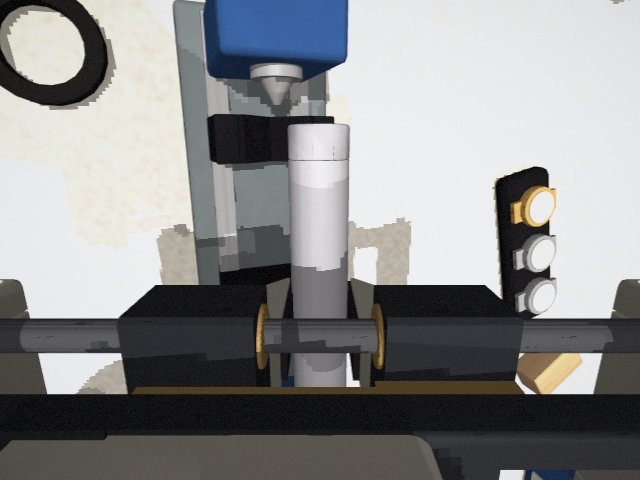

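{"op": "step_arm", "data": {
  "series": [
    [[0.015,0.0025,0.0015,-0.02,0],[0.015,0.0025,0.0015,-0.035,0],[0.015,0.0025,0.0015,-0.045,0],[0.015,0.0025,0.0015,-0.05,0],[0.015,0.0025,0.0015,-0.052,0],[0.015,0.0025,0.0015,-0.052,0]]
  ]
}}

```text
clock: 25.18
position: [0.4954, 0.2453, 0.0749]
ee_rot: [2.064, 1.99, 0.365]
force: [-0.0, -0.5, -1.6]
width: 0.246
```

```bash
python3 sh.py; python3 - <<'E'
from h import *
snap("scene","s16"); snap("wrist","w16")
crop("s16",340,160,180,130,4.3)
from rodfit import *
c=dict(p=np.array([.493,.246,.068]),a=[.035,1,0.])
for t in("s16","w16"):
    try: rodfit([t],c)
    except Exception as e: print(e)
E
```

```text
25.1833 pos [0.495 0.245 0.075] tilt 20.40 roll 0.37 yaw -2.15 q [-1.164  0.484  0.607  2.231 -0.23   0.223 -0.471] F [-0.037 -0.547 -1.643] w 0.022572317662058798
s16 144
p [0.50437505 0.24560187 0.0717782 ] u [-0.08584556  0.99616969 -0.01662765] pitch -0.9527381257978563 yaw 94.92533235429234 ext [-0.06907694  0.07614187] n 81 144
w16 9144
p [0.49558076 0.24590967 0.07012184] u [ 0.03287919  0.99944682 -0.00500084] pitch -0.28652840690397985 yaw 88.11579812346022 ext [-0.03136129  0.07577709] n 9139 9144
```

View pics/w16.png

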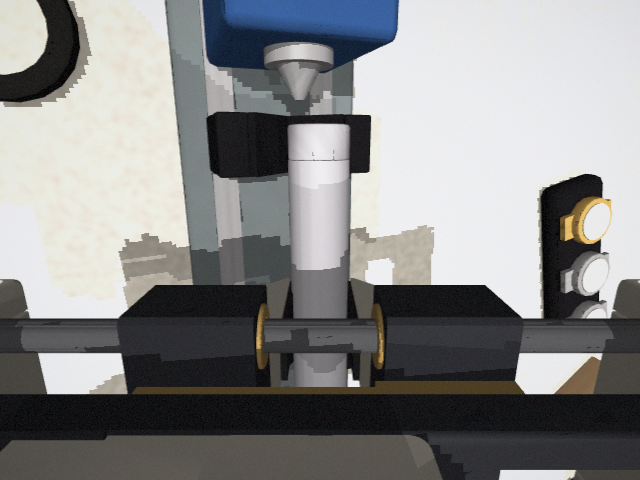

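View pics/s16_c340_160.png

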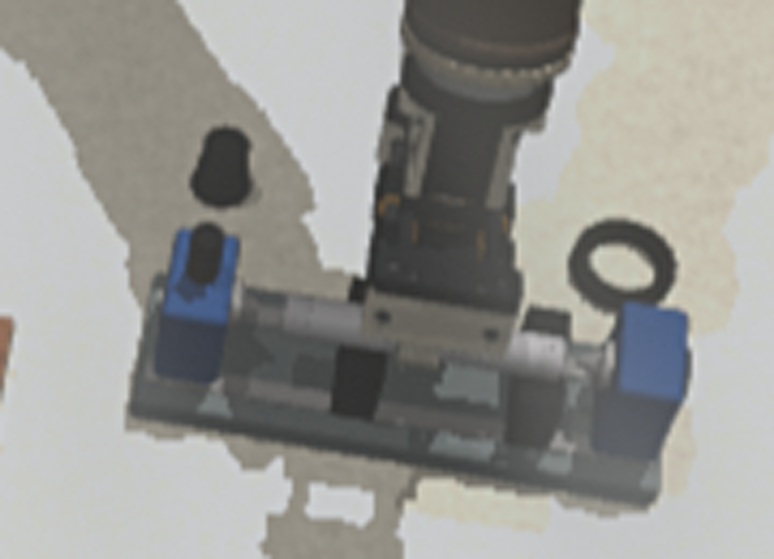

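```bash
python3 - <<'E'
from h import *
im,P=cloud("w16")
for v in range(60,112,6):
    r=P[v,265:335]; c=im[v,265:335]; ok=(r[:,2]>.05)&(r[:,2]<.09)
    if ok.sum(): print(v,np.where(ok)[0][[0,-1]]+265,r[ok][:,0].min(),r[ok][:,0].max(),r[ok][:,1].mean(),r[ok][:,2].max())
m=(P[...,2]>.052)&(P[...,2]<.068)&(abs(P[...,1]-.315)<.008)
print("saddle x", np.percentile(P[m][:,0],[1,50,99]), np.where(m)[1].min(),np.where(m)[1].max())
for v in (130,145,160):
    r=P[v]; ok=(r[:,2]>.03)&(r[:,2]<.1)&(abs(r[:,0]-.497)<.05); i=np.where(ok)[0]; print(v,[(k,r[k].round(4).tolist()) for k in i[::12]])
E
```

```text
60 [265 334] 0.48031735747896936 0.5129292477013931 0.3438489890635964 0.07676396244944983
66 [265 332] 0.4813280227470868 0.5055247160293087 0.3426865026008787 0.07295760580596708
72 [279 318] 0.4857003272531637 0.4996322136233581 0.3404761042799104 0.07146173730594027
78 [282 315] 0.48695346139332013 0.49877768373368647 0.33860453093810505 0.07026551124548516
84 [285 312] 0.48819119208880524 0.49754461661004656 0.33669181287921984 0.07034475609056529
90 [289 309] 0.48908386286336747 0.49652405523752735 0.3346570258729531 0.06816318328935186
96 [292 305] 0.49035834801276595 0.4947534281617649 0.3326159261300773 0.0671875128518594
saddle x [0.46024761 0.47463151 0.52365178] 213 370
130 [(np.int64(209), [0.4605, 0.322, 0.0345]), (np.int64(221), [0.4627, 0.3212, 0.0622]), (np.int64(233), [0.4668, 0.321, 0.0637]), (np.int64(245), [0.4712, 0.3209, 0.0639]), (np.int64(257), [0.476, 0.3208, 0.0625]), (np.int64(269), [0.4822, 0.3208, 0.0559]), (np.int64(281), [0.4887, 0.3208, 0.0501]), (np.int64(293), [0.4871, 0.3202, 0.0733]), (np.int64(305), [0.4903, 0.32, 0.0775]), (np.int64(317), [0.493
[... 698 characters left out ...]
43, 0.0795]), (np.int64(355), [0.5172, 0.3136, 0.0625]), (np.int64(367), [0.5226, 0.3134, 0.063])]
160 [(np.int64(211), [0.46, 0.3092, 0.0339]), (np.int64(223), [0.4622, 0.3104, 0.0628]), (np.int64(235), [0.4667, 0.3101, 0.0621]), (np.int64(247), [0.4711, 0.3099, 0.0634]), (np.int64(259), [0.4759, 0.3096, 0.0626]), (np.int64(271), [0.4822, 0.309, 0.0555]), (np.int64(283), [0.4891, 0.3083, 0.0487]), (np.int64(295), [0.4874, 0.3095, 0.0729]), (np.int64(307), [0.4901, 0.3096, 0.079]), (np.int64(319), [0.4941, 0.3095, 0.0808]), (np.int64(331), [0.4985, 0.3092, 0.0815]), (np.int64(343), [0.504, 0.3089, 0.0798]), (np.int64(355), [0.5168, 0.3074, 0.0631]), (np.int64(367), [0.5227, 0.3071, 0.0628])]
```

{"op": "step_arm", "data": {
  "series": [
    [[0.015,-0.003,0,0.002,0],[0.015,-0.005,0,0.001,0],[0.015,-0.005,0,0.001,0]]
  ]
}}

```text
clock: 25.53
position: [0.4899, 0.2458, 0.0765]
ee_rot: [2.064, 1.991, 0.366]
force: [-0.3, -0.1, -2.0]
width: 0.25
```

```bash
python3 sh.py; python3 - <<'E'
from h import *
snap("wrist","w17")
from rodfit import *
c=dict(p=np.array([.492,.246,.071]),a=[.035,1,0.])
p,u=rodfit(["w17"],c); print("rod x at .337",p[0]+(.337-p[1])*u[0]/u[1],"z",p[2]+(.337-p[1])*u[2]/u[1])
im,P=cloud("w17")
for v in range(60,112,6):
    r=P[v,265:350]; ok=(r[:,2]>.05)&(r[:,2]<.09)
    if ok.sum(): i=np.where(ok)[0]; print(v,i[[0,-1]]+265,r[ok][:,0].min(),r[ok][:,0].max(),r[ok][:,1].mean(),r[ok][:,2].max())
E
```

```text
25.5333 pos [0.49  0.246 0.076] tilt 20.41 roll 0.41 yaw -2.12 q [-1.182  0.477  0.618  2.241 -0.229  0.222 -0.477] F [-0.294 -0.067 -2.011] w 0.022931665865755346
w17 9152
p [0.49010529 0.24606631 0.07144529] u [ 0.03165161  0.99948978 -0.00428498] pitch -0.24551224879843742 yaw 88.18617645753046 ext [-0.03118001  0.07600565] n 9148 9152
rod x at .337 0.492984954156289 z 0.07105544666397368
60 [277 349] 0.48015468814937595 0.5124595848701222 0.3446596010241289 0.07718832794541561
66 [278 344] 0.4802422858255177 0.503710466760594 0.34317787248188464 0.0732645458930066
72 [286 336] 0.48544465181253105 0.5053405302348183 0.3415908622696606 0.07195515941047512
78 [294 328] 0.4864679058342132 0.49865123954460827 0.33923399468339444 0.07086966969774966
84 [297 325] 0.48765369074271203 0.4982635047592773 0.33725104233349595 0.06988337893260352
90 [300 322] 0.4888272625148498 0.4966309353693694 0.33528075810279967 0.069489219896789
96 [304 319] 0.4897390209019219 0.4958135669025219 0.33317351733999256 0.06742948094197895
```

{"op": "step_arm", "data": {
  "series": [
    [[0.015,0,0,-0.003,0],[0.015,0,0,-0.0055,0],[0.015,0,0,-0.007,0],[0.015,0,0,-0.007,0]]
  ]
}}

```text
clock: 25.92
position: [0.4899, 0.2456, 0.0689]
ee_rot: [2.064, 1.991, 0.365]
force: [0.4, 0.0, -1.7]
width: 0.248
```

```bash
python3 sh.py
```

```text
25.9167 pos [0.49  0.246 0.069] tilt 20.38 roll 0.36 yaw -2.11 q [-1.166  0.49   0.598  2.245 -0.236  0.204 -0.473] F [ 0.353  0.021 -1.742] w 0.022769075890772084
```

{"op": "step_arm", "data": {
  "series": [
    [[0.015,0,0,-0.001,0],[0.015,0,0,-0.002,0],[0.015,0,0,-0.002,0]]
  ]
}}

```text
clock: 26.17
position: [0.4901, 0.2456, 0.0678]
ee_rot: [2.065, 1.991, 0.367]
force: [-11.1, -2.0, 23.1]
width: 0.251
```

```bash
python3 sh.py
```

```text
26.1667 pos [0.49  0.246 0.068] tilt 20.41 roll 0.45 yaw -2.17 q [-1.161  0.492  0.593  2.246 -0.239  0.199 -0.472] F [-11.074  -1.996  23.088] w 0.023059412515669286
```

{"op": "step_arm", "data": {
  "series": [
    [[0.022,-0.001,0,0.001,0],[0.03,-0.001,0,0.001,0],[0.042,-0.001,0,0.001,0],[0.042,-0.001,0,0.001,0],[0.042,-0.001,0,0.001,0],[0.042,-0.001,0,0.001,0]]
  ]
}}

```text
clock: 26.67
position: [0.4892, 0.2456, 0.0687]
ee_rot: [2.065, 1.991, 0.367]
force: [-0.1, -0.2, 0.1]
width: 0.456
```

```bash
python3 sh.py; python3 - <<'E'
from h import *
snap("wrist","w18"); snap("scene","s18"); crop("s18",340,160,180,130,4.3)
from rodfit import *
c=dict(p=np.array([.492,.246,.065]),a=[.035,1,0.])
p,u=rodfit(["w18"],c); print("rod x at .337",p[0]+(.337-p[1])*u[0]/u[1],"z",p[2]+(.337-p[1])*u[2]/u[1])
E
```

```text
26.6667 pos [0.489 0.246 0.069] tilt 20.41 roll 0.44 yaw -2.17 q [-1.166  0.489  0.597  2.247 -0.238  0.201 -0.474] F [-0.079 -0.15   0.111] w 0.04184522963865628
w18 9788
p [0.49007882 0.24606724 0.06303615] u [ 0.03386159  0.99942599 -0.00104484] pitch -0.05986517742638082 yaw 88.05950170879613 ext [-0.03180508  0.07563133] n 9780 9788
rod x at .337 0.4931597179076909 z 0.06294108175121779
```

View pics/w18.png

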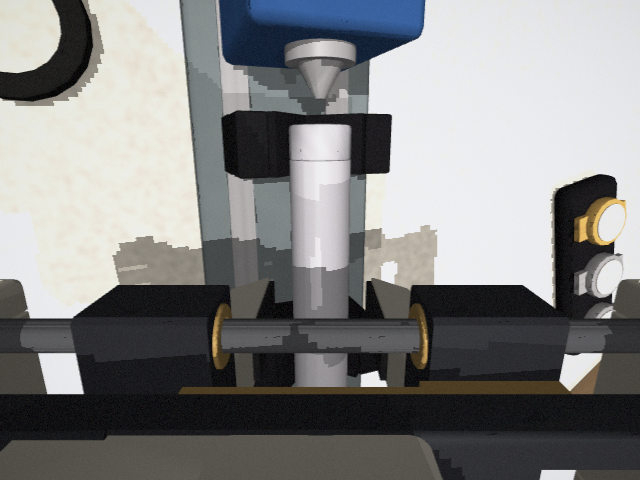

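View pics/s18_c340_160.png

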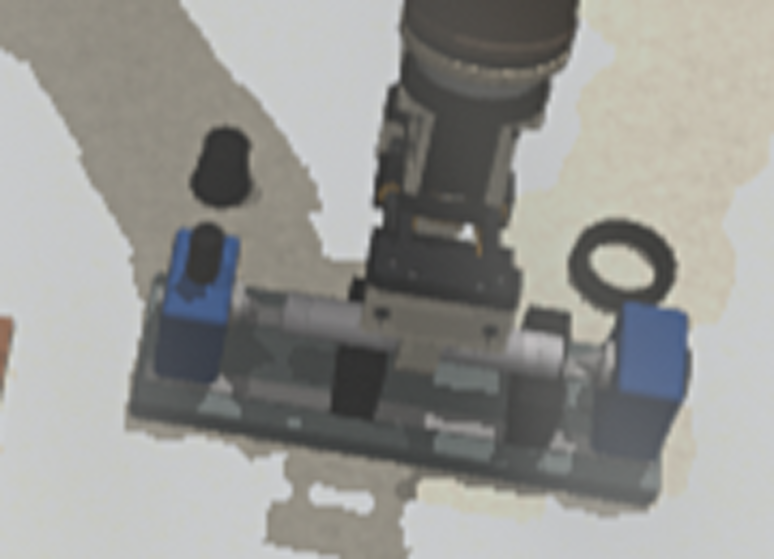

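```bash
cat > p12.py <<'E'
from p10 import *
seq(q0,[([.472,.2456,.11],-2.1),([.46,.2456,.19],-2.1),([.485,.095,.2],-2.1),([.488,.095,.112],-2.1),([.4895,.147,.112],-2.1)])
print()
seq(q0,[([.472,.2456,.11],-2.1),([.46,.2456,.19],-2.1),([.485,.095,.2],40),([.488,.095,.112],40),([.4895,.147,.112],40)])
E
python3 p12.py
```

```text
2 err 0.000 margin 0.18 pos [0.472 0.246 0.11 ] tilt 20.41 roll 0.44 yaw -2.10 q [-1.312  0.407  0.742  2.253 -0.184  0.298 -0.519]
3 err 0.000 margin 0.32 pos [0.46  0.246 0.19 ] tilt 20.41 roll 0.44 yaw -2.10 q [-1.575  0.26   1.     2.198 -0.018  0.51  -0.643]
5 err 0.000 margin 0.29 pos [0.485 0.095 0.2  ] tilt 20.41 roll 0.44 yaw -2.10 q [-1.32   0.114  1.035  2.274  0.025  0.47  -0.361]
3 err 0.000 margin 0.09 pos [0.488 0.095 0.112] tilt 20.41 roll 0.44 yaw -2.10 q [-0.956  0.312  0.691  2.359 -0.393  0.214  0.013]
2 err 0.000 margin 0.13 pos [0.49  0.147 0.112] tilt 20.41 roll 0.44 yaw -2.10 q [-1.121  0.356  0.764  2.323 -0.395  0.246 -0.096]

2 err 0.000 margin 0.18 pos [0.472 0.246 0.11 ] tilt 20.41 roll 0.44 yaw -2.10 q [-1.312  0.407  0.742  2.253 -0.184  0.298 -0.519]
3 err 0.000 margin 0.32 pos [0.46  0.246 0.19 ] tilt 20.41 roll 0.44 yaw -2.10 q [-1.575  0.26   1.     2.198 -0.018  0.51  -0.643]
7 err 0.058 margin 0.32 pos [0.446 0.121 0.235] tilt 20.25 roll -0.12 yaw 39.78 q [-0.974 -0.033  0.71   2.249 -0.216  0.605  0.591]
4 err 0.001 margin 0.25 pos [0.488 0.095 0.113] tilt 20.24 roll -0.13 yaw 40.00 q [-0.456  0.293  0.34   2.302 -0.85   0.373  1.324]
2 err 0.000 margin 0.22 pos [0.489 0.147 0.112] tilt 20.24 roll -0.13 yaw 40.00 q [-0.596  0.305  0.358  2.289 -0.822  0.341  1.178]
```

Feasible without spin. Retreat first.

{"op": "step_arm", "data": {
  "series": [
    [[0.042,-0.007,0,0.019,0],[0.042,-0.014,0,0.038,0],[0.042,-0.022,0,0.065,0],[0.03,-0.028,0,0.1,0],[0.01,-0.025,-0.02,0.125,0],[0,-0.015,-0.06,0.13,0],[0,-0.008,-0.1,0.13,0],[0,-0.004,-0.135,0.13,0],[0,-0.001,-0.157,0.12,0],[0,-0.001,-0.157,0.11,0],[0,-0.001,-0.157,0.11,0]]
  ]
}}

```text
clock: 27.68
position: [0.4873, 0.0867, 0.1776]
ee_rot: [2.069, 1.988, 0.364]
force: [-0.8, 0.3, -0.2]
width: 0.003
```

```bash
python3 sh.py; python3 - <<'E'
from h import *
snap("scene","s19"); snap("top","t19"); crop("s19",340,160,180,130,4.3)
from rodfit import *
c=dict(p=np.array([.492,.246,.065]),a=[.035,1,0.])
rodfit(["s19"],c)
from fit import *
rob("s19",(360,510,205,290),.11,.14,"post");rob("s19",(360,510,205,290),.08,.095,"stock")
E
```

```text
27.6833 pos [0.487 0.087 0.178] tilt 20.31 roll 0.43 yaw -2.37 q [-1.199  0.171  0.953  2.299 -0.098  0.403 -0.233] F [-0.792  0.297 -0.232] w 0.0002597177136108692
s19 517
p [0.49204107 0.24599856 0.06424157] u [0.03520183 0.99936904 0.00472779] pitch 0.27088317336853074 yaw 87.98264442669152 ext [-0.07172459  0.07478507] n 297 517
s19 post yaw 11.5 c [0.4893 0.1254] size [0.0199 0.0156] z 0.1233 67
s19 stock yaw -0.5 c [0.4903 0.1259] size [0.0594 0.0353] z 0.0874 261
s19 stock yaw -0.5 c [0.4973 0.367 ] size [0.0593 0.0364] z 0.0874 366
```

View pics/s19_c340_160.png

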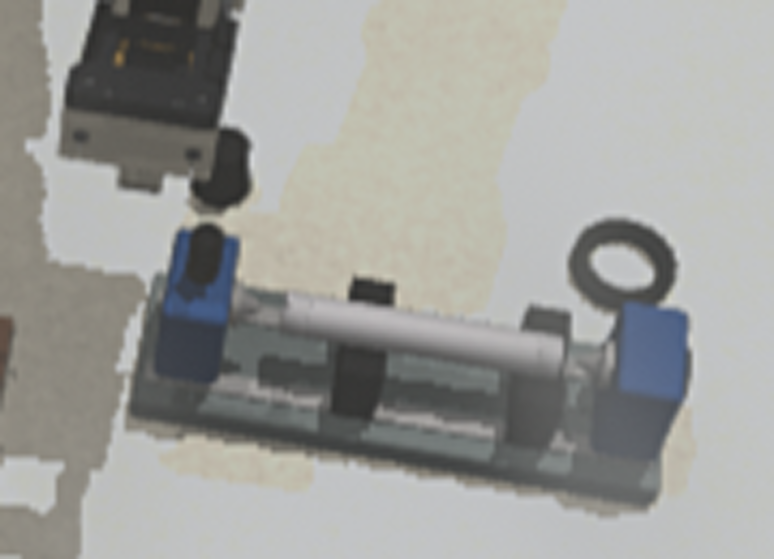

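{"op": "step_arm", "data": {
  "series": [
    [[0,0.002,0.002,-0.03,0],[0,0.002,0.002,-0.055,0],[0,0.002,0.002,-0.066,0],[0,0.002,0.002,-0.066,0],[0,0.002,0.002,-0.066,0]]
  ]
}}

```text
clock: 28.2
position: [0.4902, 0.0908, 0.1128]
ee_rot: [2.065, 1.991, 0.364]
force: [0.1, -0.3, 0.4]
width: 0.007
```

```bash
python3 sh.py; python3 - <<'E'
from h import *
snap("scene","s20"); crop("s20",340,130,180,150,4)
snap("wrist","w20")
E
```

```text
28.2 pos [0.49  0.091 0.113] tilt 20.35 roll 0.37 yaw -2.15 q [-0.925  0.307  0.665  2.354 -0.35   0.216 -0.022] F [ 0.07  -0.256  0.405] w 0.0006160943090136762
```

View pics/s20_c340_130.png

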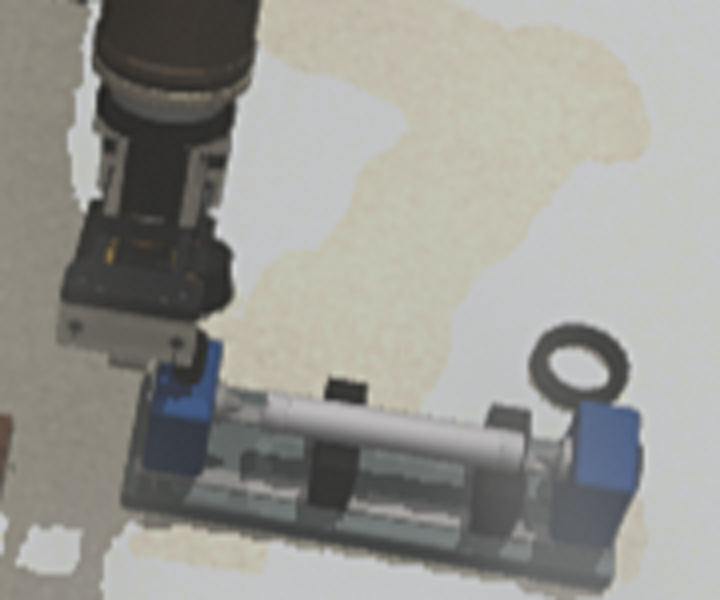

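View pics/w20.png

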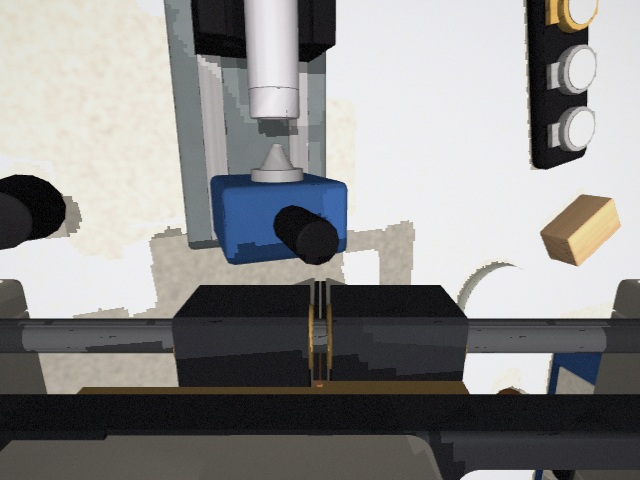

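{"op": "step_arm", "data": {
  "series": [
    [[0,0,0.006,0,0],[0,0,0.012,0,0],[0,0.001,0.018,0,0],[0,0.001,0.023,0,0],[0,0.001,0.028,0,0],[0,0.001,0.03,0,0]]
  ]
}}

```text
clock: 28.8
position: [0.4924, 0.1218, 0.1142]
ee_rot: [2.063, 1.99, 0.369]
force: [1.1, -4.5, 3.4]
width: 0.006
```

```bash
python3 sh.py; python3 - <<'E'
from h import *
snap("scene","s21"); crop("s21",340,130,180,150,4)
from fit import *
rob("s21",(360,510,205,290),.08,.095,"stock")
from rodfit import *
c=dict(p=np.array([.492,.246,.065]),a=[.035,1,0.])
rodfit(["s21"],c)
E
```

```text
28.8 pos [0.492 0.122 0.114] tilt 20.53 roll 0.45 yaw -2.14 q [-1.03   0.329  0.714  2.334 -0.349  0.232 -0.088] F [ 1.099 -4.457  3.353] w 0.0005125163473316814
s21 stock yaw 4.25 c [0.5025 0.1427] size [0.0359 0.0374] z 0.0876 198
s21 stock yaw -2.5 c [0.4981 0.3682] size [0.06   0.0383] z 0.0876 374
s21 523
p [0.4921 0.246  0.0643] u [0.0343 0.9994 0.0031] pitch 0.1802308561107986 yaw 88.03590873238856 ext [-0.0824  0.0749] n 295 523
```

View pics/s21_c340_130.png

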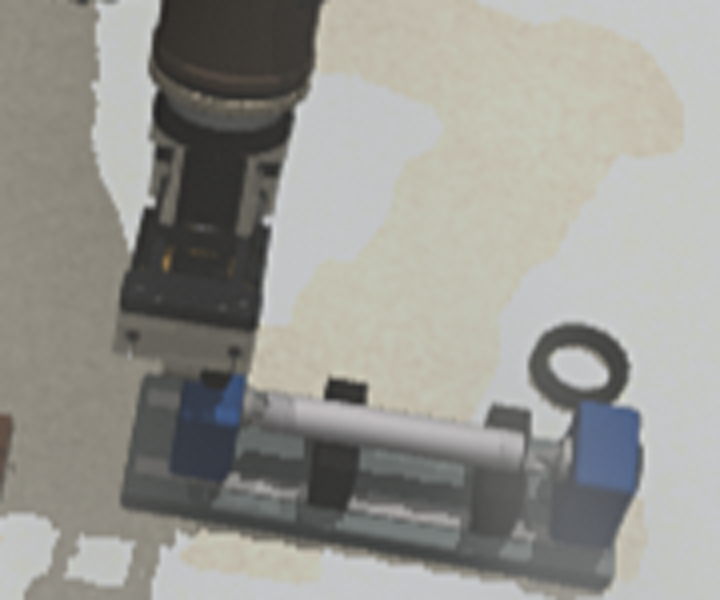

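{"op": "step_arm", "data": {
  "series": [
    [[0,0,0.004,0,0],[0,0,0.008,0,0],[0,0,0.012,0,0],[0,0.001,0.016,0,0],[0,0.001,0.019,0,0],[0,0.001,0.019,0,0]]
  ]
}}

```text
clock: 29.35
position: [0.493, 0.141, 0.1138]
ee_rot: [2.063, 1.991, 0.367]
force: [-0.4, -2.4, 1.1]
width: 0.005
```

```bash
python3 sh.py
```

```text
29.35 pos [0.493 0.141 0.114] tilt 20.48 roll 0.42 yaw -2.11 q [-1.087  0.347  0.737  2.319 -0.351  0.245 -0.126] F [-0.382 -2.367  1.07 ] w 0.00042342688251184314
```

{"op": "step_arm", "data": {
  "series": [
    [[0,0,0.002,0,0],[0,0,0.004,0,0],[0,0,0.005,0,0]]
  ]
}}

```text
clock: 29.6
position: [0.4931, 0.1457, 0.1138]
ee_rot: [2.063, 1.99, 0.367]
force: [1.3, -5.6, 2.5]
width: 0.005
```

{"op": "step_arm", "data": {
  "series": [
    [[0,0,0.001,0,0],[0,0,0.002,0,0],[0,0,0.002,0,0]]
  ]
}}

```text
clock: 29.85
position: [0.4932, 0.147, 0.1138]
ee_rot: [2.064, 1.989, 0.366]
force: [0.9, -4.1, 2.5]
width: 0.004
```

```bash
python3 sh.py; python3 - <<'E'
from h import *
snap("scene","s22"); crop("s22",340,130,180,150,4)
from rodfit import *
c=dict(p=np.array([.4925,.266,.065]),a=[.035,1,0.])
rodfit(["s22"],c)
E
```

```text
29.85 pos [0.493 0.147 0.114] tilt 20.49 roll 0.38 yaw -2.19 q [-1.107  0.353  0.747  2.315 -0.351  0.249 -0.141] F [ 0.859 -4.077  2.514] w 0.0004058375843033176
s22 568
p [0.49229062 0.26600733 0.06462397] u [ 0.0299638   0.99954474 -0.0035335 ] pitch -0.2024551458236958 yaw 88.282932780657 ext [-0.07864058  0.08143083] n 325 568
```

View pics/s22_c340_130.png

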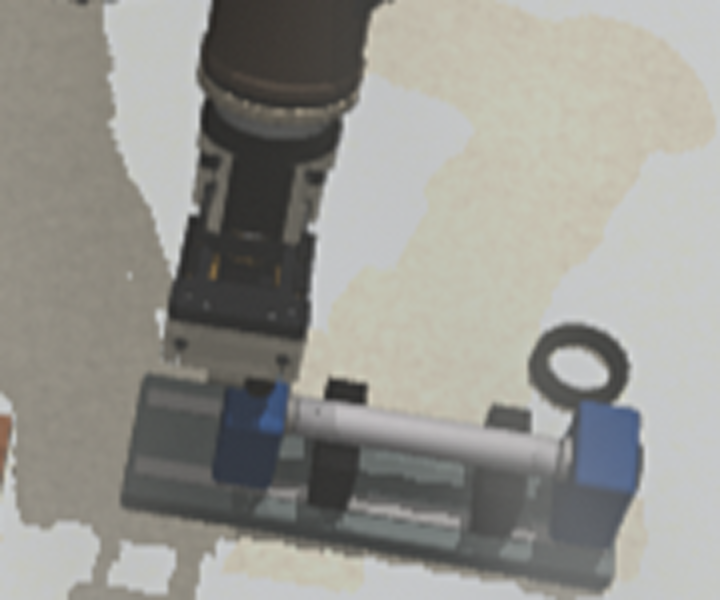

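{"op": "step_arm", "data": {
  "series": [
    [[0,0,0.001,0,0],[0,0,0.002,0,0],[0,0,0.002,0,0]]
  ]
}}

```text
clock: 30.15
position: [0.4932, 0.1481, 0.1138]
ee_rot: [2.065, 1.987, 0.366]
force: [0.1, -6.4, 2.5]
width: 0.005
```

{"op": "step_arm", "data": {
  "series": [
    [[0,0,0.001,0,0],[0,0,0.002,0,0],[0,0,0.002,0,0]]
  ]
}}

```text
clock: 30.4
position: [0.4932, 0.1486, 0.1138]
ee_rot: [2.067, 1.985, 0.364]
force: [-0.8, -9.1, 4.5]
width: 0.004
```

{"op": "step_arm", "data": {
  "series": [
    [[0,0,0.002,0,0],[0,0,0.003,0,0],[0,0,0.003,0,0]]
  ]
}}

```text
clock: 30.65
position: [0.4932, 0.1491, 0.1137]
ee_rot: [2.069, 1.98, 0.362]
force: [-1.3, -12.5, 8.6]
width: 0.003
```

{"op": "step_arm", "data": {
  "series": [
    [[0,0,0.002,0,0],[0,0,0.004,0,0],[0,0,0.004,0,0]]
  ]
}}

```text
clock: 30.9
position: [0.4932, 0.1496, 0.1137]
ee_rot: [2.073, 1.974, 0.358]
force: [-2.0, -16.9, 11.1]
width: 0.006
```

```bash
python3 sh.py
```

```text
30.9 pos [0.493 0.15  0.114] tilt 20.46 roll 0.11 yaw -2.81 q [-1.134  0.363  0.77   2.31  -0.349  0.258 -0.162] F [ -1.955 -16.945  11.126] w 0.0005216127055500205
```

Rod is stopped firmly (17 N, displacement from compliance). Back off and inspect.

{"op": "step_arm", "data": {
  "series": [
    [[0,0,-0.008,0,0],[0,0,-0.025,0.005,0],[0,-0.005,-0.04,0.03,0],[0,-0.015,-0.06,0.06,0],[0,-0.03,-0.08,0.1,0],[0,-0.05,-0.11,0.12,0],[0,-0.06,-0.13,0.13,0],[0,-0.06,-0.13,0.13,0]]
  ]
}}

```text
clock: 31.57
position: [0.4377, 0.0415, 0.2311]
ee_rot: [2.066, 1.987, 0.356]
force: [-0.5, 1.3, -2.1]
width: 0.004
```

```bash
python3 sh.py; python3 - <<'E'
from h import *
snap("scene","s23"); snap("top","t23"); crop("s23",340,180,180,120,4.2); crop("t23",150,235,140,60,5.5)
from rodfit import *
c=dict(p=np.array([.493,.266,.065]),a=[.035,1,0.])
rodfit(["s23"],c);rodfit(["t23"],c)
from fit import *
for t,b in(("s23",(360,510,205,290)),("t23",(155,285,235,295))):
    rob(t,b,.08,.095,"stock"); rob(t,b,.11,.14,"post")
E
```

```text
31.5667 pos [0.438 0.042 0.231] tilt 20.25 roll 0.09 yaw -2.24 q [-1.416 -0.234  0.979  2.329  0.559  0.693 -0.848] F [-0.476  1.262 -2.142] w 0.0003513789110578077
s23 555
p [0.49254716 0.26601585 0.06484598] u [ 0.02957913  0.99956146 -0.00140027] pitch -0.08022960296699326 yaw 88.30499200001293 ext [-0.07603424  0.08240351] n 322 555
t23 329
p [0.49280166 0.26600694 0.06456983] u [ 0.01694237  0.99979467 -0.0111162 ] pitch -0.6369243131752597 yaw 89.02916750577643 ext [-0.0717756   0.07730845] n 152 329
s23 stock yaw -3.0 c [0.4915 0.169 ] size [0.0613 0.0353] z 0.0874 263
s23 stock yaw 0.25 c [0.4973 0.3669] size [0.059 0.036] z 0.0875 367
s23 post yaw 8.25 c [0.4904 0.1681] size [0.0179 0.0159] z 0.1231 66
t23 stock yaw -1.25 c [0.4962 0.366 ] size [0.0578 0.0365] z 0.087 286
t23 stock yaw -1.25 c [0.489  0.1683] size [0.0578 0.036 ] z 0.0868 238
t23 post yaw 25.0 c [0.4897 0.1679] size [0.0152 0.0155] z 0.1255 38
```

View pics/s23_c340_180.png

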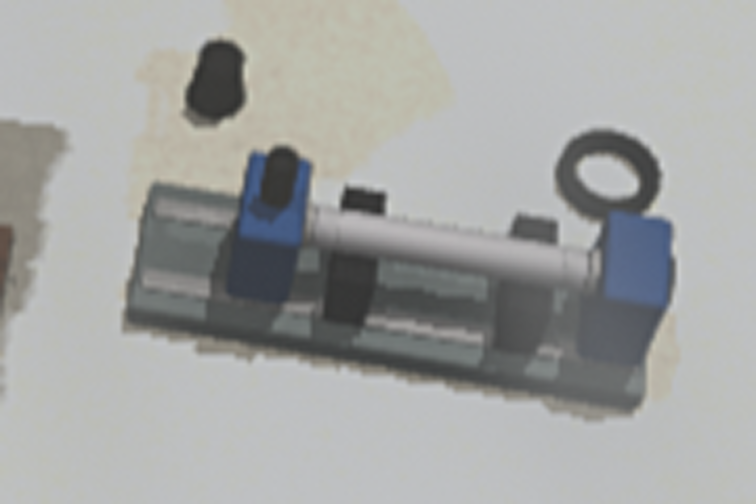

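View pics/t23.png

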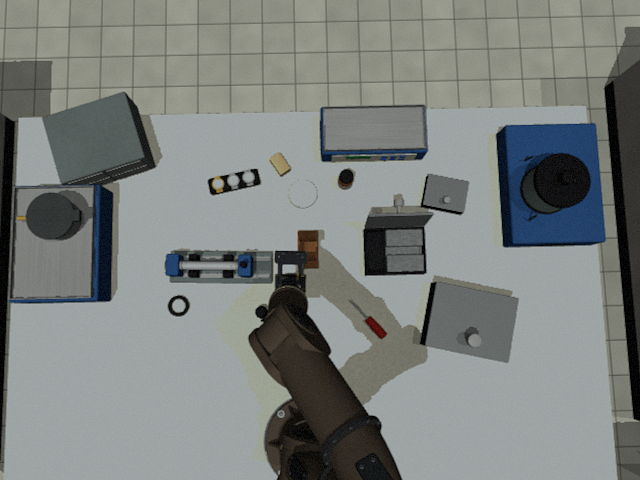

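View pics/s23.png

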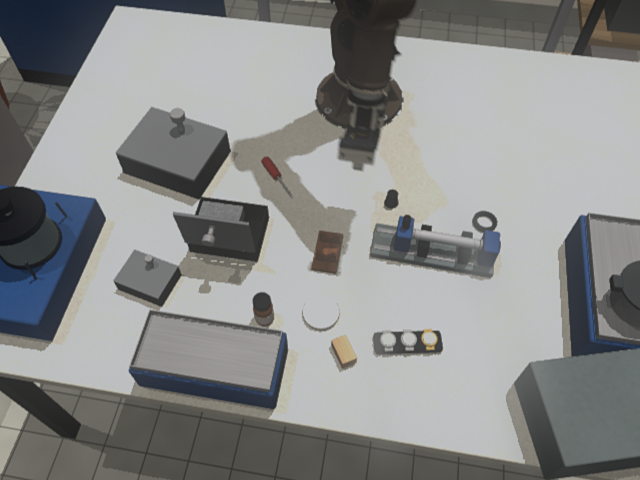

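```bash
python3 - <<'E'
from rodfit import *
im,P=cloud("s3")
def lid(tag):
    im,P=cloud(tag); m=(P[...,2]>.075)&(P[...,2]<.175)&(P[...,0]>.585)&(P[...,0]<.65)&(P[...,1]>-.33)&(P[...,1]<-.175); q=P[m]
    for _ in range(5):
        c=q.mean(0); n=np.linalg.svd(q-c)[2][2]; q=q[abs((q-c)@n)<.004]
    n*=np.sign(n[0]); print("lid",tag,np.pi/2+np.arctan2(-n[2],n[0]))
lid("s3"); lid("s23")
from cell import arm
print(arm.sign_off())
E
```

```text
lid s3 1.6816889895169738
lid s23 1.6826626780433742
the job is handed in; nothing more can be done
None
```

The job is handed in at about 31.7 s. By my last measurements the rod sits between both points, but the hand-in gives no verdict.

**What I did**
- I opened the lid by its knob until it hit the stop.
- At the well, the open lid left no room for the gripper body with the tool straight down. I tilted the tool about 20° by pressing against the wrist joint's upper range limit, then trimmed it at the lower limit.
- I lifted the rod by its free end and parked it in the cradle, where it lay level at 45 mm after I let go. I took it again by its middle and laid it in the saddles.
- I pushed the tailstock post with closed fingers until the force rose to about 17 N and the tailstock hardly moved any more. Then I backed clear.

**Last checks, from the scene and top cameras**

| Check | Measured | Wanted |
|---|---|---|
| Lid angle | about 1.68 rad, the same as when first opened | above 1.55 rad |
| Tailstock travel from where it was found | about 43 mm | 38 to 46 mm |
| Rod axis height | 64.6 to 64.8 mm | 65 mm ± 3 mm |
| Rod sideways position | within about 1 mm of the line of the points | ± 3 mm |
| Rod direction | about 0.3° off the axis from the scene camera, 1° from the top camera | below 1.7° |

- **Rod lengthwise:** I did not measure this cleanly. I judged it from the tailstock travel and the push force.
- **Bystanders:** they look undisturbed in the last pictures; I did not measure their positions.
- **Robot:** the arm is clear of everything.

**Disagreements**
- The cameras differ by 1 to 2 mm sideways, and the rod's direction by about 0.7°.
- The wrist joint read 2.002 rad against its stated 2 rad limit, and briefly 0.119 against 0.12. I took this as rounding of the limits.

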